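Lock the swing-out rack and stand the markers in it

TASK

Get the weld inspection desk ready: swing the blue marker rack back to its stop, lock it there by moving the red-handled lock pin from its parking block down into the lock hole, fully home. Only once the rack is locked, stand every marker on the desk upright in the rack, one to a pocket and right down on the pocket floor, either end up. Leave the yellow tester, the steel sample plate and the water bottle where they are.

Things in the scene. Friction and masses are not known exactly. Their poses are not given: they have to be found in the camera images.
- bracket: Grey bracket plate screwed to the table (70 x 130 mm, 24 mm thick). Origin: on the vertical pivot axis of the rack, at table level; z up. With the rack in its working position (joint 0) the rack runs along this frame's +y, and the lock hole is 60 mm towards its -y. Position and yaw vary from start to start.
- rack (a joint): Swing angle (rad) of the blue rack of four pockets about the bracket's pivot. 0 = working position, against its stop, along the bracket's +y; starts 0.3 to 0.6, swung towards the bracket's +x (grows clockwise from above). Stiff: 0.25 N m friction, stays where left. An aluminium tail with the upper lock hole reaches 85 mm behind the pivot, top 35 mm above the table.
- rack_handle (a point): Black upright round handle post at the rack's free end, 18 mm diameter, 233 mm from the pivot axis; from 35 mm up to 119 mm above the table. This point: on the post's axis 95 mm above the table. The pocket wall stands 25 mm from its axis. Its axes turn with the rack (y along the rack, away from the pivot).
- pocket0 (a point): Centre of the mouth of pocket 0 of the rack (56 mm from the pivot along the rack), 94 mm above the table. Each pocket is 32 x 32 mm inside and 64 mm deep (floor 30 mm above the table), outer walls 5 mm, 10 mm between pockets; x across the rack, y along the rack, z up.
- pocket1 (a point): Centre of the mouth of pocket 1 of the rack (98 mm from the pivot along the rack), 94 mm above the table. Each pocket is 32 x 32 mm inside and 64 mm deep (floor 30 mm above the table), outer walls 5 mm, 10 mm between pockets; x across the rack, y along the rack, z up.
- pocket2 (a point): Centre of the mouth of pocket 2 of the rack (140 mm from the pivot along the rack), 94 mm above the table. Each pocket is 32 x 32 mm inside and 64 mm deep (floor 30 mm above the table), outer walls 5 mm, 10 mm between pockets; x across the rack, y along the rack, z up.
- pocket3 (a point): Centre of the mouth of pocket 3 of the rack (182 mm from the pivot along the rack), 94 mm above the table. Each pocket is 32 x 32 mm inside and 64 mm deep (floor 30 mm above the table), outer walls 5 mm, 10 mm between pockets; x across the rack, y along the rack, z up.
- lock_hole (a point): Centre of the lock hole, 35 mm above the table, level with the top of the rack's tail; fixed to the bracket. The 17 mm hole in the bracket lies below it (22 mm deep); the 17 mm hole through the 10 mm thick tail is here only when the rack is at joint 0.
- pin_grip (a point): Lock pin: red square handle 26 x 26 mm, 60 mm long, on a steel shank of 14.6 mm diameter, 30 mm long, with a chamfered end. This point: centre of the handle; z runs along the pin from shank to handle, x and y square to the handle's faces. The shank's end is 60 mm and the shoulder under the handle 30 mm from this point towards -z. It starts standing in the grey parking block.
- pin_shoulder (a point): Centre of the pin's shoulder, where handle and shank meet. Fully home it sits on the tail, 35 mm above the table over the lock hole.
- pin_block: Fixed grey block 60 x 60 mm, 34 mm high, with a 19 mm hole, in which the lock pin is parked, shank down. Origin: centre of its underside.
- marker0_mid (a point): Double-ended marker, white square barrel with red caps at both ends, 160 mm long, 20 x 20 mm, about 45 g; absent in some starts (None). This point: its centre; x runs along the marker (both ends are alike). It starts lying on the table's black mat, its long axis roughly along world x.
- marker1_mid (a point): Double-ended marker, white square barrel with green caps at both ends, 160 mm long, 20 x 20 mm, about 45 g; absent in some starts (None). This point: its centre; x runs along the marker (both ends are alike). It starts lying on the table's black mat, its long axis roughly along world x.
- marker2_mid (a point): Double-ended marker, white square barrel with orange caps at both ends, 160 mm long, 20 x 20 mm, about 45 g; absent in some starts (None). This point: its centre; x runs along the marker (both ends are alike). It starts lying on the table's black mat, its long axis roughly along world x.
- marker3_mid (a point): Double-ended marker, white square barrel with blue caps at both ends, 160 mm long, 20 x 20 mm, about 45 g; absent in some starts (None). This point: its centre; x runs along the marker (both ends are alike). It starts lying on the table's black mat, its long axis roughly along world x.
- tester: Bystander: yellow test instrument 85 x 150 mm, 50 mm high, origin under its centre. Leave alone.
- coupon: Bystander: dark steel weld sample plate 100 x 180 mm, 12 mm thick, origin under its centre. Leave alone.
- water: Bystander: clear water bottle with a blue cap, 64 mm diameter, 190 mm high, origin under its centre. Leave alone.

How it is judged:
On the way, in this order (a step that is already met when the one before it is completed fails the run):
1. the rack is swung to its stop (joint below 0.07 rad) (value of joint rack below 0.07 rad), for 0.2 s.
2. the lock pin is fully home through the rack's tail and the bracket (value of joint rack below 0.07 rad and z of pin_shoulder in the frame of bracket between 0.028 and 0.041 m and horizontal distance between pin_shoulder and lock_hole below 0.006 m and angle between pin_grip's own z axis and vertical below 0.12 rad), for 0.2 s.
3. every marker present stands upright in the rack (angle between the z axis of bracket and the x axis of marker0_mid, either way round below 0.35 rad and z of marker0_mid in the frame of bracket between 0.095 and 0.122 m and x of marker0_mid in the frame of bracket between -0.025 and 0.025 m and y of marker0_mid in the frame of bracket between 0.034 and 0.204 m and angle between the z axis of bracket and the x axis of marker1_mid, either way round below 0.35 rad and z of marker1_mid in the frame of bracket between 0.095 and 0.122 m and x of marker1_mid in the frame of bracket between -0.025 and 0.025 m and y of marker1_mid in the frame of bracket between 0.034 and 0.204 m and angle between the z axis of bracket and the x axis of marker2_mid, either way round below 0.35 rad and z of marker2_mid in the frame of bracket between 0.095 and 0.122 m and x of marker2_mid in the frame of bracket between -0.025 and 0.025 m and y of marker2_mid in the frame of bracket between 0.034 and 0.204 m and angle between the z axis of bracket and the x axis of marker3_mid, either way round below 0.35 rad and z of marker3_mid in the frame of bracket between 0.095 and 0.122 m and x of marker3_mid in the frame of bracket between -0.025 and 0.025 m and y of marker3_mid in the frame of bracket between 0.034 and 0.204 m), for 0.2 s.
At the end, for the whole second after the job is handed in: Rack at its stop (under 0.07 rad); pin shoulder within 6 mm of its seat (height and sideways), pin within 0.12 rad of vertical; every marker present stands in a pocket, within 0.35 rad of vertical, centre 95 to 122 mm above the table (110 mm on the pocket floor) (all of step 2 and all of step 3); the robot touches nothing.
It fails at once if a marker was put in the rack while the lock pin was not in its hole (((angle between the z axis of bracket and the x axis of marker0_mid, either way round below 0.35 rad and z of marker0_mid in the frame of bracket between 0.095 and 0.122 m and x of marker0_mid in the frame of bracket between -0.025 and 0.025 m and y of marker0_mid in the frame of bracket between 0.034 and 0.204 m) or (angle between the z axis of bracket and the x axis of marker1_mid, either way round below 0.35 rad and z of marker1_mid in the frame of bracket between 0.095 and 0.122 m and x of marker1_mid in the frame of bracket between -0.025 and 0.025 m and y of marker1_mid in the frame of bracket between 0.034 and 0.204 m) or (angle between the z axis of bracket and the x axis of marker2_mid, either way round below 0.35 rad and z of marker2_mid in the frame of bracket between 0.095 and 0.122 m and x of marker2_mid in the frame of bracket between -0.025 and 0.025 m and y of marker2_mid in the frame of bracket between 0.034 and 0.204 m) or (angle between the z axis of bracket and the x axis of marker3_mid, either way round below 0.35 rad and z of marker3_mid in the frame of bracket between 0.095 and 0.122 m and x of marker3_mid in the frame of bracket between -0.025 and 0.025 m and y of marker3_mid in the frame of bracket between 0.034 and 0.204 m)) and (z of pin_shoulder in the frame of bracket above 0.05 m or horizontal distance between pin_shoulder and lock_hole above 0.02 m)).
It fails at once if the yellow tester was moved more than 40 mm or knocked over (distance of tester from where it was at the start of the episode above 0.04 m or angle between tester's own z axis and vertical above 0.4 rad).
It fails at once if the steel sample plate was moved more than 40 mm or knocked over (distance of coupon from where it was at the start of the episode above 0.04 m or angle between coupon's own z axis and vertical above 0.4 rad).
It fails at once if the water bottle was moved more than 40 mm or knocked over (distance of water from where it was at the start of the episode above 0.04 m or angle between water's own z axis and vertical above 0.4 rad).
Of marker0, marker1, marker2, marker3 only 3 to 4 are there at a start; the rules pass over those that are not, and their reading is None.
At some moment in a run one of marker0, marker1, marker2, marker3 may be knocked a few centimetres aside while the robot is not near it.
Once in a run the grip may slacken for a moment while it holds something.
It also fails if it takes over 208 s, if anything falls off the work surface, if the arm or the gripper's body presses on something with over 40 N, if the wrist force passes 120 N, or if a joint passes its speed limit or range.

ROBOT

A 6-joint arm with a two-finger parallel gripper is mounted at the origin on the work surface. World frame = base frame: x ahead of the robot, y to its left, z up, the work surface at z = 0. Lengths are in m, angles in rad, forces in N, time in s.
With the tool pointing down it reaches from about 0.425 to 0.95 m from the base axis. Payload 3.5 kg.
Tool frame: the origin (TCP) lies midway between the tips of the shut fingers; the grasp point (between the pads) lies 19 mm behind it (arm.tcp_to_grasp is the distance from the TCP to the grasp point, in m); x points along the fingers, y is the direction in which the jaws open and shut, and the axes are right-handed (so a half turn about x gives the same grasp; the last joint's range is limited). The gripper opens to 85 mm and grips with 20 to 120 N. Pads are 22 mm wide; open, the fingers measure 114 mm over their backs; the gripper's body (76 mm by 85 mm) begins 54 mm behind the grasp point. The pads swing forward as they close: fully open they stand 13 mm farther back than shut.
Start: joints at [-1.296, 0.286, 1.577, -0, 1.279, -0.15], TCP at [0.278, -0.615, 0.231] pointing down, gripper open.
Joint ranges: [-2.77, 2.77], [-0.9, 2.22], [0.21, 2.48], [-1.53, 4.67], [0.24, 2.81], [-2.84, 2.84]. Speed limits (rad/s): [2.79, 2.79, 3.14, 3.14, 3.14, 3.14].

INTERFACE

Orientations are given as a unit quaternion [w, x, y, z].
In Python, from plant import get_state, imaging, arm, recognise, mark_of gives the robot as it stands.
- The arm moves only by the tool servo_tool, never from a script. Its arguments are lists of equal length, an entry for each row: "linear": the shift along the tool's x, y, z in units of 60 mm (1.0 is 60 mm), a list of three; "delta_rot": the turn, a rotation vector about the tool's x, y, z in units of 5 degrees (1.0 is 5 degrees), a list of three; "claw": the opening, from -1 (shut) to 1 (fully open), so that 0 is half open. In form: {"linear": [[tx, ty, tz], ...], "delta_rot": [[rx, ry, rz], ...], "claw": [claw, ...]}. A call has 1 to 20 rows; each row shifts and turns the commanded pose from where the row before left it, along the tool's axes as they then stand; what a row does not reach is not made up. A row lasts 1/8 s, in which the tool goes at most 62.5 mm and 10.7 degrees, less where a joint would pass 70% of its speed; a pose out of reach is approached as far as the arm can. A call is refused whole if a number of a shift passes 1 or a number of a turn 1, either way. A call with a gripper value outside its range is refused whole. The fingers move at their own pace and stop on an object; "squeeze" is the grip in N (left out, the last holds). Time passes only in rows, so rows that do not move let the fingers close. It gives the time, the measured TCP pose, the force and the opening at its end, in the units of the state.
- get_state(): the state, without advancing time (a new reading comes with each control period).
- imaging.read_camera(name): name is "scene" or "top"; returns (picture, depth): 420x560x3 uint8, blue, green, red; 420x560 float32, m along the optical axis (not along the pixel's ray), 0 where there is no reading.
- imaging.camera_params(name): a dict with "fov_y" (degrees; the focal length in pixels is half the picture's height over the tangent of half this angle, whatever the lens; pixels are square), "cx", "cy" (the principal point, pixels), "rvec" (rotation vector, rad) and "tvec" (3), from world to camera coordinates, as OpenCV has them. Camera axes: x right, y down, z forward; pixel columns grow to the right and rows downward; lengths in m; the calibration is good to about 2 mm. A picture is of the moment at which its call begins. camera_params takes no time and is no camera call.
- arm.job_done(): hands the job in, once; it reports no verdict.
Trained networks look in the newest picture that a camera, given by its name, has taken for a name from the list of things; names that differ only in an ending like _2 or _b are one class to them, and where a whole thing is asked for, a point or a joint stands for the part that bears it (a point fixed in the world has none). Each returns a list of dicts, best first, with "conf" (0 to 1); they miss things now and then, are a little off and sometimes report something else, mostly with a low value. They report only what shows in the picture. A call takes as long as a camera call.
- recognise(camera, label): "box" ([centre column, centre row, width, height] as shares, 0 to 1, of the picture: columns of its width, rows of its height, round what is visible of it).
- mark_of(camera, label): "at" ([column, row] as shares, 0 to 1, of the picture: columns of its width, rows of its height: a listed point, or the origin of a listed thing).
The state is a dict: "clock": time; "joint_positions": joint angles; "dq": joint speeds; "joint_efforts": joint torques, N m; "ee_pos": TCP position; "ee_rot": TCP orientation; "wrist_force": force on the tool from outside, world axes, zero at the start; "moment": the same for the moment, N m; "gripper_width": opening from 0.0 (shut) to 1.0 (fully open).
Only numpy, scipy, OpenCV 4.12 (cv2) and the standard library are available. Lean on these libraries where they do the work, as an engineer would, in place of code of your own. Each camera call takes 0.05 s, during which the arm holds its last target.

## Working session

There is one attempt and no reset: what is moved stays moved. The work goes in short steps, Python scripts to look and compute and a tool call to move; the robot and the scene stay as the last step left them, time stands still between calls to the robot, and variables do not carry over. Pictures are saved under pics/ and viewed, and the job is handed in when it is done.

Besides the shell and the picture viewer there is one more tool, called after "Emit:" as name(argument=value, ...), one argument or row to a line, values as JSON. servo_tool: Moves the arm, as the interface text tells. Its arguments: {"type":"object","properties":{"linear":{"type":"array","items":{"type":"array","items":{"type":"number"}}},"delta_rot":{"type":"array","items":{"type":"array","items":{"type":"number"}}},"claw":{"type":"array","items":{"type":"number"}},"squeeze":{"type":"number"}},"required":["linear","delta_rot","claw"]}

```bash
ls; mkdir -p pics; python3 - <<'E'
from plant import get_state, imaging, arm, recognise, mark_of
import cv2,numpy as np
s=get_state(); print(s); print(arm.tcp_to_grasp)
for c in ("scene","top"):
    p,d=imaging.read_camera(c); cv2.imwrite(f"pics/{c}0.png",p); np.save(f"pics/{c}0.npy",d)
    print(c,imaging.camera_params(c))
E
```

```text
pics
{'clock': 0.0, 'joint_positions': array([-1.29598442e+00,  2.87185018e-01,  1.57819901e+00,  1.09689879e-05,
        1.27861827e+00, -1.49981796e-01]), 'dq': array([ 0.00084606, -0.00067227,  0.00133768, -0.00079818,  0.00107002,
       -0.00174057]), 'joint_efforts': array([-1.45346425e-03, -4.05988276e+01, -2.92625874e+01, -2.70280798e-04,
        5.82113615e-03,  3.81891979e-06]), 'ee_pos': array([ 0.27804616, -0.61433733,  0.22992237]), 'ee_rot': array([-0.14820887, -0.6911673 , -0.14990988,  0.69126617]), 'wrist_force': array([ 0.25712076,  0.97450397, -1.13154754]), 'moment': array([ 0.068195  , -0.01158696,  0.01477172]), 'gripper_width': 1.001173995691206}
0.0187
scene {'fov_y': 48.95142584151089, 'cx': 277.8703423268508, 'cy': 209.80001187351994, 'rvec': array([ 1.35892494,  1.98881484, -1.01399583]), 'tvec': array([ 0.1834602 , -0.28113386,  1.6717019 ])}
top {'fov_y': 54.76630449904763, 'cx': 273.29873929776625, 'cy': 211.85571648101748, 'rvec': array([ 2.11075481, -2.12242864,  0.19092518]), 'tvec': array([0.03801469, 0.63680221, 1.17776214])}
```

View pics/scene0.png

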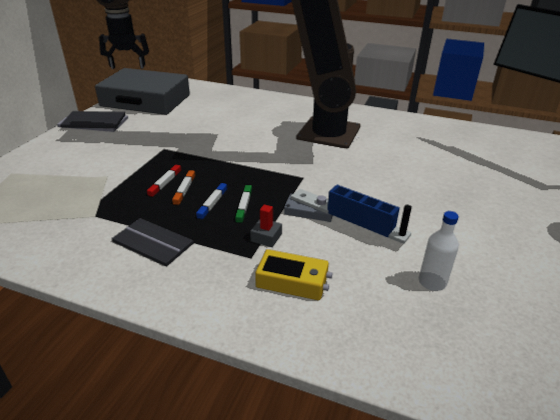

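View pics/top0.png

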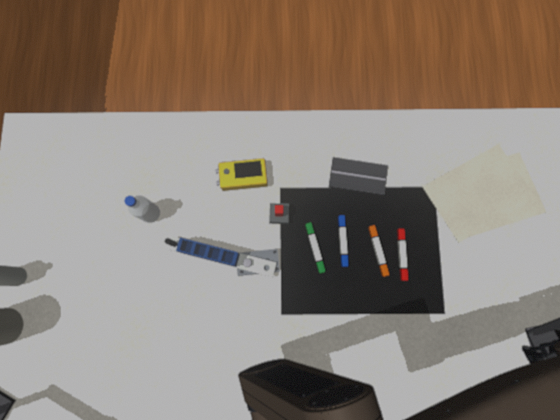

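The scene shows four markers on the mat: red, orange, blue and green. The pin block is near (266,225), the rack runs from (310,205) to (405,220), the tester is at (293,273) and the bottle at (438,255). In the top view the rack pivot is at about (247,262), its handle at (170,242), the pin at (280,211), and the markers at columns 315, 343, 378 and 403.

```bash
cat > h.py <<'E'
from plant import get_state, imaging, arm, recognise, mark_of
import cv2,numpy as np
from scipy.spatial.transform import Rotation as R
W,H=560,420
def cam(c):
    p=imaging.camera_params(c); f=H/2/np.tan(np.radians(p['fov_y']/2))
    K=np.array([[f,0,p['cx']],[0,f,p['cy']],[0,0,1]])
    return K,cv2.Rodrigues(p['rvec'])[0],np.array(p['tvec'])
def ray(c,u,v):
    K,Rm,t=cam(c); d=Rm.T@np.linalg.solve(K,[u,v,1]); return -Rm.T@t,d
def at_z(c,u,v,z):
    o,d=ray(c,u,v); return o+d*(z-o[2])/d[2]
def proj(c,P):
    K,Rm,t=cam(c); q=(Rm@np.atleast_2d(P).T).T+t; q=q@K.T; return q[:,:2]/q[:,2:]
def tri(a,b):  # two rays
    (o1,d1),(o2,d2)=a,b; d1=d1/np.linalg.norm(d1); d2=d2/np.linalg.norm(d2)
    A=np.c_[d1,-d2]; s=np.linalg.lstsq(A,o2-o1,rcond=None)[0]
    p,q=o1+d1*s[0],o2+d2*s[1]; return (p+q)/2,np.linalg.norm(p-q)
def cloud(c,d):
    K,Rm,t=cam(c); v,u=np.mgrid[:H,:W]
    q=np.stack([(u-K[0,2])/K[0,0]*d,(v-K[1,2])/K[1,1]*d,d],-1)
    return (q-t)@Rm
def pix(m): return m['at'][0]*W,m['at'][1]*H
def tool():
    s=get_state(); w,x,y,z=s['ee_rot']; return s,R.from_quat([x,y,z,w])
E
python3 - <<'E'
from h import *
Z=dict(bracket=0,rack_handle=.095,pocket0=.094,pocket1=.094,pocket2=.094,pocket3=.094,lock_hole=.035,pin_grip=None,pin_block=0,marker0_mid=.01,marker1_mid=.01,marker2_mid=.01,marker3_mid=.01,tester=0,coupon=0,water=0)
for n,z in Z.items():
    r={}
    for c in("scene","top"):
        m=mark_of(c,n)
        if m:
            r[c]=pix(m[0]); print(n,c,round(m[0]['conf'],2),np.round(r[c],1), np.round(at_z(c,*r[c],z if z is not None else .06),3))
    if len(r)==2: print('   tri',[np.round(x,3) for x in tri(ray('scene',*r['scene']),ray('top',*r['top']))])
E
```

```text
bracket scene 0.77 [319.6 211.2] [0.481 0.112 0.   ]
bracket top 0.91 [248.8 262.7] [0.487 0.113 0.   ]
   tri [array([0.486, 0.113, 0.004]), np.float64(0.001)]
rack_handle scene 0.9 [407.2 217.1] [0.556 0.346 0.095]
rack_handle top 0.82 [168.5 240.3] [0.547 0.343 0.095]
   tri [array([0.548, 0.345, 0.089]), np.float64(0.002)]
pocket0 scene 0.9 [369.4 203.7] [0.532 0.25  0.094]
pocket0 top 0.91 [188.1 247.1] [0.527 0.284 0.094]
   tri [array([0.53 , 0.267, 0.099]), np.float64(0.034)]
pocket1 scene 0.9 [369.4 203.7] [0.532 0.25  0.094]
pocket1 top 0.91 [188.1 247.1] [0.527 0.284 0.094]
   tri [array([0.53 , 0.267, 0.099]), np.float64(0.034)]
pocket2 scene 0.9 [369.4 203.7] [0.532 0.25  0.094]
pocket2 top 0.91 [188.1 247.1] [0.527 0.284 0.094]
   tri [array([0.53 , 0.267, 0.099]), np.float64(0.034)]
pocket3 scene 0.9 [369.4 203.7] [0.532 0.25  0.094]
pocket3 top 0.91 [188.1 247.1] [0.527 0.284 0.094]
   tri [array([0.53 , 0.267, 0.099]), np.float64(0.034)]
lock_hole scene 0.7 [298.3 197.7] [0.489 0.052 0.035]
lock_hole top 0.8 [263.2 259.1] [0.495 0.066 0.035]
   tri [array([0.497, 0.0
[... 843 characters left out ...]
array([ 0.527, -0.295,  0.011]), np.float64(0.006)]
marker3_mid scene 0.48 [405.7 213.1] [0.417 0.336 0.01 ]
marker3_mid top 0.71 [342.5 238.8] [ 0.559 -0.182  0.01 ]
   tri [array([0.554, 0.094, 0.154]), np.float64(0.501)]
tester scene 0.94 [290.7 275.8] [0.751 0.125 0.   ]
tester top 0.86 [242.2 177.1] [0.765 0.136 0.   ]
   tri [array([0.762, 0.132, 0.013]), np.float64(0.006)]
coupon scene 0.73 [360.1 197.4] [0.373 0.201 0.   ]
coupon top 0.94 [358.8 175. ] [ 0.769 -0.244  0.   ]
   tri [array([0.682, 0.033, 0.25 ]), np.float64(0.44)]
water scene 0.72 [431.8 282.4] [0.653 0.431 0.   ]
water top 0.95 [147.9 211.6] [0.652 0.439 0.   ]
   tri [array([0.652, 0.435, 0.001]), np.float64(0.007)]
```

```bash
python3 - <<'E'
from h import *
t=cv2.imread('pics/top0.png'); s=cv2.imread('pics/scene0.png')
a=cv2.resize(t[190:290,150:300],None,fx=5,fy=5,interpolation=cv2.INTER_CUBIC); cv2.imwrite('pics/z1.png',a)
b=cv2.resize(s[175:255,240:420],None,fx=4.4,fy=4.4,interpolation=cv2.INTER_CUBIC); cv2.imwrite('pics/z2.png',b)
E
```

```text
(no output)
```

View pics/z1.png

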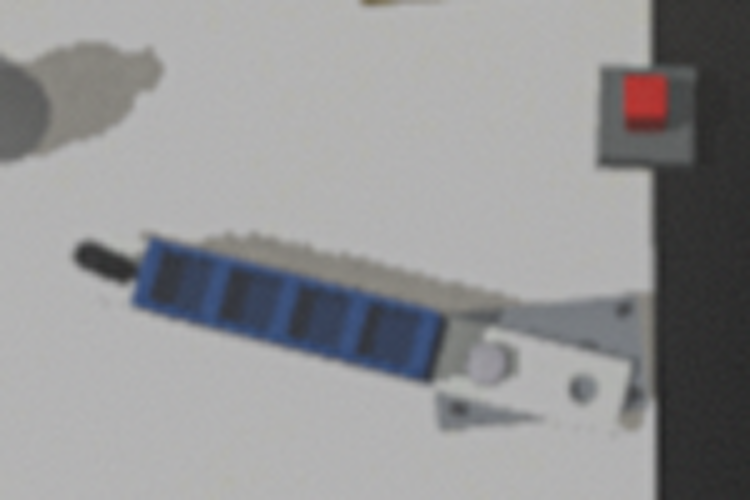

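View pics/z2.png

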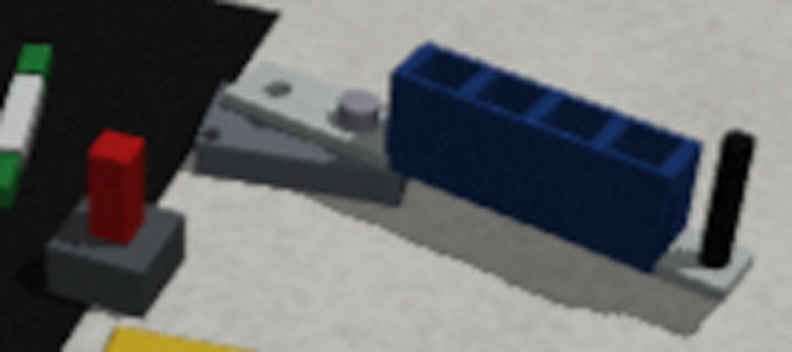

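```bash
python3 - <<'E'
from h import *
T=lambda x,y,z:at_z('top',150+x/5,190+y/5,z)
a,b,c=T(625,308,.024),T(637,400,.024),T(457,408,.024)
print('screws',a,b,c, np.linalg.norm(a-b),np.linalg.norm(b-c))
d=c-b; print('bracket +y tilt toward -x', np.arctan2(-d[0],d[1])); d=a-b; print(np.arctan2(d[1],d[0]))
pv=T(490,362,.042); h=T(583,388,.035); print('pivot',pv,'tailhole',h,np.linalg.norm((pv-h)[:2]), np.arctan2(*(pv-h)[:2]))
S=lambda x,y,z:at_z('scene',240+x/4.4,175+y/4.4,z)
print('scene pivot',S(358,103,.042),'hole',S(278,90,.035), 'screw',S(212,133,.024))
ht=T(88,248,.119); hb=T(125,268,.035);print('handle top',ht,hb)
print('scene handle top',S(738,135,.119),'bot',S(714,262,.035))
# pockets outer corners
for p in [(150,240),(135,302),(433,380),(445,318)]: print('box corner',T(*p,.094))
print('pin top',T(645,90,.094), S(117,139,.094)) 
print('pin block top center',T(647,117,.034), 'scene',S(115,228,.034))
for p in [(600,68),(693,68),(598,163),(693,166)]: print(T(*p,.034))
E
```

```text
screws [0.5190388 0.0301822 0.024    ] [0.46265504 0.02312507 0.024     ] [0.45834634 0.13346611 0.024     ] 0.05682368066614052 0.11042513772473553
bracket +y tilt toward -x 0.03902918046377022
0.1245149695395788
pivot [0.4850749  0.11212004 0.042     ] tailhole [0.46952234 0.05591003 0.035     ] 0.05832192654769545 0.26993362151537476
scene pivot [0.47929343 0.11423532 0.042     ] hole [0.4739297  0.06079193 0.035     ] screw [0.51855383 0.0332295  0.024     ]
handle top [0.54644246 0.338753   0.119     ] [0.5443587  0.33828158 0.035     ]
scene handle top [0.54340862 0.3412425  0.119     ] bot [0.54738306 0.34277784 0.035     ]
box corner [0.554075   0.30918915 0.094     ]
box corner [0.5176071  0.31656076 0.094     ]
box corner [0.47137761 0.14134735 0.094     ]
box corner [0.50726594 0.13479395 0.094     ]
pin top [0.64222803 0.01713306 0.094     ] [0.63760435 0.01899819 0.094     ]
pin block top center [0.63718799 0.01576045 0.034     ] scene [0.64115789 0.01877669 0.034     ]
[0.66865841 0.04500858 0.034     ]
[ 0.66825985 -0.01330204  0.034     ]
[0.60828909 0.04642768 0.034     ]
[ 0.60602964 -0.01258041  0.034     ]
```

```bash
cat >> h.py <<'E'
import json,os
def log():
    s=get_state(); 
    with open('log.jsonl','a') as f: f.write(json.dumps({k:(np.asarray(v).tolist()) for k,v in s.items()})+'\n')
def plan(target,Rt=None):
    """rows needed (units) to go to target pos with orientation matrix Rt (cols=tool x,y,z); shift in CURRENT tool axes"""
    s,r=tool(); d=r.inv().apply(np.asarray(target)-s['ee_pos']); 
    print('clock',round(s['clock'],2),'TCP',np.round(s['ee_pos'],4),'F',np.round(s['wrist_force'],1),'w',round(s['gripper_width'],3))
    print('j',np.round(s['joint_positions'],3))
    print('lin units (cur tool axes)',np.round(d/.06,3))
    if Rt is not None:
        e=(r.inv()*R.from_matrix(Rt)).as_rotvec(); print('rot units',np.round(np.degrees(e)/5,3)); 
        print('lin units (target axes)',np.round(R.from_matrix(Rt).inv().apply(np.asarray(target)-s['ee_pos'])/.06,3))
    log()
def down(yaw):  # tool x down; tool y at world angle yaw (from +x ccw)
    x=np.array([0,0,-1.]);y=np.array([np.cos(yaw),np.sin(yaw),0]);return np.c_[x,y,np.cross(x,y)]
E
python3 - <<'E'
from h import *
s,r=tool(); print(np.round(r.as_matrix(),3))
for y in (0,90,180,-90):
    print(y);plan([.595,.34,.23],down(np.radians(y)))
E
```

```text
[[ 0.     0.412 -0.911]
 [ 0.    -0.911 -0.412]
 [-1.    -0.    -0.   ]]
0
clock 1.7 TCP [ 0.2782 -0.615   0.2313] F [0.6 0.7 0.4] w 0.998
j [-1.296  0.286  1.577  0.     1.279 -0.15 ]
lin units (cur tool axes) [  0.023 -12.325 -11.37 ]
rot units [-1.3132e+01 -1.0000e-03  0.0000e+00]
lin units (target axes) [  0.022   5.28  -15.916]
90
clock 1.7 TCP [ 0.2782 -0.615   0.2313] F [0.6 0.7 0.4] w 0.998
j [-1.296  0.286  1.577  0.     1.279 -0.15 ]
lin units (cur tool axes) [  0.023 -12.325 -11.37 ]
rot units [-3.1132e+01 -1.0000e-03 -0.0000e+00]
lin units (target axes) [ 0.022 15.916  5.28 ]
180
clock 1.7 TCP [ 0.2782 -0.615   0.2313] F [0.6 0.7 0.4] w 0.998
j [-1.296  0.286  1.577  0.     1.279 -0.15 ]
lin units (cur tool axes) [  0.023 -12.325 -11.37 ]
rot units [2.2868e+01 0.0000e+00 1.0000e-03]
lin units (target axes) [ 0.022 -5.28  15.916]
-90
clock 1.7 TCP [ 0.2782 -0.615   0.2313] F [0.6 0.7 0.4] w 0.998
j [-1.296  0.286  1.577  0.     1.279 -0.15 ]
lin units (cur tool axes) [  0.023 -12.325 -11.37 ]
rot units [ 4.868e+00 -0.000e+00  1.000e-03]
lin units (target axes) [  0.022 -15.916  -5.28 ]
```

Emit:
servo_tool(
  linear=[
    [0,0,0],
    [0,0,0],
    [0,0,0],
    [0,0,0],
    [0,0,0],
    [0,-0.94,-0.31],
    [0,-0.94,-0.31],
    [0,-0.94,-0.31],
    [0,-0.94,-0.31],
    [0,-0.94,-0.31],
    [0,-0.94,-0.31],
    [0,-0.94,-0.31],
    [0,-0.94,-0.31],
    [0,-0.94,-0.31],
    [0,-0.94,-0.31],
    [0,-0.94,-0.31],
    [0,-0.94,-0.31],
  ],
  delta_rot=[
    [0.974,0,0],
    [0.974,0,0],
    [0.974,0,0],
    [0.974,0,0],
    [0.974,0,0],
    [0,0,0],
    [0,0,0],
    [0,0,0],
    [0,0,0],
    [0,0,0],
    [0,0,0],
    [0,0,0],
    [0,0,0],
    [0,0,0],
    [0,0,0],
    [0,0,0],
    [0,0,0],
  ],
  claw=[-1,-1,-1,-1,-1,-1,-1,-1,-1,-1,-1,-1,-1,-1,-1,-1,-1],
)

```text
clock: 3.82
ee_pos: [0.502, 0.0638, 0.2318]
ee_rot: [0.0, 0.708, -0.0, -0.707]
wrist_force: [0.2, -0.5, -0.4]
gripper_width: 0.002
```

```bash
python3 - <<'E'
from h import *
plan([.595,.34,.23],down(-np.pi/2))
E
```

```text
clock 3.83 TCP [0.502  0.0638 0.2318] F [ 0.2 -0.5 -0.4] w 0.002
j [-0.074 -0.093  1.985 -0.     1.248  1.497]
lin units (cur tool axes) [ 0.031 -4.604 -1.55 ]
rot units [-0.    -0.016 -0.003]
lin units (target axes) [ 0.031 -4.604 -1.55 ]
```

Emit:
servo_tool(
  linear=[
    [0,-0.92,-0.31],
    [0,-0.92,-0.31],
    [0,-0.92,-0.31],
    [0,-0.92,-0.31],
    [0,-0.92,-0.31],
    [0,0,0],
  ],
  delta_rot=[
    [0,0,0],
    [0,0,0],
    [0,0,0],
    [0,0,0],
    [0,0,0],
    [0,0,0],
  ],
  claw=[-1,-1,-1,-1,-1,-1],
)

```text
clock: 4.58
ee_pos: [0.5946, 0.3412, 0.2301]
ee_rot: [-0.001, -0.707, -0.001, 0.707]
wrist_force: [-0.4, -0.7, -0.7]
gripper_width: 0.0
```

```bash
python3 - <<'E'
from h import *
plan([.595,.34,.07],down(-np.pi/2))
p,d=imaging.read_camera('scene'); cv2.imwrite('pics/s1.png',p)
p,d=imaging.read_camera('top'); cv2.imwrite('pics/t1.png',cv2.resize(p[150:300,100:320],None,fx=3,fy=3,interpolation=cv2.INTER_CUBIC))
E
```

```text
clock 4.58 TCP [0.5946 0.3412 0.2301] F [-0.4 -0.7 -0.7] w 0.0
j [3.730e-01 3.100e-01 1.549e+00 1.000e-03 1.283e+00 1.940e+00]
lin units (cur tool axes) [ 2.668  0.021 -0.01 ]
rot units [0.046 0.011 0.002]
lin units (target axes) [ 2.668  0.02  -0.007]
```

View pics/s1.png

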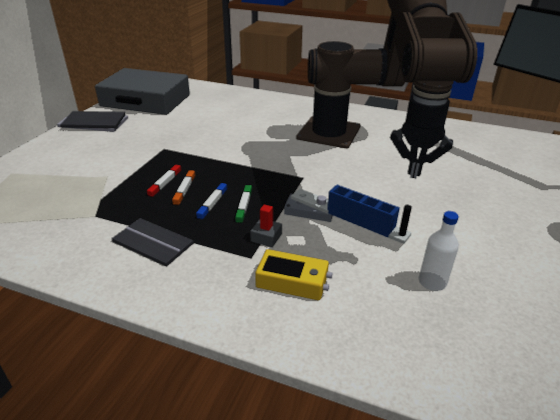

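View pics/t1.png

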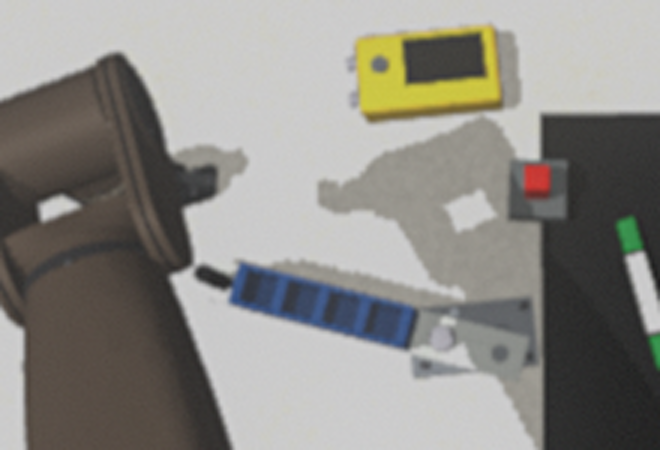

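Emit:
servo_tool(
  linear=[
    [0.63,0,0],
    [0.63,0,0],
    [0.63,0,0],
    [0.63,0,0],
    [0,0,0],
  ],
  delta_rot=[
    [0,0,0],
    [0,0,0],
    [0,0,0],
    [0,0,0],
    [0,0,0],
  ],
  claw=[-1,-1,-1,-1,-1],
)

```text
clock: 5.3
ee_pos: [0.5919, 0.3352, 0.0764]
ee_rot: [-0.0, -0.704, 0.002, 0.71]
wrist_force: [-0.0, -0.6, 0.2]
gripper_width: -0.002
```

```bash
python3 - <<'E'
from h import *
plan([.49,.345,.08],down(-np.pi/2))
p,d=imaging.read_camera('scene'); cv2.imwrite('pics/s2.png',cv2.resize(p[150:300,300:500],None,fx=4,fy=4,interpolation=cv2.INTER_CUBIC))
E
```

```text
clock 5.3 TCP [0.5919 0.3352 0.0764] F [-0.  -0.6  0.2] w -0.002
j [ 0.366  0.455  1.657 -0.     1.038  1.939]
lin units (cur tool axes) [-0.047 -0.16   1.7  ]
rot units [-0.022  0.087 -0.036]
lin units (target axes) [-0.059 -0.163  1.699]
```

View pics/s2.png

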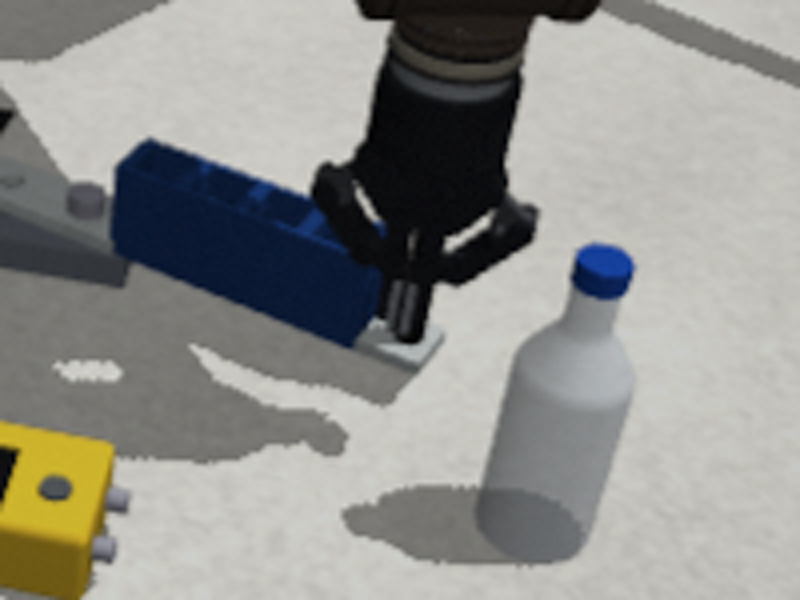

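Emit:
servo_tool(
  linear=[
    [0,-0.1,0.2],
    [0,-0.06,0.2],
    [0,0,0.2],
    [0,0,0.2],
    [0,0,0.2],
    [0,0,0.2],
    [0,0,0.1],
    [0,0,0],
  ],
  delta_rot=[
    [0,0,0],
    [0,0,0],
    [0,0,0],
    [0,0,0],
    [0,0,0],
    [0,0,0],
    [0,0,0],
    [0,0,0],
  ],
  claw=[-1,-1,-1,-1,-1,-1,-1,-1],
)

```text
clock: 6.35
ee_pos: [0.5157, 0.3471, 0.0798]
ee_rot: [-0.0, -0.707, 0.0, 0.708]
wrist_force: [0.4, 0.0, -0.6]
gripper_width: -0.003
```

```bash
python3 - <<'E'
from h import *
plan([.49,.345,.08],down(-np.pi/2))
p,d=imaging.read_camera('scene'); cv2.imwrite('pics/s3.png',cv2.resize(p[120:270,270:470],None,fx=4,fy=4,interpolation=cv2.INTER_CUBIC))
p,d=imaging.read_camera('top'); cv2.imwrite('pics/t3.png',cv2.resize(p[200:300,150:300],None,fx=5,fy=5,interpolation=cv2.INTER_CUBIC))
E
```

```text
clock 6.35 TCP [0.5157 0.3471 0.0798] F [ 0.4  0.  -0.6] w -0.003
j [ 0.429  0.334  1.814 -0.     0.995  2.   ]
lin units (cur tool axes) [-0.003  0.035  0.428]
rot units [ 0.002  0.017 -0.009]
lin units (target axes) [-0.003  0.035  0.428]
```

View pics/s3.png

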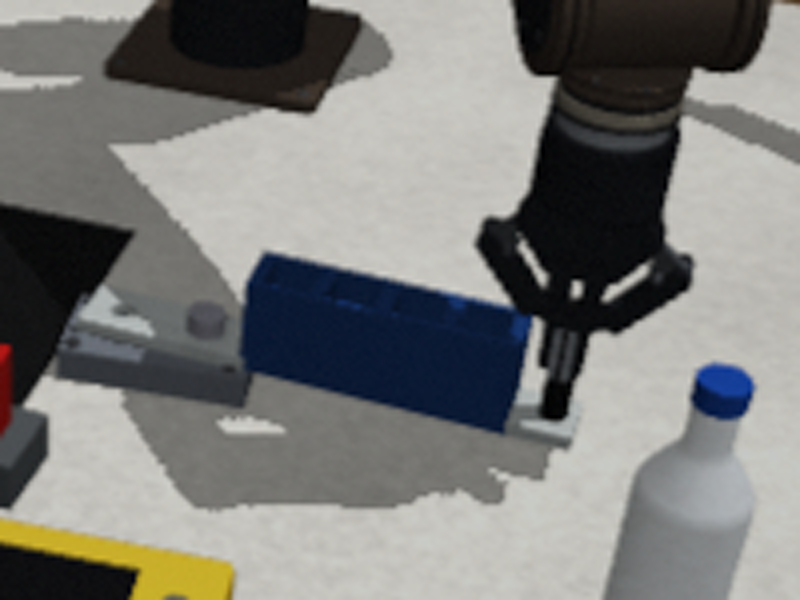

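View pics/t3.png

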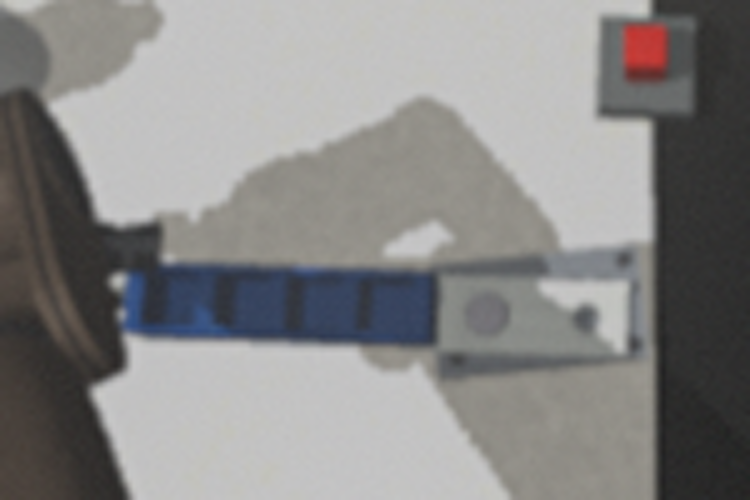

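Emit:
servo_tool(
  linear=[
    [0,0,0.08],
    [0,0,0.08],
    [0,0,0.08],
    [0,0,0.08],
    [0,0,0],
  ],
  delta_rot=[
    [0,0,0],
    [0,0,0],
    [0,0,0],
    [0,0,0],
    [0,0,0],
  ],
  claw=[-1,-1,-1,-1,-1],
)

```text
clock: 7.08
ee_pos: [0.4967, 0.3473, 0.0801]
ee_rot: [-0.0, -0.707, 0.0, 0.707]
wrist_force: [-0.9, -0.6, 0.1]
gripper_width: 0.002
```

Emit:
servo_tool(
  linear=[
    [0,0,0.06],
    [0,0,0.06],
    [0,0,0],
  ],
  delta_rot=[
    [0,0,0],
    [0,0,0],
    [0,0,0],
  ],
  claw=[-1,-1,-1],
)

```text
clock: 7.45
ee_pos: [0.4897, 0.3473, 0.08]
ee_rot: [0.0, -0.707, 0.0, 0.707]
wrist_force: [-0.1, 0.2, -0.0]
gripper_width: -0.001
```

Emit:
servo_tool(
  linear=[
    [0,0,0.06],
    [0,0,0.06],
    [0,0,0],
  ],
  delta_rot=[
    [0,0,0],
    [0,0,0],
    [0,0,0],
  ],
  claw=[-1,-1,-1],
)

```text
clock: 7.82
ee_pos: [0.4834, 0.3473, 0.0802]
ee_rot: [0.0, 0.708, 0.0, -0.707]
wrist_force: [3.8, -0.6, -1.3]
gripper_width: 0.001
```

Emit:
servo_tool(
  linear=[
    [0,0,0.05],
    [0,0,0],
  ],
  delta_rot=[
    [0,0,0],
    [0,0,0],
  ],
  claw=[-1,-1],
)

```text
clock: 8.07
ee_pos: [0.4835, 0.3473, 0.0804]
ee_rot: [-0.001, 0.71, 0.001, -0.704]
wrist_force: [11.7, -1.5, -6.5]
gripper_width: 0.002
```

```bash
python3 - <<'E'
from h import *
plan([.49,.345,.08],down(-np.pi/2))
p,d=imaging.read_camera('top'); cv2.imwrite('pics/t4.png',cv2.resize(p[200:300,150:300],None,fx=5,fy=5,interpolation=cv2.INTER_CUBIC))
E
```

```text
clock 8.07 TCP [0.4835 0.3473 0.0804] F [11.7 -1.5 -6.5] w 0.002
j [ 0.454  0.277  1.886 -0.003  0.969  2.026]
lin units (cur tool axes) [ 0.007  0.038 -0.108]
rot units [-0.001 -0.105  0.017]
lin units (target axes) [ 0.006  0.038 -0.108]
```

View pics/t4.png

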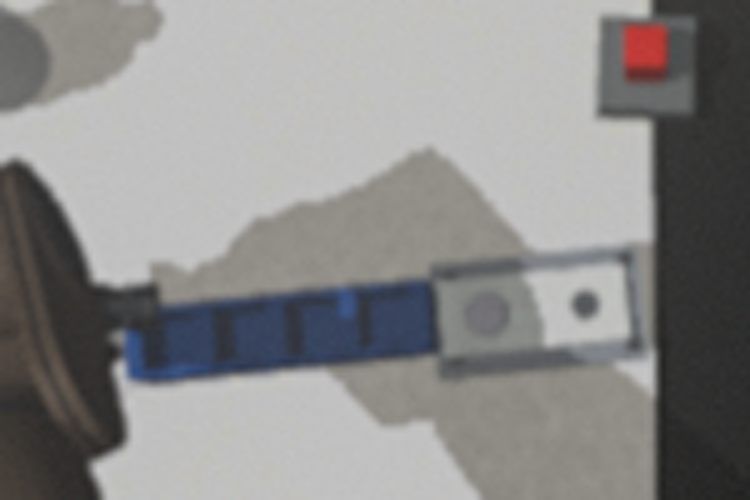

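Emit:
servo_tool(
  linear=[
    [0,0,-0.25],
    [0,0,-0.5],
    [-0.6,0,0],
    [-0.9,0,0],
    [-0.9,0,0],
    [0,0.9,0],
    [0,0.9,0],
    [0,0.9,0],
    [0,0,0],
  ],
  delta_rot=[
    [0,0,0],
    [0,0,0],
    [0,0,0],
    [0,0,0],
    [0,0,0],
    [0,0,0],
    [0,0,0],
    [0,0,0],
    [0,0,0],
  ],
  claw=[-1,-1,-1,-1,-1,1,1,1,1],
)

```text
clock: 9.25
ee_pos: [0.5248, 0.1828, 0.2242]
ee_rot: [0.002, -0.706, 0.002, 0.708]
wrist_force: [1.1, 0.3, -0.6]
gripper_width: 0.844
```

```bash
python3 - <<'E'
from h import *
plan([.64,.018,.21],down(-np.pi/2))
p,d=imaging.read_camera('top'); cv2.imwrite('pics/t5full.png',p);cv2.imwrite('pics/t5.png',cv2.resize(p[200:300,150:300],None,fx=5,fy=5,interpolation=cv2.INTER_CUBIC))
p,d=imaging.read_camera('scene'); cv2.imwrite('pics/s5full.png',p);cv2.imwrite('pics/s5.png',cv2.resize(p[175:255,240:420],None,fx=4.4,fy=4.4,interpolation=cv2.INTER_CUBIC))
E
```

```text
clock 9.25 TCP [0.5248 0.1828 0.2242] F [ 1.1  0.3 -0.6] w 0.844
j [1.520e-01 3.100e-02 1.878e+00 1.000e-03 1.234e+00 1.728e+00]
lin units (cur tool axes) [ 0.232  2.738 -1.934]
rot units [-0.054  0.021  0.004]
lin units (target axes) [ 0.237  2.747 -1.921]
```

View pics/t5.png

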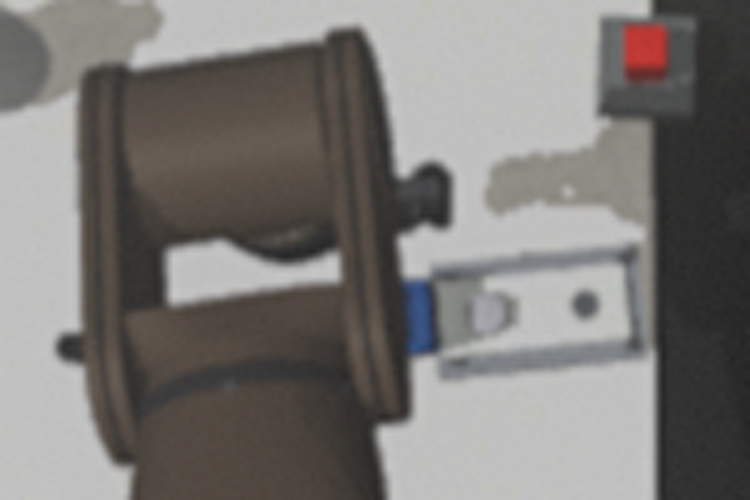

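View pics/s5.png

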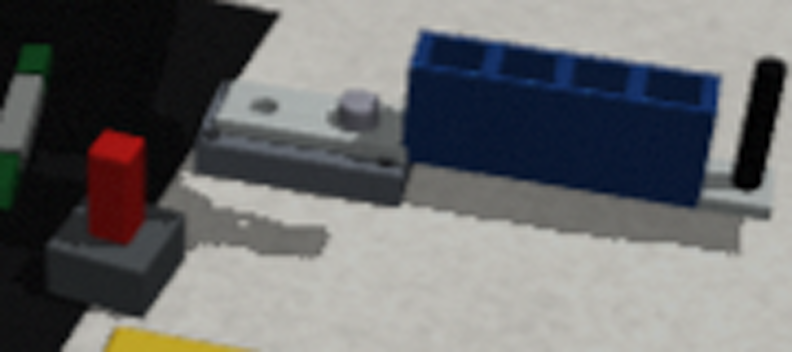

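```bash
python3 - <<'E'
from h import *
t=cv2.imread('pics/t5full.png'); s=cv2.imread('pics/s5full.png')
def dark(img,u,v,r,zz,c):
    g=cv2.cvtColor(img,cv2.COLOR_BGR2GRAY).astype(float)[v-r:v+r+1,u-r:u+r+1]
    bg=np.percentile(g,80); w=np.clip(bg-g-0.25*(bg-g.min()),0,None); yy,xx=np.mgrid[v-r:v+r+1,u-r:u+r+1]
    p=(w*xx).sum()/w.sum(),(w*yy).sum()/w.sum(); print(c,np.round(p,2),np.round(at_z(c,*p,zz),4))
    return p
a=dark(t,267,261,4,.035,'top'); b=dark(s,300,199,4,.035,'scene')
print(tri(ray('top',*a),ray('scene',*b)))
T=lambda x,y,z:at_z('top',150+x/5,200+y/5,z)
cs=[T(432,267,.024),T(635,247,.024),T(645,352,.024),T(441,378,.024)]
for c in cs: print(np.round(c,4))
print('center',np.mean(cs,0), 'tilt',[np.arctan2(-(q-p)[0],(q-p)[1]) for p,q in ((cs[1],cs[0]),(cs[2],cs[3]))])
# red top
for img,c,(u,v,r) in ((t,'top',(279,211,9)),(s,'scene',(266,212,14))):
    hsv=cv2.cvtColor(img,cv2.COLOR_BGR2HSV); m=(((hsv[...,0]<10)|(hsv[...,0]>170))&(hsv[...,1]>120)&(hsv[...,2]>60)); yy,xx=np.nonzero(m[v-r:v+r+1,u-r:u+r+1]); 
    print(c,xx.min()+u-r,xx.max()+u-r,yy.min()+v-r,yy.max()+v-r, xx.mean()+u-r,yy.mean()+v-r)
    if c=='top':
        for z in (.094,.034): print([np.round(at_z(c,*p,z),4) for p in ((xx.min()+u-r,yy.min()+v-r),(xx.max()+u-r,yy.max()+v-r))])
for z in (0.034,.064,.094): print(z,proj('top',[.64,.018,z]),proj('scene',[.64,.018,z]))
E
```

```text
top [266.61 260.47] [0.4911 0.0559 0.035 ]
scene [299.6 199.1] [0.4945 0.0574 0.035 ]
(array([0.49120483, 0.0561192 , 0.03261095]), np.float64(0.00040285288910726783))
[0.5141 0.1495 0.024 ]
[0.5258 0.024  0.024 ]
[0.4614 0.0182 0.024 ]
[0.4463 0.1431 0.024 ]
center [0.48690818 0.08371171 0.024     ] tilt [np.float64(0.09270918251916502), np.float64(0.1206194508768178)]
top 275 283 205 215 278.69767441860466 209.6046511627907
[array([0.6514, 0.029 , 0.094 ]), array([0.621 , 0.0054, 0.094 ])]
[array([0.6641, 0.0294, 0.034 ]), array([0.632 , 0.0046, 0.034 ])]
scene 260 272 204 226 266.0324909747292 215.74729241877256
0.034 [[278.67605259 212.51961554]] [[266.02511336 226.48603743]]
0.064 [[278.6946115  210.67261975]] [[265.93425688 216.90713812]]
0.094 [[278.71407632 208.73546718]] [[265.840576   207.03046634]]
```

Emit:
servo_tool(
  linear=[
    [0,0.69,-0.48],
    [0,0.69,-0.48],
    [0,0.69,-0.48],
    [0,0.68,-0.48],
    [0,0,0],
    [0,0,0],
  ],
  delta_rot=[
    [0,0,0],
    [0,0,0],
    [0,0,0],
    [0,0,0],
    [0,0,0],
    [0,0,0],
  ],
  claw=[1,1,1,1,1,1],
)

```text
clock: 10.1
ee_pos: [0.6399, 0.022, 0.2236]
ee_rot: [-0.0, -0.707, -0.001, 0.708]
wrist_force: [-0.7, 0.3, -0.1]
gripper_width: 1.001
```

```bash
python3 - <<'E'
from h import *
plan([.64,.018,.05],down(-np.pi/2))
E
```

```text
clock 10.1 TCP [0.6399 0.022  0.2236] F [-0.7  0.3 -0.1] w 1.001
j [-1.240e-01  2.180e-01  1.673e+00  1.000e-03  1.252e+00  1.445e+00]
lin units (cur tool axes) [ 2.893  0.069 -0.006]
rot units [0.013 0.018 0.013]
lin units (target axes) [ 2.893e+00  6.600e-02 -1.000e-03]
```

Emit:
servo_tool(
  linear=[
    [0.6,0.06,0],
    [0.6,0,0],
    [0.6,0,0],
    [0.6,0,0],
    [0.4,0,0],
    [0.1,0,0],
    [0,0,0],
  ],
  delta_rot=[
    [0,0,0],
    [0,0,0],
    [0,0,0],
    [0,0,0],
    [0,0,0],
    [0,0,0],
    [0,0,0],
  ],
  claw=[1,1,1,1,1,1,1],
)

```text
clock: 10.98
ee_pos: [0.6401, 0.0179, 0.0506]
ee_rot: [0.0, 0.707, 0.001, -0.707]
wrist_force: [0.6, -0.2, 0.5]
gripper_width: 0.998
```

```bash
python3 - <<'E'
from h import *
plan([.64,.018,.05],down(-np.pi/2))
p,d=imaging.read_camera('scene'); cv2.imwrite('pics/s6.png',cv2.resize(p[130:250,190:350],None,fx=5,fy=5,interpolation=cv2.INTER_CUBIC))
p,d=imaging.read_camera('top'); cv2.imwrite('pics/t6.png',cv2.resize(p[160:260,200:350],None,fx=5,fy=5,interpolation=cv2.INTER_CUBIC))
E
```

```text
clock 10.97 TCP [0.6401 0.0179 0.0506] F [ 0.6 -0.2  0.5] w 0.998
j [-0.13   0.409  1.776  0.     0.956  1.439]
lin units (cur tool axes) [ 0.01  -0.001  0.002]
rot units [ 0.015 -0.002  0.002]
lin units (target axes) [ 0.01  -0.001  0.002]
```

View pics/s6.png

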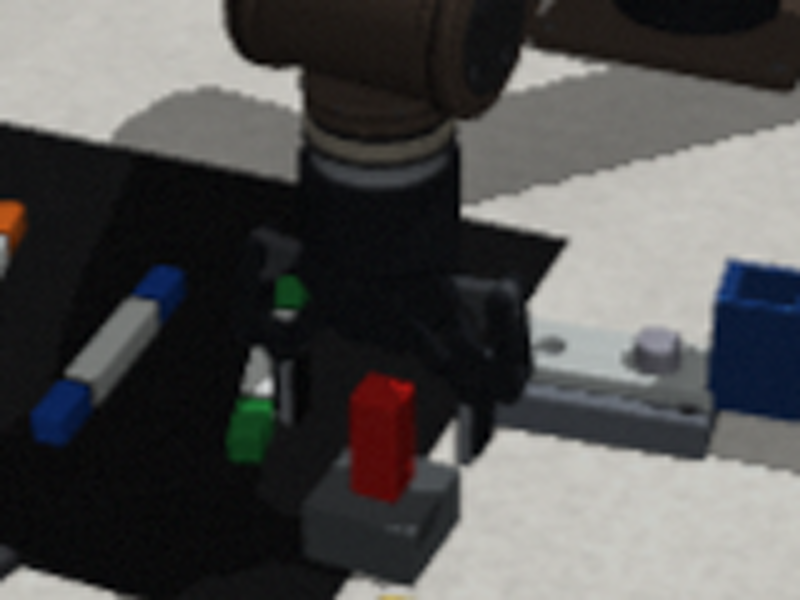

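Emit:
servo_tool(
  linear=[
    [0,0,0],
    [0,0,0],
    [0,0,0],
    [0,0,0],
    [0,0,0],
    [0,0,0],
  ],
  delta_rot=[
    [0,0,0],
    [0,0,0],
    [0,0,0],
    [0,0,0],
    [0,0,0],
    [0,0,0],
  ],
  claw=[-1,-1,-1,-1,-1,-1],
  squeeze=90,
)

```text
clock: 11.82
ee_pos: [0.6405, 0.0166, 0.0506]
ee_rot: [-0.0, 0.707, -0.0, -0.707]
wrist_force: [0.8, -0.4, 2.8]
gripper_width: 0.292
```

Emit:
servo_tool(
  linear=[
    [-0.1,0,0],
    [-0.2,0,0],
    [-0.3,0,0],
    [-0.3,0,0],
    [0,0,0],
  ],
  delta_rot=[
    [0,0,0],
    [0,0,0],
    [0,0,0],
    [0,0,0],
    [0,0,0],
  ],
  claw=[-1,-1,-1,-1,-1],
)

```text
clock: 12.45
ee_pos: [0.642, 0.0165, 0.1075]
ee_rot: [0.0, 0.709, -0.0, -0.705]
wrist_force: [0.3, 0.5, -1.0]
gripper_width: 0.291
```

```bash
python3 - <<'E'
from h import *
plan([.492,.056,.12],down(-np.pi/2))
p,d=imaging.read_camera('scene'); cv2.imwrite('pics/s7.png',cv2.resize(p[130:250,190:350],None,fx=5,fy=5,interpolation=cv2.INTER_CUBIC))
E
```

```text
clock 12.45 TCP [0.642  0.0165 0.1075] F [ 0.3  0.5 -1. ] w 0.291
j [-0.132  0.336  1.754 -0.     1.046  1.439]
lin units (cur tool axes) [-0.223 -0.658  2.499]
rot units [-0.002 -0.066 -0.009]
lin units (target axes) [-0.208 -0.658  2.5  ]
```

View pics/s7.png

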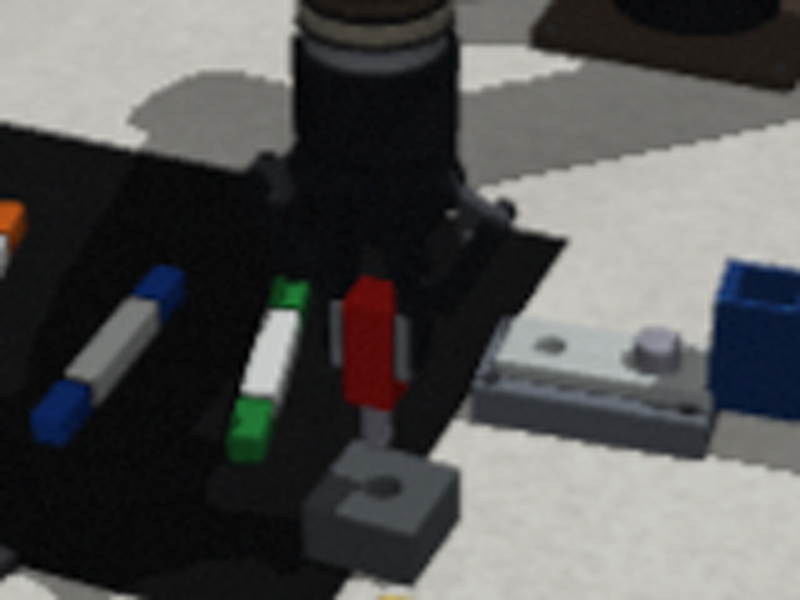

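Emit:
servo_tool(
  linear=[
    [-0.1,0,0.25],
    [-0.02,-0.16,0.5],
    [0,-0.16,0.5],
    [0,-0.17,0.5],
    [0,-0.17,0.5],
    [0,0,0.25],
    [0,0,0],
    [0,0,0],
  ],
  delta_rot=[
    [0,0,0],
    [0,0,0],
    [0,0,0],
    [0,0,0],
    [0,0,0],
    [0,0,0],
    [0,0,0],
    [0,0,0],
  ],
  claw=[-1,-1,-1,-1,-1,-1,-1,-1],
)

```text
clock: 13.5
ee_pos: [0.4911, 0.0559, 0.1118]
ee_rot: [-0.0, 0.708, -0.0, -0.707]
wrist_force: [-0.6, 0.5, -1.1]
gripper_width: 0.295
```

```bash
python3 - <<'E'
from h import *
plan([.492,.056,.115],down(-np.pi/2))
p,d=imaging.read_camera('scene'); cv2.imwrite('pics/s8full.png',p); cv2.imwrite('pics/s8.png',cv2.resize(p[150:230,250:350],None,fx=7,fy=7,interpolation=cv2.INTER_CUBIC))
p,d=imaging.read_camera('top'); cv2.imwrite('pics/t8full.png',p); cv2.imwrite('pics/t8.png',cv2.resize(p[210:290,210:310],None,fx=7,fy=7,interpolation=cv2.INTER_CUBIC))
E
```

```text
clock 13.5 TCP [0.4911 0.0559 0.1118] F [-0.6  0.5 -1.1] w 0.295
j [-0.092  0.022  2.11  -0.     1.008  1.479]
lin units (cur tool axes) [-0.054 -0.001 -0.015]
rot units [-0.009 -0.017 -0.002]
lin units (target axes) [-0.054 -0.001 -0.015]
```

View pics/s8.png

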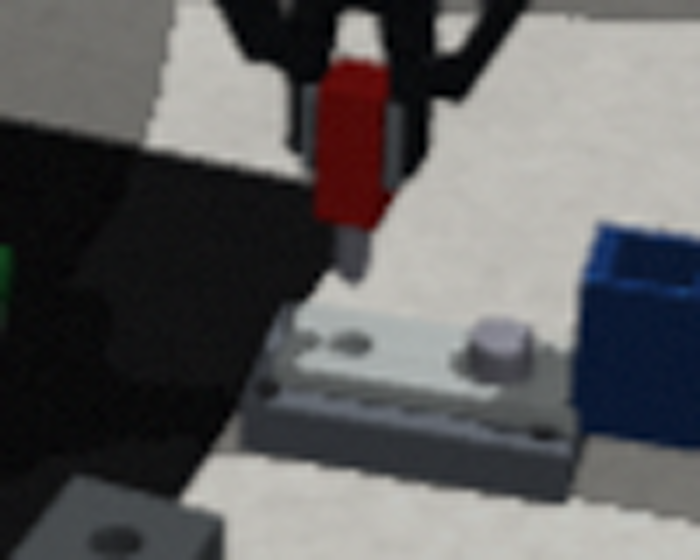

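View pics/t8.png

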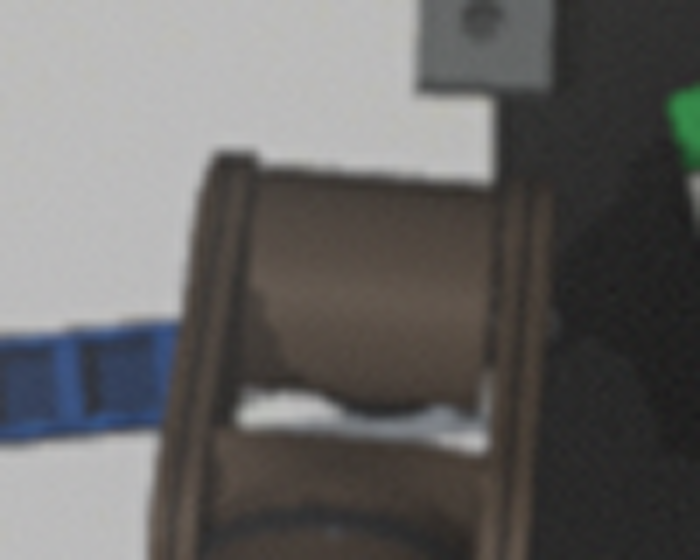

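```bash
python3 - <<'E'
from h import *
for z in (.065,.095,.035): print(z,(proj('scene',[.4911,.0559,z])-[250,150])*7+3)
print((proj('scene',[[.4911,.0659,.035],[.5011,.0559,.035]])-[250,150])*7+3)
print('block hole', (proj('scene',[.640,.017,.034])-[250,150])*7+3)
t=cv2.imread('pics/t8full.png');g=cv2.cvtColor(t,cv2.COLOR_BGR2GRAY).astype(float)
def dark(g,u,v,r,z,c):
    g=g[v-r:v+r+1,u-r:u+r+1]
    bg=np.percentile(g,70); w=np.clip(bg-g-0.3*(bg-g.min()),0,None); yy,xx=np.mgrid[v-r:v+r+1,u-r:u+r+1]
    p=(w*xx).sum()/w.sum(),(w*yy).sum()/w.sum(); print(c,np.round(p,2),np.round(at_z(c,*p,z),4))
dark(g,279,212,3,.034,'top')
s=cv2.imread('pics/s8full.png');dark(cv2.cvtColor(s,cv2.COLOR_BGR2GRAY).astype(float),266,227,4,.034,'scene')
E
```

```text
0.065 [[352.12885711 277.01645516]]
0.095 [[354.91459158 210.83162765]]
0.035 [[349.42035106 341.36645242]]
[[373.69086951 346.70987018]
 [341.07399279 354.8302295 ]]
block hole [[112.60117716 537.77370155]]
top [278.27 211.65] [0.6428 0.0193 0.034 ]
scene [266.42 227.02] [0.6417 0.0197 0.034 ]
```

Emit:
servo_tool(
  linear=[
    [0.2,0,-0.01],
    [0.2,0,0],
    [0.1,0,0],
    [0,0,0],
  ],
  delta_rot=[
    [0,0,0],
    [0,0,0],
    [0,0,0],
    [0,0,0],
  ],
  claw=[-1,-1,-1,-1],
)

```text
clock: 14.1
ee_pos: [0.4901, 0.0564, 0.0802]
ee_rot: [0.0, -0.706, 0.0, 0.708]
wrist_force: [0.2, 0.1, -1.0]
gripper_width: 0.292
```

Emit:
servo_tool(
  linear=[
    [0.04,0,0],
    [0.04,0,0],
    [0.04,0,0],
    [0,0,0],
  ],
  delta_rot=[
    [0,0,0],
    [0,0,0],
    [0,0,0],
    [0,0,0],
  ],
  claw=[-1,-1,-1,-1],
)

```text
clock: 14.6
ee_pos: [0.4906, 0.0564, 0.074]
ee_rot: [0.0, -0.707, 0.0, 0.707]
wrist_force: [-0.0, -0.0, -1.6]
gripper_width: 0.293
```

Emit:
servo_tool(
  linear=[
    [0.04,0,0],
    [0.04,0,0],
    [0.04,0,0],
    [0,0,0],
  ],
  delta_rot=[
    [0,0,0],
    [0,0,0],
    [0,0,0],
    [0,0,0],
  ],
  claw=[-1,-1,-1,-1],
)

```text
clock: 15.1
ee_pos: [0.4905, 0.0564, 0.0666]
ee_rot: [0.0, -0.707, 0.0, 0.707]
wrist_force: [-0.6, 0.1, -0.3]
gripper_width: 0.294
```

```bash
python3 - <<'E'
from h import *
plan([.492,.056,.052],down(-np.pi/2))
p,d=imaging.read_camera('scene'); cv2.imwrite('pics/s9.png',cv2.resize(p[150:230,250:350],None,fx=7,fy=7,interpolation=cv2.INTER_CUBIC))
E
```

```text
clock 15.1 TCP [0.4905 0.0564 0.0666] F [-0.6  0.1 -0.3] w 0.294
j [-0.091  0.096  2.131  0.     0.916  1.48 ]
lin units (cur tool axes) [ 0.243  0.006 -0.025]
rot units [-0.003  0.007  0.001]
lin units (target axes) [ 0.243  0.006 -0.025]
```

View pics/s9.png

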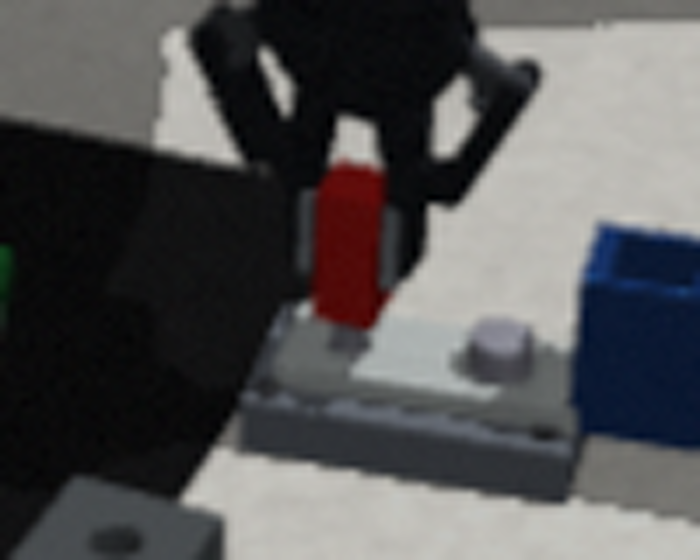

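Emit:
servo_tool(
  linear=[
    [0.04,0,0],
    [0.04,0,0],
    [0.04,0,0],
    [0.04,0,0],
    [0.04,0,0],
    [0,0,0],
  ],
  delta_rot=[
    [0,0,0],
    [0,0,0],
    [0,0,0],
    [0,0,0],
    [0,0,0],
    [0,0,0],
  ],
  claw=[-1,-1,-1,-1,-1,-1],
)

```text
clock: 15.9
ee_pos: [0.4905, 0.0564, 0.0546]
ee_rot: [0.0, -0.707, 0.0, 0.707]
wrist_force: [-0.1, -0.3, -1.6]
gripper_width: 0.291
```

Emit:
servo_tool(
  linear=[
    [0.04,0,0],
    [0.04,0,0],
    [0,0,0],
  ],
  delta_rot=[
    [0,0,0],
    [0,0,0],
    [0,0,0],
  ],
  claw=[-1,-1,-1],
)

```text
clock: 16.27
ee_pos: [0.491, 0.0564, 0.0515]
ee_rot: [-0.0, -0.707, 0.0, 0.707]
wrist_force: [-4.2, 0.3, 7.4]
gripper_width: 0.295
```

Emit:
servo_tool(
  linear=[
    [0,0,0],
    [0,0,0],
    [0,0,0],
    [0,0,0],
    [-0.3,0,0],
    [-0.6,0,0],
    [-0.9,0,0],
    [-0.9,0,0],
    [0,0,0],
  ],
  delta_rot=[
    [0,0,0],
    [0,0,0],
    [0,0,0],
    [0,0,0],
    [0,0,0],
    [0,0,0],
    [0,0,0],
    [0,0,0],
    [0,0,0],
  ],
  claw=[0.2,0.2,0.2,0.2,0.2,0.2,0.2,0.2,0.2],
)

```text
clock: 17.4
ee_pos: [0.494, 0.0562, 0.218]
ee_rot: [0.0, 0.711, -0.0, -0.703]
wrist_force: [0.2, -0.2, 0.2]
gripper_width: 0.599
```

```bash
python3 - <<'E'
from h import *
plan([.492,.056,.052],down(-np.pi/2))
p,d=imaging.read_camera('scene'); cv2.imwrite('pics/s10full.png',p); cv2.imwrite('pics/s10.png',cv2.resize(p[150:250,240:420],None,fx=4.4,fy=4.4,interpolation=cv2.INTER_CUBIC))
p,d=imaging.read_camera('top'); cv2.imwrite('pics/t10full.png',p);
E
```

```text
clock 17.4 TCP [0.494  0.0562 0.218 ] F [ 0.2 -0.2  0.2] w 0.599
j [-0.091 -0.108  2.025  0.     1.213  1.48 ]
lin units (cur tool axes) [ 2.767 -0.     0.065]
rot units [-0.    -0.133 -0.012]
lin units (target axes) [2.767 0.003 0.033]
```

View pics/s10.png

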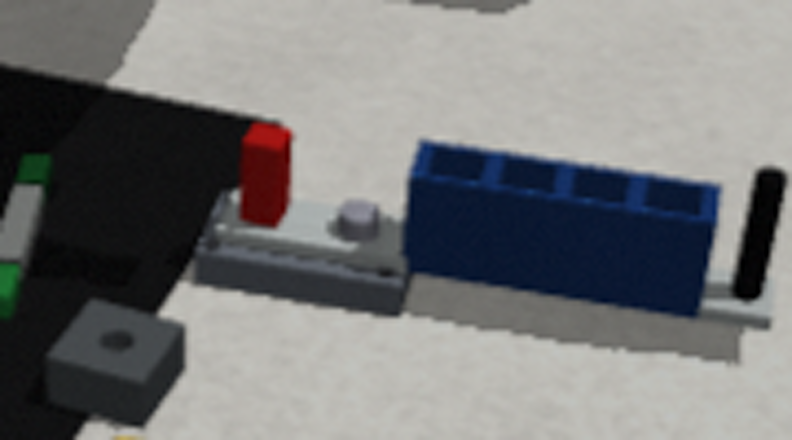

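View pics/t10full.png

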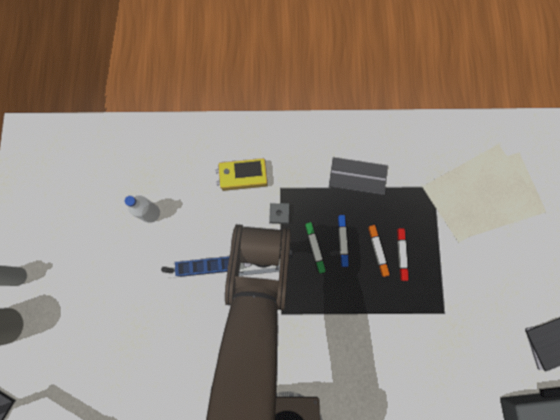

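```bash
cat > kin.py <<'E'
from h import *
from scipy.optimize import least_squares
def fk(j,q):
    h,L1,L2,Lt,d,e=q   # e: elbow offset perpendicular
    Ry=lambda a:R.from_euler('y',a); Rz=lambda a:R.from_euler('z',a)
    r=Rz(j[0]); p=r.apply([0,d,h]); r=r*Ry(j[1]); p=p+r.apply([0,0,L1]); r=r*Ry(j[2]); p=p+r.apply([e,0,L2])
    r=r*Rz(j[3])*Ry(j[4])*Rz(j[5]); p=p+r.apply([0,0,Lt]); return p,r   # tool dir = local z
# tool frame: tool x = local z ; tool y at j6=0, down = radial outward
E
python3 - <<'E'
from kin import *
L=[json.loads(l) for l in open('log.jsonl')]
J=np.array([l['joint_positions'] for l in L]);P=np.array([l['ee_pos'] for l in L])
f=lambda q:np.concatenate([fk(j,q)[0]-p for j,p in zip(J,P)])
s=least_squares(f,[.2,.4,.4,.25,.1,0],loss='soft_l1',f_scale=.002); print(s.x,np.abs(s.fun).max(),len(J))
for q0 in (.15,.3,.4): 
    s=least_squares(f,[q0,.5,.3,.2,.1,0]); print(s.x,np.abs(s.fun).max())
    s=least_squares(lambda q:f(np.r_[q,0]),[q0,.5,.3,.2,.1]); print(s.x,np.abs(s.fun).max())
# orientation check
for l in L[-3:]:
    w,x,y,z=l['ee_rot']; r=R.from_quat([x,y,z,w]); _,m=fk(l['joint_positions'],s.x if len(s.x)==6 else np.r_[s.x,0]); print(np.round((m.inv()*r).as_matrix(),2).tolist())
E
```

```text
[0.2403 0.443  0.5725 0.2493 0.1009 0.0206] 2.9976021664879227e-15 16
[0.24029997 0.443      0.5725     0.24929997 0.1009     0.0206    ] 5.020316384829471e-10
[0.10751536 0.43693694 0.5648127  0.13239626 0.10089443] 0.0059366148867277535
[0.24029997 0.443      0.5725     0.24929997 0.1009     0.0206    ] 5.145486259294785e-10
[0.10751536 0.43693694 0.5648127  0.13239626 0.10089443] 0.005936614912437799
[0.24029997 0.443      0.5725     0.24929997 0.1009     0.0206    ] 5.116091994494809e-10
[0.10751538 0.43693694 0.5648127  0.13239628 0.10089443] 0.005936614875227675
[[-0.0, -1.0, -0.0], [0.0, 0.0, -1.0], [1.0, -0.0, 0.0]]
[[0.0, -1.0, 0.0], [0.0, -0.0, -1.0], [1.0, 0.0, 0.0]]
[[0.0, -1.0, -0.0], [-0.0, 0.0, -1.0], [1.0, 0.0, -0.0]]
```

```bash
cat >> kin.py <<'E'
Q=[.2403,.443,.5725,.2493,.1009,.0206]
LO=np.array([-2.77,-.9,.21,-1.53,.24,-2.84]);HI=np.array([2.77,2.22,2.48,4.67,2.81,2.84])
M=R.from_matrix([[0,-1,0],[0,0,-1],[1,0,0]])
def fkt(j):
    p,r=fk(j,Q); return p,r*M
def ik(p,Rt,seed):
    Rt=R.from_matrix(Rt) if not isinstance(Rt,R) else Rt
    def f(j):
        a,b=fkt(j); return np.r_[(a-p),.3*(b.inv()*Rt).as_rotvec()]
    s=least_squares(f,np.clip(seed,LO+.02,HI-.02),bounds=(LO,HI)); return s.x,np.abs(s.fun).max()
def frame(x,y):
    x=np.asarray(x,float);y=np.asarray(y,float);return np.c_[x,y,np.cross(x,y)]
E
cat > search.py <<'E'
from kin import *
seeds=[[-.4,.3,1.7,a,1.2,b] for a in (0,1.5,3,-1.2) for b in (1.5,-1.5,0)]
def best(p,Rt):
    o=None
    for s in seeds:
        j,e=ik(np.asarray(p),Rt,s)
        if e<1e-3:
            m=min((j-LO).min(),(HI-j).min())
            if o is None or m>o[0]: o=(m,j)
    return o
mk=np.array([.53,-.25]); 
pk=np.array([.475,.22])
for th in (30,40,50):
  t=np.radians(th)
  for sg in (1,-1):
    u=np.array([sg,0,0.]); x=-np.cos(t)*np.array([0,0,1])-np.sin(t)*u
    for ys in (1,-1):
      g=best([mk[0]+sg*.045,mk[1],.01],frame(x,[0,ys,0]))
      print('grasp th',th,'u',sg,'ys',ys, None if g is None else (round(g[0],2),np.round(g[1],2)))
  for ph in range(0,360,45):
    a=np.radians(ph); hx=np.array([np.cos(a),np.sin(a),0]); x=np.cos(t)*hx-np.sin(t)*np.array([0,0,1])
    yv=np.cross([0,0,1],hx)
    for ys in (1,-1):
      g=best([*pk,.15],frame(x,ys*yv))
      print('  place tilt',th,'az',ph,'ys',ys,None if g is None else (round(g[0],2),np.round(g[1],2)))
E
python3 search.py
```

```text
grasp th 30 u 1 ys 1 (np.float64(0.88), array([-0.48,  0.7 ,  1.5 , -0.24,  1.42, -1.96]))
grasp th 30 u 1 ys -1 (np.float64(0.98), array([-0.48,  0.7 ,  1.5 , -0.24,  1.42,  1.18]))
grasp th 30 u -1 ys 1 None
grasp th 30 u -1 ys -1 (np.float64(0.21), array([-0.84,  0.17,  2.27,  0.89,  0.5 , -0.02]))
  place tilt 30 az 0 ys 1 None
  place tilt 30 az 0 ys -1 None
  place tilt 30 az 45 ys 1 None
  place tilt 30 az 45 ys -1 None
  place tilt 30 az 90 ys 1 (np.float64(0.29), array([-0.21,  0.13,  2.19,  1.05,  1.36,  2.39]))
  place tilt 30 az 90 ys -1 (np.float64(0.29), array([-0.21,  0.13,  2.19,  1.05,  1.36, -0.75]))
  place tilt 30 az 135 ys 1 (np.float64(0.68), array([-0.05,  0.43,  1.8 ,  0.63,  1.77,  2.14]))
  place tilt 30 az 135 ys -1 (np.float64(0.68), array([-0.05,  0.43,  1.8 ,  0.63,  1.77, -1.  ]))
  place tilt 30 az 180 ys 1 (np.float64(0.78), array([0.17, 0.6 , 1.55, 0.16, 2.03, 1.73]))
  place tilt 30 az 180 ys -1 (np.float64(0.78), array([ 0.17,  0.6 ,  1.55,  0.16,  2.03, -1.41]))
  place tilt 30 az 225 ys 1 (np.float64(0.83), array([ 0.4 ,  0.61,  1.54, -0.37,  1.9
[... 3391 characters left out ...]
0 az 180 ys 1 (np.float64(0.8), array([0.18, 0.42, 1.68, 0.12, 1.74, 1.73]))
  place tilt 50 az 180 ys -1 (np.float64(0.8), array([ 0.18,  0.42,  1.68,  0.12,  1.74, -1.41]))
  place tilt 50 az 225 ys 1 (np.float64(0.81), array([ 0.37,  0.42,  1.67, -0.27,  1.7 ,  1.21]))
  place tilt 50 az 225 ys -1 (np.float64(0.81), array([ 0.37,  0.42,  1.67, -0.27,  1.7 , -1.94]))
  place tilt 50 az 270 ys 1 (np.float64(0.64), array([ 0.51,  0.29,  1.84, -0.6 ,  1.42,  0.73]))
  place tilt 50 az 270 ys -1 (np.float64(0.43), array([ 0.51,  0.29,  1.84, -0.6 ,  1.42, -2.41]))
  place tilt 50 az 315 ys 1 (np.float64(0.35), array([ 0.54,  0.05,  2.13, -0.86,  0.97,  0.26]))
  place tilt 50 az 315 ys -1 None
```

```bash
cat > mk.py <<'E'
from h import *
HUE={'marker0':('red',),'marker1':('green',),'marker2':('orange',),'marker3':('blue',)}
def masks(img):
    hsv=cv2.cvtColor(img,cv2.COLOR_BGR2HSV); h,s,v=[hsv[...,i].astype(int) for i in range(3)]
    sat=(s>130)&(v>50)
    return {'marker0':sat&((h<5)|(h>172)),'marker2':sat&(h>=6)&(h<=18),'marker1':sat&(h>45)&(h<80),'marker3':sat&(h>100)&(h<130)}
def measure(img,c,box,z):
    out={}
    for n,m in masks(img).items():
        mm=np.zeros_like(m); x0,x1,y0,y1=box; mm[y0:y1,x0:x1]=m[y0:y1,x0:x1]
        k,lab,st,cen=cv2.connectedComponentsWithStats(mm.astype(np.uint8),connectivity=8)
        b=sorted([(st[i,4],i) for i in range(1,k)],reverse=True)[:2]
        if len(b)<2 or b[1][0]<8: out[n]=(None,b); continue
        P=[at_z(c,*cen[i],z) for _,i in b]; a,d=sorted(P,key=lambda p:p[0])
        out[n]=((a+d)/2,d-a,np.linalg.norm(d-a),[x for x,_ in b])
    return out
if __name__=='__main__':
    import sys
    t=cv2.imread(sys.argv[1]); s=cv2.imread(sys.argv[2])
    for c,img,box in (('top',t,(285,445,185,315)),('scene',s,(100,300,145,250))):
        for n,o in measure(img,c,box,.017).items():
            if o[0] is None: print(c,n,o)
            else: print(c,n,np.round(o[0],4),'ang',round(np.arctan2(o[1][1],o[1][0]),3),'len',round(o[2],4),o[3])
E
python3 mk.py pics/t10full.png pics/s10full.png
```

```text
top marker0 [ 0.5106 -0.3637  0.017 ] ang 0.011 len 0.1263 [np.int32(104), np.int32(99)]
top marker2 [ 0.5226 -0.2903  0.017 ] ang 0.233 len 0.1259 [np.int32(103), np.int32(98)]
top marker1 [ 0.533  -0.0937  0.017 ] ang 0.261 len 0.126 [np.int32(69), np.int32(65)]
top marker3 [ 0.554  -0.1813  0.017 ] ang 0.035 len 0.1264 [np.int32(88), np.int32(82)]
scene marker0 [ 0.5023 -0.166   0.017 ] ang -1.184 len 0.4151 [np.int32(109), np.int32(106)]
scene marker2 [ 0.5263 -0.2865  0.017 ] ang 0.233 len 0.1331 [np.int32(103), np.int32(57)]
scene marker1 [ 0.5353 -0.0925  0.017 ] ang 0.267 len 0.1347 [np.int32(83), np.int32(31)]
scene marker3 [ 0.5585 -0.1782  0.017 ] ang 0.045 len 0.1303 [np.int32(113), np.int32(55)]
```

```bash
cat > geo.py <<'E'
from kin import *
TILT=.095; HOLE=np.array([.4908,.0564])
bx=np.array([np.cos(TILT),np.sin(TILT)]); by=np.array([-np.sin(TILT),np.cos(TILT)])
PIV=HOLE+.06*by
def pocket(i): return PIV+by*(.056+.042*i)
G=arm.tcp_to_grasp
def grasp_pose(c,ang,th,s,ys,ztip):
    u=np.array([np.cos(ang),np.sin(ang),0]); v=np.array([-np.sin(ang),np.cos(ang),0])
    x=-np.cos(th)*np.array([0,0,1])-np.sin(th)*u
    p=np.array([c[0],c[1],0.01])+s*u   # axis point
    # tool axis passes through p; TCP at height ztip along axis
    k=(p[2]-ztip)/np.cos(th); return p+x*k, frame(x,ys*v), k   # TCP, R, dist marker axis->TCP along x
def place_pose(xy,az,th,zg,k,ys):
    hx=np.array([np.cos(az),np.sin(az),0]); x=np.cos(th)*hx-np.sin(th)*np.array([0,0,1]); yv=np.cross([0,0,1],hx)
    return np.array([*xy,zg])+x*k, frame(x,ys*yv)
def interp(p0,R0,p1,R1,n,j):
    r0=R.from_matrix(R0);w=(r0.inv()*R.from_matrix(R1)).as_rotvec(); worst=9;out=[]
    for i in range(1,n+1):
        j,e=ik(p0+(p1-p0)*i/n,r0*R.from_rotvec(w*i/n),j); out.append((j,e))
    return out
E
python3 - <<'E'
from geo import *
print('pockets',[np.round(pocket(i),4) for i in range(4)],'handle',PIV+by*.233)
th=np.radians(30)
s0=get_state(); j0=s0['joint_positions']
for ys in (-1,1):
  p,Rg,k=grasp_pose([.5335,-.0933],.262,th,.04,ys,.008)
  print('ys',ys,'grasp',p,'k',k)
  if ys==-1: j=j0
  else: j=np.r_[j0[:5],j0[5]-np.pi]
  j,e=ik(p+[0,0,.1],Rg,j); print('pre',np.round(j,2),e)
  j,e=ik(p,Rg,j); print('grasp',np.round(j,2),e)
  jl,e=ik(p+[0,0,.25],Rg,j); print('lift',np.round(jl,2),e)
  for i in (0,3):
   for az in (270,255,240):
    pp,Rp=place_pose(pocket(i),np.radians(az)+TILT,th,.27,k,ys)
    o=interp(p+[0,0,.25],Rg,pp,Rp,20,jl); 
    w=(R.from_matrix(Rg).inv()*R.from_matrix(Rp)).as_rotvec()
    print('  pocket',i,az,'rotvec deg',np.round(np.degrees(w),1),'maxerr',max(e for _,e in o)); print('   ',[np.round(o[q][0],2).tolist() for q in (6,13,19)])
    pe=pp-[0,0,.12]; print('   in',np.round(ik(pe,Rp,o[-1][0])[0],2), ik(pe,Rp,o[-1][0])[1])
E
```

```text
pockets [array([0.4798, 0.1719]), array([0.4758, 0.2137]), array([0.4718, 0.2555]), array([0.4678, 0.2973])] handle [0.46300685 0.34807883]
ys -1 grasp [ 0.57101966 -0.08323857  0.008     ] k 0.0023094010767585028
pre [-0.22  0.48  1.63 -0.23  1.51  1.16] 1.681561556665656e-10
grasp [-0.22  0.62  1.64 -0.24  1.36  1.2 ] 3.432809592140984e-13
lift [-0.22  0.33  1.53 -0.24  1.75  1.1 ] 2.845931268424806e-10
  pocket 0 270 rotvec deg [104.2  64.5  27.9] maxerr 0.18288825906505254
    [[-0.03, 0.05, 1.81, -0.33, 1.4, 1.93], [0.26, -0.01, 1.92, -0.65, 1.36, 2.84], [0.31, -0.05, 1.87, -0.71, 1.47, 2.84]]
   in [ 0.22 -0.02  2.02 -0.58  1.2   2.84] 0.18152316784259567
  pocket 0 255 rotvec deg [118.8  55.9  31.8] maxerr 0.23921419088560897
    [[-0.02, 0.09, 1.78, -0.36, 1.46, 2.03], [0.22, 0.06, 1.83, -0.61, 1.49, 2.84], [0.3, 0.11, 1.71, -0.74, 1.73, 2.84]]
   in [ 0.19  0.09  1.9  -0.55  1.4   2.84] 0.24179966487810398
  pocket 0 240 rotvec deg [132.8  45.8  35.6] maxerr 0.2731397414635399
    [[-0.0, 0.14, 1.75, -0.38, 1.53, 2.11], [0.19, 0.14, 1.75, -0.58, 1.64, 2.84], [0.33, 0.37, 1.4
[... 2009 characters left out ...]
 0.06, 1.8, -0.32, 1.42, -1.14], [0.45, 0.1, 1.83, -0.66, 1.46, -0.06], [0.7, 0.37, 1.63, -0.82, 1.81, 0.7]]
   in [ 0.7   0.52  1.68 -0.8   1.68  0.84] 8.969491815946641e-14
  pocket 3 255 rotvec deg [118.8 -55.9 -31.8] maxerr 5.78092540504116e-10
    [[0.06, 0.1, 1.77, -0.34, 1.48, -1.05], [0.43, 0.18, 1.75, -0.62, 1.6, 0.05], [0.65, 0.45, 1.53, -0.7, 1.96, 0.82]]
   in [ 0.65  0.58  1.58 -0.66  1.82  0.94] 1.1546319456101628e-13
  pocket 3 240 rotvec deg [132.8 -45.8 -35.6] maxerr 4.3918631231765204e-10
    [[0.07, 0.15, 1.73, -0.36, 1.55, -0.96], [0.41, 0.26, 1.67, -0.56, 1.74, 0.15], [0.59, 0.5, 1.45, -0.55, 2.09, 0.98]]
   in [ 0.59  0.64  1.5  -0.51  1.93  1.07] 1.8168799797990687e-13
```

Emit:
servo_tool(
  linear=[
    [0,0,0],
    [0,0,0],
    [0,0,0],
    [0,0,0],
    [0,0,0],
    [0,0,0],
    [0,0,0],
    [0,0,0],
    [0,0,0],
    [0,0,0],
    [0,0,0],
    [0,0,0],
    [0,0,0],
    [0,0,0],
    [0,0,0],
    [0,0,0],
    [0,0,0],
    [0,0,0],
  ],
  delta_rot=[
    [-1,0,0],
    [-1,0,0],
    [-1,0,0],
    [-1,0,0],
    [-1,0,0],
    [-1,0,0],
    [-1,0,0],
    [-1,0,0],
    [-1,0,0],
    [-1,0,0],
    [-1,0,0],
    [-1,0,0],
    [-1,0,0],
    [-1,0,0],
    [-1,0,0],
    [-1,0,0],
    [-1,0,0],
    [-1,0,0],
  ],
  claw=[0.2,0.2,0.2,0.2,0.2,0.2,0.2,0.2,0.2,0.2,0.2,0.2,0.2,0.2,0.2,0.2,0.2,0.2],
)

```text
clock: 19.75
ee_pos: [0.4893, 0.0565, 0.2092]
ee_rot: [0.499, 0.498, 0.502, -0.501]
wrist_force: [-0.1, -0.9, -0.2]
gripper_width: 0.604
```

Emit:
servo_tool(
  linear=[
    [0,0,0],
    [0,0,0],
    [0,0,0],
    [0,0,0],
    [0,0,0],
    [0,0,0],
    [0,0,0],
    [0,0,0],
    [0,0,0],
    [0,0,0],
    [0,0,0],
    [0,0,0],
    [0,0,0],
    [0,0,0],
    [0,0,0],
    [0,0,0],
    [0,0,0],
    [0,0,0],
    [0,0,0],
  ],
  delta_rot=[
    [-1,0,0],
    [-1,0,0],
    [-1,0,0],
    [-1,0,0],
    [-1,0,0],
    [-1,0,0],
    [-1,0,0],
    [-1,0,0],
    [-1,0,0],
    [-1,0,0],
    [-1,0,0],
    [-1,0,0],
    [-1,0,0],
    [-1,0,0],
    [-1,0,0],
    [-1,0,0],
    [-1,0,0],
    [-1,0,0],
    [0,0,0],
  ],
  claw=[0.2,0.2,0.2,0.2,0.2,0.2,0.2,0.2,0.2,0.2,0.2,0.2,0.2,0.2,0.2,0.2,0.2,0.2,0.2],
)

```text
clock: 22.12
ee_pos: [0.4895, 0.0565, 0.2097]
ee_rot: [0.706, 0.001, 0.709, -0.0]
wrist_force: [0.4, 1.0, 0.5]
gripper_width: 0.601
```

```bash
cat > g.py <<'E'
import sys
from geo import *
# usage: g.py cx cy ang  -> plan to pregrasp/grasp
cx,cy,ang=map(float,sys.argv[1:4]); th=np.radians(30); s=.04
p,Rg,k=grasp_pose([cx,cy],ang,th,s,1,.008)
pre=p-Rg[:,0]*.09
print('grasp',np.round(p,4),'pre',np.round(pre,4)); plan(pre,Rg)
j=get_state()['joint_positions']; print('ik pre',np.round(ik(pre,Rg,j)[0],2),'grasp',np.round(ik(p,Rg,j)[0],2),ik(p,Rg,j)[1])
E
python3 g.py .5335 -.0933 .262
```

```text
grasp [ 0.571  -0.0832  0.008 ] pre [ 0.6145 -0.0716  0.0859]
clock 22.12 TCP [0.4895 0.0565 0.2097] F [0.4 1.  0.5] w 0.601
j [-0.091 -0.101  2.034 -0.     1.213 -1.661]
lin units (cur tool axes) [ 2.052 -2.133  2.095]
rot units [-2.943  5.915 -0.8  ]
lin units (target axes) [ 1.056 -2.601  2.295]
ik pre [-0.19  0.59  1.51 -0.22  1.52 -1.96] grasp [-0.22  0.62  1.64 -0.24  1.36 -1.95] 9.902366593372847e-09
```

Emit:
servo_tool(
  linear=[
    [0,0,0],
    [0,0,0],
    [0,0,0],
    [0,0,0],
    [0,0,0],
    [0,0,0],
    [0,-0.65,0.57],
    [0,-0.65,0.57],
    [0,-0.65,0.57],
    [0,-0.65,0.57],
    [0.5,0,0],
    [0.5,0,0],
    [0,0,0],
  ],
  delta_rot=[
    [-0.49,0.986,-0.133],
    [-0.49,0.986,-0.133],
    [-0.49,0.986,-0.133],
    [-0.49,0.986,-0.133],
    [-0.49,0.986,-0.133],
    [-0.49,0.986,-0.133],
    [0,0,0],
    [0,0,0],
    [0,0,0],
    [0,0,0],
    [0,0,0],
    [0,0,0],
    [0,0,0],
  ],
  claw=[0.2,0.2,0.2,0.2,0.2,0.2,0.2,0.2,0.2,0.2,0.2,0.2,0.2],
)

```text
clock: 23.75
ee_pos: [0.614, -0.0711, 0.0881]
ee_rot: [0.494, -0.112, 0.86, 0.066]
wrist_force: [-0.1, 0.3, 0.5]
gripper_width: 0.601
```

```bash
python3 - <<'E'
from h import *
p,d=imaging.read_camera('scene'); cv2.imwrite('pics/s11full.png',p); cv2.imwrite('pics/s11.png',cv2.resize(p[120:240,170:330],None,fx=5,fy=5,interpolation=cv2.INTER_CUBIC))
p,d=imaging.read_camera('top'); cv2.imwrite('pics/t11full.png',p)
E
python3 mk.py pics/t11full.png pics/s11full.png
python3 g.py .5335 -.0933 .262
```

```text
top marker0 [ 0.5105 -0.3638  0.017 ] ang 0.012 len 0.126 [np.int32(103), np.int32(100)]
top marker2 [ 0.5224 -0.2903  0.017 ] ang 0.233 len 0.1256 [np.int32(103), np.int32(98)]
top marker1 (None, [(np.int32(79), 1)])
top marker3 [ 0.5542 -0.1813  0.017 ] ang 0.038 len 0.1267 [np.int32(89), np.int32(77)]
scene marker0 [ 0.5024 -0.1658  0.017 ] ang -1.182 len 0.415 [np.int32(109), np.int32(108)]
scene marker2 [ 0.5265 -0.2867  0.017 ] ang 0.234 len 0.134 [np.int32(104), np.int32(58)]
scene marker1 (None, [(np.int32(88), 1)])
scene marker3 (None, [(np.int32(105), 1)])
grasp [ 0.571  -0.0832  0.008 ] pre [ 0.6145 -0.0716  0.0859]
clock 23.85 TCP [ 0.6172 -0.0712  0.0921] F [-0.5  0.7  1.2] w 0.599
j [-0.19   0.583  1.506 -0.22   1.529 -1.959]
lin units (cur tool axes) [0.112 0.006 0.012]
rot units [-0.007  0.038  0.014]
lin units (target axes) [0.112 0.006 0.012]
ik pre [-0.19  0.59  1.51 -0.22  1.52 -1.96] grasp [-0.22  0.62  1.64 -0.24  1.36 -1.95] 6.94601876016776e-12
```

View pics/s11.png

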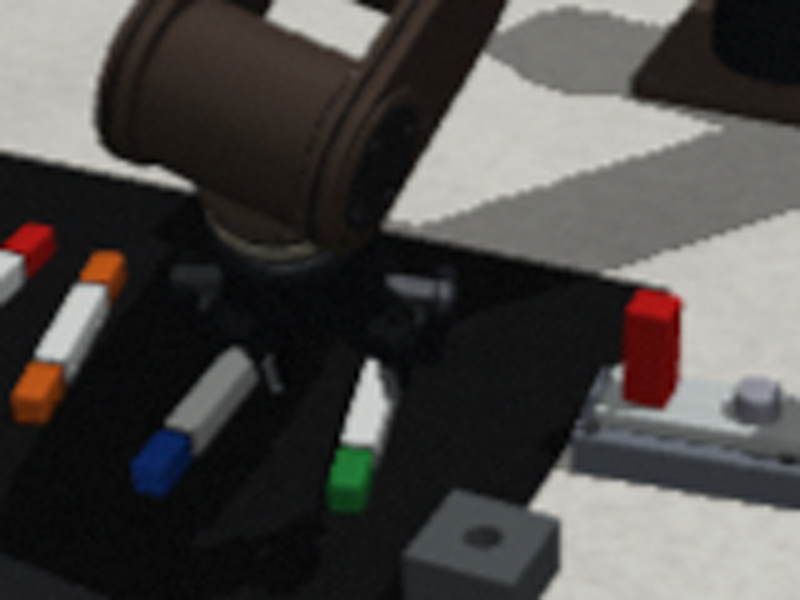

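View pics/t11full.png

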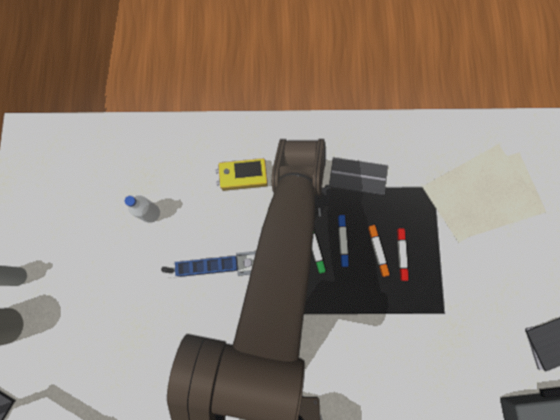

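Emit:
servo_tool(
  linear=[
    [0.4,0,0],
    [0.4,0,0.01],
    [0.4,0,0],
    [0.2,0,0],
    [0.13,0,0],
    [0,0,0],
    [0,0,0],
  ],
  delta_rot=[
    [0,0,0],
    [0,0,0],
    [0,0,0],
    [0,0,0],
    [0,0,0],
    [0,0,0],
    [0,0,0],
  ],
  claw=[0.2,0.2,0.2,0.2,0.2,0.2,0.2],
)

```text
clock: 24.72
ee_pos: [0.5747, -0.0832, 0.0133]
ee_rot: [0.498, -0.114, 0.857, 0.065]
wrist_force: [0.5, 0.2, -0.2]
gripper_width: 0.604
```

```bash
python3 g.py .5335 -.0933 .262; python3 - <<'E'
from h import *
p,d=imaging.read_camera('scene'); cv2.imwrite('pics/s12full.png',p); cv2.imwrite('pics/s12.png',cv2.resize(p[140:240,190:310],None,fx=6,fy=6,interpolation=cv2.INTER_CUBIC))
E
```

```text
grasp [ 0.571  -0.0832  0.008 ] pre [ 0.6145 -0.0716  0.0859]
clock 24.73 TCP [ 0.5747 -0.0832  0.0133] F [ 0.5  0.2 -0.2] w 0.604
j [-0.218  0.61   1.635 -0.238  1.369 -1.947]
lin units (cur tool axes) [-1.394  0.012  0.   ]
rot units [-0.005  0.067  0.028]
lin units (target axes) [-1.394  0.016 -0.008]
ik pre [-0.19  0.59  1.51 -0.22  1.52 -1.96] grasp [-0.22  0.62  1.64 -0.24  1.36 -1.95] 1.8503454260986047e-08
```

View pics/s12.png

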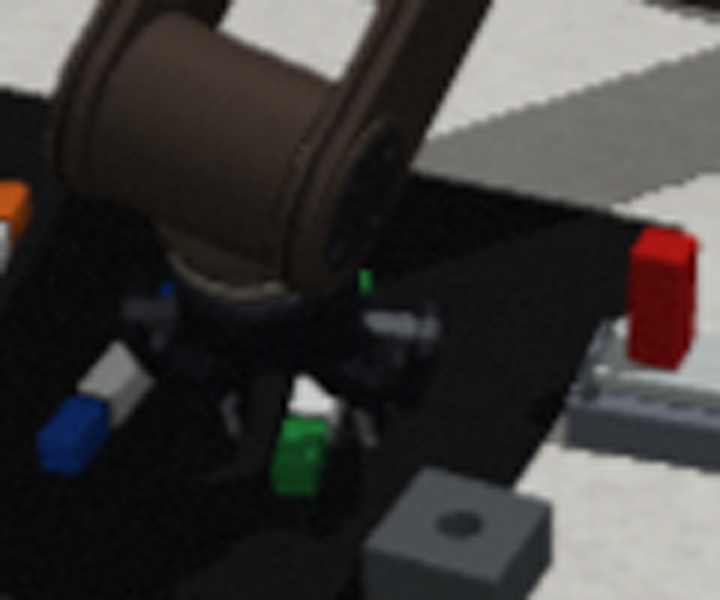

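Emit:
servo_tool(
  linear=[
    [0.09,0,0],
    [0,0,0],
    [0,0,0],
    [0,0,0],
    [0,0,0],
    [0,0,0],
    [0,0,0],
  ],
  delta_rot=[
    [0,0,0],
    [0,0,0],
    [0,0,0],
    [0,0,0],
    [0,0,0],
    [0,0,0],
    [0,0,0],
  ],
  claw=[0.2,0.2,-1,-1,-1,-1,-1],
  squeeze=70,
)

```text
clock: 25.65
ee_pos: [0.5715, -0.0839, 0.008]
ee_rot: [0.498, -0.114, 0.857, 0.065]
wrist_force: [1.3, -0.3, 1.6]
gripper_width: 0.212
```

```bash
cat > pl.py <<'E'
import sys
from geo import *
# pl.py pocket zg [az]: relative motion to place pose from the current one; assumes marker horizontal axis fixed in tool per grasp tilt 30
i=int(sys.argv[1]); zg=float(sys.argv[2]); az=np.radians(float(sys.argv[3]) if len(sys.argv)>3 else 270)+TILT; k=float(sys.argv[4]) if len(sys.argv)>4 else .0025
p,Rp=place_pose(pocket(i),az,np.radians(30),zg,k,1); print('place TCP',np.round(p,4)); plan(p,Rp)
s,r=tool(); j=s['joint_positions']
o=interp(s['ee_pos'],r.as_matrix(),s['ee_pos'],Rp,15,j); print('rot in place err',max(e for _,e in o)); [print(np.round(o[q][0],2)) for q in (4,9,14)]
o2=interp(s['ee_pos'],Rp,p,Rp,10,o[-1][0]); print('then move err',max(e for _,e in o2),np.round(o2[4][0],2),np.round(o2[-1][0],2))
E
python3 - <<'E'
from geo import *
s,r=tool(); p=s['ee_pos']; print(p,s['gripper_width'],s['wrist_force'])
up=np.array([0,0,.26]); print('lift units',r.inv().apply(up)/.06)
E
```

```text
[ 0.57152828 -0.08388504  0.00796609] 0.21249396988152808 [ 1.29505809 -0.30548539  1.57629691]
lift units [-3.76325592 -0.00766829 -2.1484003 ]
```

Emit:
servo_tool(
  linear=[
    [-0.2,0,-0.11],
    [-0.75,0,-0.43],
    [-0.75,0,-0.43],
    [-0.75,0,-0.43],
    [-0.75,0,-0.43],
    [-0.55,0,-0.32],
    [0,0,0],
  ],
  delta_rot=[
    [0,0,0],
    [0,0,0],
    [0,0,0],
    [0,0,0],
    [0,0,0],
    [0,0,0],
    [0,0,0],
  ],
  claw=[-1,-1,-1,-1,-1,-1,-1],
)

```text
clock: 26.52
ee_pos: [0.5722, -0.0839, 0.272]
ee_rot: [0.501, -0.114, 0.855, 0.064]
wrist_force: [0.9, 0.6, -0.6]
gripper_width: 0.21
```

```bash
python3 pl.py 0 .28;  python3 - <<'E'
from h import *
p,d=imaging.read_camera('scene'); cv2.imwrite('pics/s13full.png',p)
p,d=imaging.read_camera('top'); cv2.imwrite('pics/t13full.png',p)
E
```

```text
place TCP [0.48   0.1697 0.2788]
clock 26.52 TCP [ 0.5722 -0.0839  0.272 ] F [ 0.9  0.6 -0.6] w 0.21
j [-0.22   0.316  1.523 -0.238  1.756 -2.042]
lin units (cur tool axes) [ 0.069  4.48  -0.404]
rot units [ 20.786 -12.75   -5.649]
lin units (target axes) [-3.826 -1.129 -2.079]
rot in place err 1.6749100661961336e-08
[-0.18  0.11  1.73 -0.33  1.38 -1.39]
[-0.07  0.02  1.89 -0.7   1.16 -0.53]
[ 0.05  0.14  1.92 -1.11  1.31  0.41]
then move err 7.39486250012078e-12 [ 0.29  0.13  1.91 -1.02  1.49  0.51] [ 0.53  0.2   1.83 -0.91  1.68  0.61]
```

View pics/s13full.png

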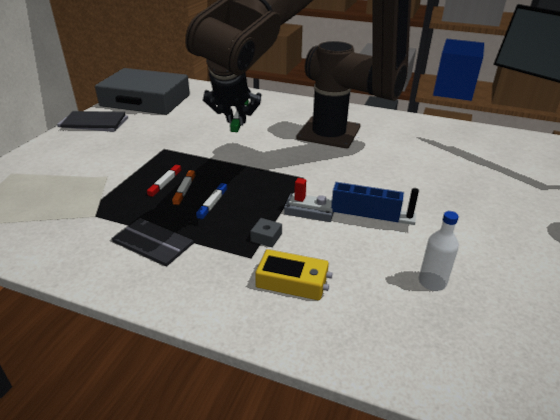

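Emit:
servo_tool(
  linear=[
    [0,0,0],
    [0,0,0],
    [0,0,0],
    [0,0,0],
    [0,0,0],
    [0,0,0],
    [0,0,0],
    [0,0,0],
    [0,0,0],
    [0,0,0],
    [0,0,0],
    [0,0,0],
  ],
  delta_rot=[
    [0.866,-0.531,-0.235],
    [0.866,-0.531,-0.235],
    [0.866,-0.531,-0.235],
    [0.866,-0.531,-0.235],
    [0.866,-0.531,-0.235],
    [0.866,-0.531,-0.235],
    [0.866,-0.531,-0.235],
    [0.866,-0.531,-0.235],
    [0.866,-0.531,-0.235],
    [0.866,-0.531,-0.235],
    [0.866,-0.531,-0.235],
    [0.866,-0.531,-0.235],
  ],
  claw=[-1,-1,-1,-1,-1,-1,-1,-1,-1,-1,-1,-1],
)

```text
clock: 28.12
ee_pos: [0.5694, -0.0833, 0.2638]
ee_rot: [0.707, 0.034, 0.617, -0.343]
wrist_force: [0.2, 0.6, -0.3]
gripper_width: 0.216
```

Emit:
servo_tool(
  linear=[
    [0,0,0],
    [0,0,0],
    [0,0,0],
    [0,0,0],
    [0,0,0],
    [0,0,0],
    [0,0,0],
    [0,0,0],
    [0,0,0],
    [0,0,0],
    [0,0,0],
    [0,0,0],
    [0,0,0],
  ],
  delta_rot=[
    [0.866,-0.531,-0.235],
    [0.866,-0.531,-0.235],
    [0.866,-0.531,-0.235],
    [0.866,-0.531,-0.235],
    [0.866,-0.531,-0.235],
    [0.866,-0.531,-0.235],
    [0.866,-0.531,-0.235],
    [0.866,-0.531,-0.235],
    [0.866,-0.531,-0.235],
    [0.866,-0.531,-0.235],
    [0.866,-0.531,-0.235],
    [0.866,-0.531,-0.235],
    [0,0,0],
  ],
  claw=[-1,-1,-1,-1,-1,-1,-1,-1,-1,-1,-1,-1,-1],
)

```text
clock: 29.75
ee_pos: [0.5695, -0.0833, 0.2634]
ee_rot: [0.713, 0.17, 0.198, -0.65]
wrist_force: [-0.0, -0.0, 0.5]
gripper_width: 0.216
```

```bash
python3 pl.py 0 .28;  python3 - <<'E'
from h import *
p,d=imaging.read_camera('scene'); cv2.imwrite('pics/s14full.png',p)
p,d=imaging.read_camera('top'); cv2.imwrite('pics/t14full.png',p)
E
```

```text
place TCP [0.48   0.1697 0.2788]
clock 29.75 TCP [ 0.5695 -0.0833  0.2634] F [-0.  -0.   0.5] w 0.216
j [ 0.055  0.143  1.923 -1.108  1.304  0.404]
lin units (cur tool axes) [-3.869 -1.084 -1.982]
rot units [ 0.161 -0.058  0.078]
lin units (target axes) [-3.886 -1.085 -1.947]
rot in place err 5.488942633746774e-13
[ 0.06  0.14  1.92 -1.11  1.3   0.41]
[ 0.06  0.14  1.93 -1.11  1.3   0.42]
[ 0.06  0.14  1.93 -1.12  1.3   0.42]
then move err 7.474354468683941e-12 [ 0.29  0.14  1.92 -1.02  1.49  0.51] [ 0.53  0.2   1.83 -0.91  1.68  0.61]
```

View pics/s14full.png

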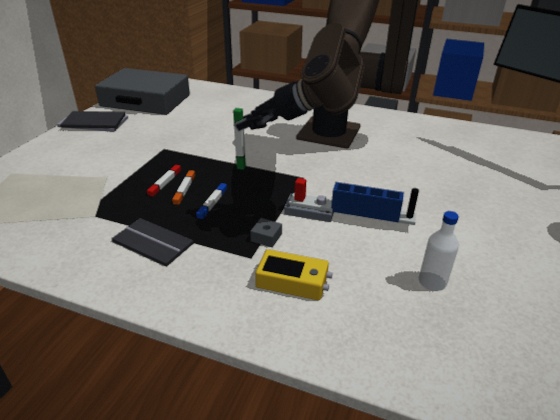

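View pics/t14full.png

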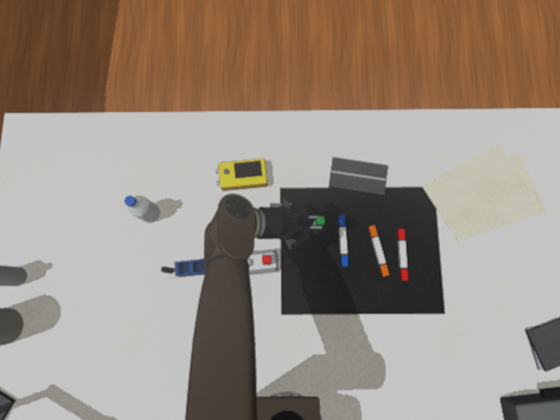

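Emit:
servo_tool(
  linear=[
    [-0.3,-0.08,-0.15],
    [-0.55,-0.155,-0.28],
    [-0.55,-0.155,-0.28],
    [-0.55,-0.155,-0.28],
    [-0.55,-0.155,-0.28],
    [-0.55,-0.155,-0.28],
    [-0.55,-0.155,-0.28],
    [-0.27,-0.075,-0.13],
    [0,0,0],
    [0,0,0],
  ],
  delta_rot=[
    [0.16,-0.06,0.08],
    [0,0,0],
    [0,0,0],
    [0,0,0],
    [0,0,0],
    [0,0,0],
    [0,0,0],
    [0,0,0],
    [0,0,0],
    [0,0,0],
  ],
  claw=[-1,-1,-1,-1,-1,-1,-1,-1,-1,-1],
)

```text
clock: 31.1
ee_pos: [0.4815, 0.1684, 0.2806]
ee_rot: [0.715, 0.176, 0.188, -0.65]
wrist_force: [0.1, -0.1, -0.9]
gripper_width: 0.212
```

```bash
python3 pl.py 0 .28|head -5;  python3 - <<'E'
from h import *
p,d=imaging.read_camera('scene'); cv2.imwrite('pics/s15full.png',p); cv2.imwrite('pics/s15.png',cv2.resize(p[80:230,270:440],None,fx=4,fy=4,interpolation=cv2.INTER_CUBIC))
p,d=imaging.read_camera('top'); cv2.imwrite('pics/t15full.png',p); cv2.imwrite('pics/t15.png',cv2.resize(p[190:310,130:300],None,fx=4,fy=4,interpolation=cv2.INTER_CUBIC))
E
```

```text
place TCP [0.48   0.1697 0.2788]
clock 31.1 TCP [0.4815 0.1684 0.2806] F [ 0.1 -0.1 -0.9] w 0.212
j [ 0.525  0.194  1.832 -0.916  1.675  0.614]
lin units (cur tool axes) [-0.006 -0.023 -0.039]
rot units [-0.078  0.021 -0.028]
```

View pics/s15.png

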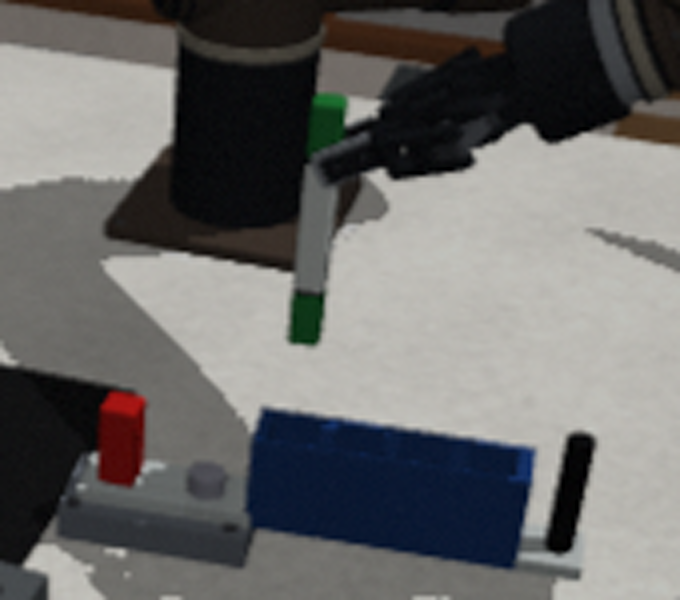

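View pics/t15.png

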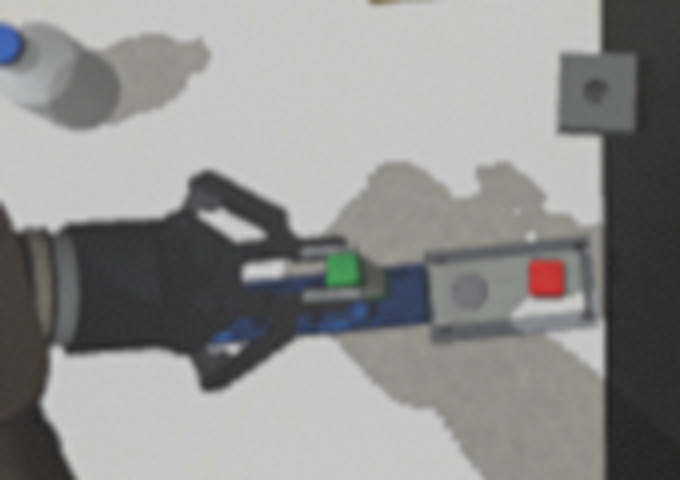

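```bash
python3 - <<'E'
from geo import *
q=np.array([.4813,.1706]); # grasp xy now
for z in (.16,.185,.295,.32): print(z,np.round((proj('scene',[*q,z])-[270,80])*4+1.5,1),np.round((proj('top',[*q,z])-[130,190])*4+1.5,1))
a=(330/4+270,97/4+80); print('top face centre top', at_z('top',343/4+130,269/4+190,.32))
for i in range(4): print('pocket',i,np.round((proj('scene',[*pocket(i),.094])-[270,80])*4+1.5,1),np.round((proj('top',[*pocket(i),.094])-[130,190])*4+1.5,1))
h=PIV+by*.233; print('handle top',(proj('scene',[*h,.119])-[270,80])*4+1.5)
print('rack corners', [np.round((proj('scene',[*(PIV+by*y+bx*x),.094])-[270,80])*4+1.5,0).tolist() for x,y in((-.021,.035),(.021,.035),(.021,.203),(-.021,.203))])
E
```

```text
0.16 [[303.5 340.7]] [[375.9 285.6]]
0.185 [[307.3 305.8]] [[371. 283.]]
0.295 [[324.9 141.2]] [[346.6 269.9]]
0.32 [[329.2 101. ]] [[340.2 266.5]]
top face centre top [0.47893312 0.16803083 0.32      ]
pocket 0 [[296.6 428. ]] [[386.1 294. ]]
pocket 1 [[361.1 437.9]] [[328.5 299.9]]
pocket 2 [[426.6 448. ]] [[270.8 305.7]]
pocket 3 [[493.1 458.2]] [[213.2 311.5]]
handle top [[582.3707164  437.53797245]]
rack corners [[[270.0, 407.0]], [[259.0, 440.0]], [[525.0, 481.0]], [[529.0, 446.0]]]
```

```bash
python3 pl.py 0 .165|sed -n 2,6p
```

```text
clock 31.2 TCP [0.4816 0.168  0.2805] F [ 0.7  0.2 -0.7] w 0.209
j [ 0.525  0.194  1.832 -0.916  1.675  0.615]
lin units (cur tool axes) [ 0.943 -0.037 -1.702]
rot units [-0.082  0.02  -0.017]
lin units (target axes) [ 0.946 -0.023 -1.701]
```

Emit:
servo_tool(
  linear=[
    [-0.005,-0.023,-0.035],
    [0.15,0,-0.26],
    [0.2,0,-0.35],
    [0.2,0,-0.35],
    [0.2,0,-0.35],
    [0.2,0,-0.35],
    [0,0,0],
  ],
  delta_rot=[
    [-0.08,0.02,-0.02],
    [0,0,0],
    [0,0,0],
    [0,0,0],
    [0,0,0],
    [0,0,0],
    [0,0,0],
  ],
  claw=[-1,-1,-1,-1,-1,-1,-1],
)

```text
clock: 32.08
ee_pos: [0.4787, 0.17, 0.1613]
ee_rot: [0.715, 0.172, 0.192, -0.65]
wrist_force: [-0.6, 0.6, -0.3]
gripper_width: 0.208
```

```bash
python3 pl.py 0 .15|sed -n 2,6p;  python3 - <<'E'
from h import *
p,d=imaging.read_camera('scene'); cv2.imwrite('pics/s16full.png',p); cv2.imwrite('pics/s16.png',cv2.resize(p[80:230,270:440],None,fx=4,fy=4,interpolation=cv2.INTER_CUBIC))
E
```

```text
clock 32.08 TCP [0.4787 0.17   0.1613] F [-0.6  0.6 -0.3] w 0.208
j [ 0.529  0.353  1.884 -0.904  1.55   0.772]
lin units (cur tool axes) [ 0.111  0.022 -0.178]
rot units [0.055 0.022 0.018]
lin units (target axes) [ 0.111  0.021 -0.178]
```

View pics/s16.png

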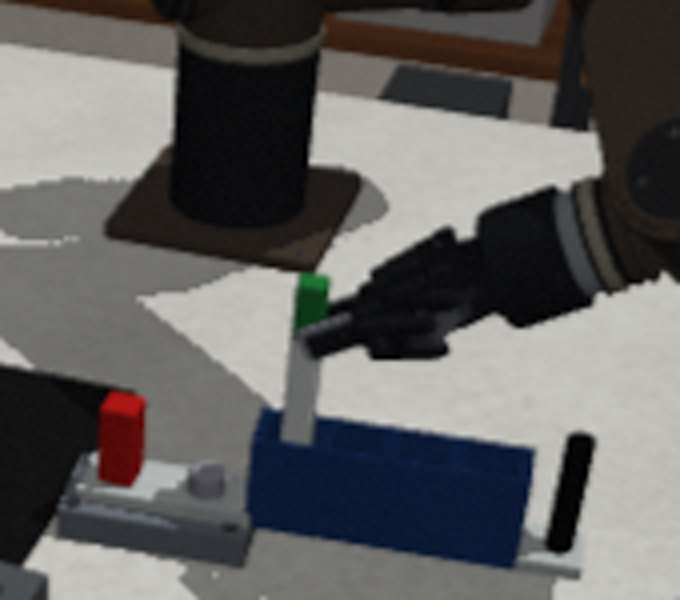

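Emit:
servo_tool(
  linear=[
    [0.05,0.01,-0.085],
    [0.05,0.01,-0.085],
    [0,0,0],
  ],
  delta_rot=[
    [0,0,0],
    [0,0,0],
    [0,0,0],
  ],
  claw=[-1,-1,-1],
)

```text
clock: 32.5
ee_pos: [0.4811, 0.1707, 0.1522]
ee_rot: [0.715, 0.174, 0.192, -0.649]
wrist_force: [-0.1, -0.0, -1.0]
gripper_width: 0.21
```

Emit:
servo_tool(
  linear=[
    [0.02,0,-0.034],
    [0,0,0],
  ],
  delta_rot=[
    [0,0,0],
    [0,0,0],
  ],
  claw=[-1,-1],
)

```text
clock: 32.75
ee_pos: [0.4811, 0.1707, 0.15]
ee_rot: [0.715, 0.174, 0.192, -0.649]
wrist_force: [-0.1, -0.1, -0.9]
gripper_width: 0.214
```

Emit:
servo_tool(
  linear=[
    [0,0,0],
    [0,0,0],
    [0,0,0],
    [0,0,0],
    [-0.3,0,0],
    [-0.6,0,0],
    [-0.9,0,0],
    [-0.5,0,0.8],
    [-0.5,0,0.8],
    [0,0,0],
  ],
  delta_rot=[
    [0,0,0],
    [0,0,0],
    [0,0,0],
    [0,0,0],
    [0,0,0],
    [0,0,0],
    [0,0,0],
    [0,0,0],
    [0,0,0],
    [0,0,0],
  ],
  claw=[0,0,0,0,0,0,0,0,0,0],
)

```text
clock: 34.0
ee_pos: [0.473, 0.27, 0.3241]
ee_rot: [0.716, 0.18, 0.19, -0.647]
wrist_force: [0.2, 0.4, -0.2]
gripper_width: 0.497
```

```bash
python3 - <<'E'
from h import *
p,d=imaging.read_camera('scene'); cv2.imwrite('pics/s17full.png',p); cv2.imwrite('pics/s17.png',cv2.resize(p[80:230,270:440],None,fx=4,fy=4,interpolation=cv2.INTER_CUBIC))
p,d=imaging.read_camera('top'); cv2.imwrite('pics/t17full.png',p);
E
python3 mk.py pics/t17full.png pics/s17full.png
python3 g.py .556 -.181 .04
```

```text
top marker0 [ 0.5105 -0.3637  0.017 ] ang 0.011 len 0.1261 [np.int32(104), np.int32(100)]
top marker2 [ 0.5224 -0.2902  0.017 ] ang 0.231 len 0.1261 [np.int32(103), np.int32(96)]
top marker1 (None, [])
top marker3 [ 0.5541 -0.1816  0.017 ] ang 0.039 len 0.1262 [np.int32(92), np.int32(82)]
scene marker0 [ 0.502  -0.1663  0.017 ] ang -1.182 len 0.4157 [np.int32(110), np.int32(103)]
scene marker2 [ 0.5262 -0.2865  0.017 ] ang 0.234 len 0.1329 [np.int32(102), np.int32(57)]
scene marker1 (None, [])
scene marker3 [ 0.5586 -0.1776  0.017 ] ang 0.036 len 0.1302 [np.int32(113), np.int32(70)]
grasp [ 0.5948 -0.1794  0.008 ] pre [ 0.6398 -0.1776  0.0859]
clock 34.1 TCP [0.4716 0.2686 0.3182] F [ 0.  -1.3 -0.9] w 0.496
j [ 0.667  0.285  1.647 -0.854  1.832  0.62 ]
lin units (cur tool axes) [8.582 2.063 0.5  ]
rot units [-18.281  14.156   4.854]
lin units (target axes) [ 2.1   -7.544  4.104]
ik pre [-0.35  0.68  1.37 -0.19  1.58 -1.92] grasp [-0.37  0.7   1.51 -0.21  1.43 -1.9 ] 8.308153762875969e-09
```

View pics/s17full.png

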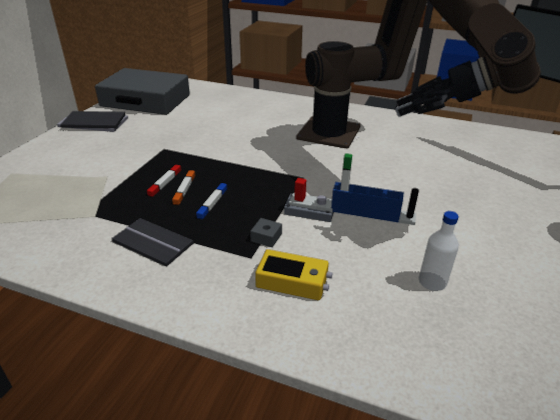

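View pics/t17full.png

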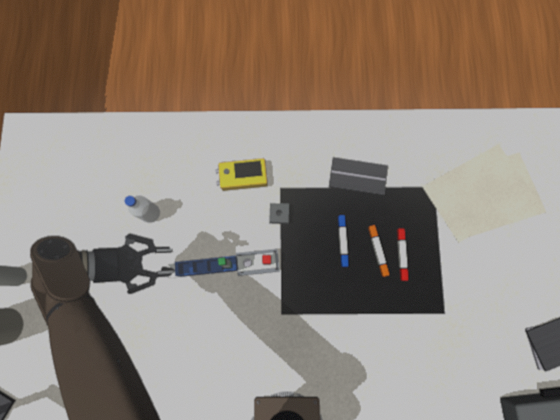

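```bash
cat > chk.py <<'E'
import sys
from geo import *
cx,cy,ang=map(float,sys.argv[1:4]); p,Rg,k=grasp_pose([cx,cy],ang,np.radians(30),.04,1,.008); pre=p-Rg[:,0]*.09
s,r=tool(); j=s['joint_positions']
o=interp(s['ee_pos'],r.as_matrix(),s['ee_pos'],Rg,20,j); print('rot err',max(e for _,e in o)); [print(np.round(o[q][0],2)) for q in (6,13,19)]
J=np.array([j]+[q for q,_ in o]); print('max step',np.abs(np.diff(J,axis=0)).max(0))
o2=interp(s['ee_pos'],Rg,pre,Rg,10,o[-1][0]); print('move err',max(e for _,e in o2),np.round(o2[4][0],2),np.round(o2[-1][0],2))
E
python3 chk.py .556 -.18 .038
python3 - <<'E'
from geo import *
t=cv2.imread('pics/t17full.png'); s=cv2.imread('pics/s17full.png')
for i in range(4):
    for z in (.094,): print(i,np.round((proj('top',[*pocket(i),z])-[160,240])*6+2.5,1),np.round((proj('scene',[*pocket(i),z])-[320,170])*7+3,1))
a=cv2.resize(t[240:285,160:290],None,fx=6,fy=6,interpolation=cv2.INTER_CUBIC); b=cv2.resize(s[150:225,320:425],None,fx=7,fy=7,interpolation=cv2.INTER_CUBIC)
for i in range(4):
    u=(proj('top',[*pocket(i),.094])[0]-[160,240])*6+2.5; cv2.circle(a,tuple(int(v) for v in u),3,(0,0,255),-1)
    u=(proj('scene',[*pocket(i),.094])[0]-[320,150])*7+3; cv2.circle(b,tuple(int(v) for v in u),3,(0,0,255),-1)
cv2.imwrite('pics/ra.png',a);cv2.imwrite('pics/rb.png',b)
E
```

```text
rot err 1.6805805497233095e-10
[ 0.57  0.11  1.7  -0.53  1.6  -0.05]
[ 0.39  0.09  1.66 -0.13  1.64 -0.78]
[ 0.28  0.21  1.57  0.12  1.87 -1.33]
max step [0.02602503 0.03051814 0.01746043 0.05981179 0.04613604 0.10609507]
move err 1.0167014119488726e-08 [-0.07  0.35  1.61 -0.06  1.7  -1.68] [-0.35  0.68  1.37 -0.19  1.58 -1.91]
0 [[399.3 141.3]] [[169.4 119.4]]
1 [[313. 150.]] [[282.3 136.7]]
2 [[226.5 158.8]] [[396.9 154.3]]
3 [[140.  167.5]] [[513.3 172.1]]
```

View pics/ra.png

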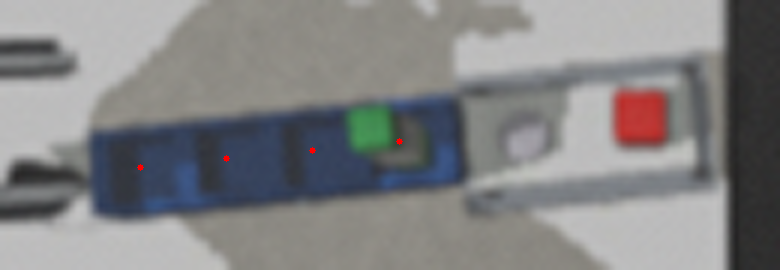

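View pics/rb.png

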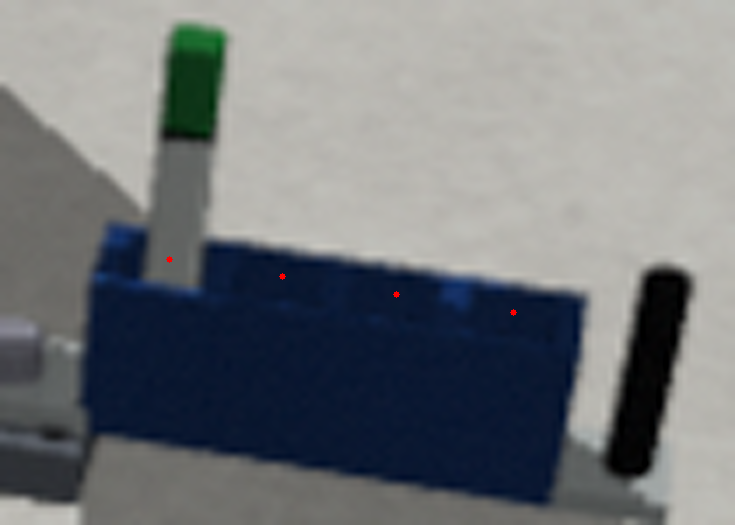

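Emit:
servo_tool(
  linear=[
    [0,0,0],
    [0,0,0],
    [0,0,0],
    [0,0,0],
    [0,0,0],
    [0,0,0],
    [0,0,0],
    [0,0,0],
    [0,0,0],
    [0,0,0],
    [0,0,0],
    [0,0,0],
    [0,0,0],
    [0,0,0],
    [0,0,0],
    [0,0,0],
    [0,0,0],
    [0,0,0],
    [0,0,0],
    [0,0,0],
  ],
  delta_rot=[
    [-0.914,0.708,0.243],
    [-0.914,0.708,0.243],
    [-0.914,0.708,0.243],
    [-0.914,0.708,0.243],
    [-0.914,0.708,0.243],
    [-0.914,0.708,0.243],
    [-0.914,0.708,0.243],
    [-0.914,0.708,0.243],
    [-0.914,0.708,0.243],
    [-0.914,0.708,0.243],
    [-0.914,0.708,0.243],
    [-0.914,0.708,0.243],
    [-0.914,0.708,0.243],
    [-0.914,0.708,0.243],
    [-0.914,0.708,0.243],
    [-0.914,0.708,0.243],
    [-0.914,0.708,0.243],
    [-0.914,0.708,0.243],
    [-0.914,0.708,0.243],
    [-0.914,0.708,0.243],
  ],
  claw=[0.2,0.2,0.2,0.2,0.2,0.2,0.2,0.2,0.2,0.2,0.2,0.2,0.2,0.2,0.2,0.2,0.2,0.2,0.2,0.2],
)

```text
clock: 36.6
ee_pos: [0.4711, 0.2677, 0.3151]
ee_rot: [0.496, -0.018, 0.868, 0.01]
wrist_force: [0.5, -0.3, -0.6]
gripper_width: 0.598
```

Emit:
servo_tool(
  linear=[
    [0,-0.94,0.51],
    [0,-0.94,0.51],
    [0,-0.94,0.51],
    [0,-0.94,0.51],
    [0,-0.94,0.51],
    [0,-0.94,0.51],
    [0,-0.94,0.51],
    [0,-0.94,0.51],
    [0,0,0],
  ],
  delta_rot=[
    [0,0,0],
    [0,0,0],
    [0,0,0],
    [0,0,0],
    [0,0,0],
    [0,0,0],
    [0,0,0],
    [0,0,0],
    [0,0,0],
  ],
  claw=[0.2,0.2,0.2,0.2,0.2,0.2,0.2,0.2,0.2],
)

```text
clock: 37.72
ee_pos: [0.6938, -0.1675, 0.191]
ee_rot: [0.495, -0.014, 0.869, 0.009]
wrist_force: [-0.8, 0.3, -0.5]
gripper_width: 0.604
```

```bash
python3 - <<'E'
from h import *
p,d=imaging.read_camera('scene'); cv2.imwrite('pics/s18full.png',p)
p,d=imaging.read_camera('top'); cv2.imwrite('pics/t18full.png',p);
E
python3 mk.py pics/t18full.png pics/s18full.png
python3 g.py .556 -.18 .038
```

```text
top marker0 [ 0.5105 -0.3638  0.017 ] ang 0.01 len 0.1262 [np.int32(104), np.int32(103)]
top marker2 [ 0.5227 -0.29    0.017 ] ang 0.235 len 0.1262 [np.int32(99), np.int32(92)]
top marker1 (None, [])
top marker3 (None, [(np.int32(45), 1)])
scene marker0 [ 0.5022 -0.1663  0.017 ] ang -1.184 len 0.4157 [np.int32(109), np.int32(102)]
scene marker2 [ 0.5292 -0.2866  0.017 ] ang 0.236 len 0.1295 [np.int32(95), np.int32(36)]
scene marker1 (None, [])
scene marker3 [ 0.5587 -0.1775  0.017 ] ang 0.037 len 0.1303 [np.int32(115), np.int32(70)]
grasp [ 0.5948 -0.1785  0.008 ] pre [ 0.6398 -0.1768  0.0859]
clock 37.83 TCP [ 0.6942 -0.1636  0.1949] F [-0.8 -0.5  0.3] w 0.597
j [-0.313  0.692  1.146 -0.179  1.803 -1.918]
lin units (cur tool axes) [ 2.03  -0.187  0.13 ]
rot units [ 0.005 -0.078 -0.009]
lin units (target axes) [ 2.031 -0.185  0.116]
ik pre [-0.35  0.68  1.37 -0.19  1.58 -1.91] grasp [-0.37  0.7   1.51 -0.2   1.43 -1.9 ] 7.248064453312108e-14
```

View pics/s18full.png

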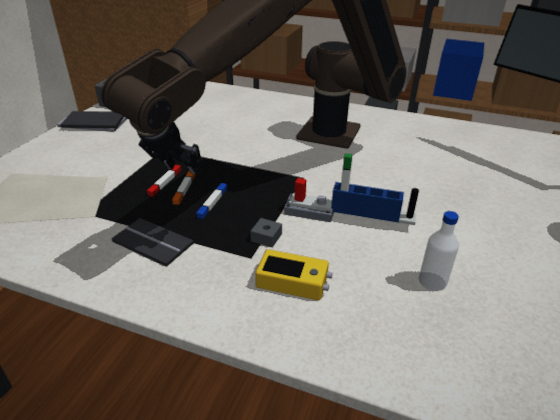

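Emit:
servo_tool(
  linear=[
    [0.6,-0.09,0.06],
    [0.6,-0.09,0.06],
    [0.6,0,0],
    [0.6,0,0],
    [0.4,0,0],
    [0.3,0,0],
    [0.2,0,0],
    [0,0,0],
    [0,0,0],
  ],
  delta_rot=[
    [0,-0.07,0],
    [0,0,0],
    [0,0,0],
    [0,0,0],
    [0,0,0],
    [0,0,0],
    [0,0,0],
    [0,0,0],
    [0,0,0],
  ],
  claw=[0.2,0.2,0.2,0.2,0.2,0.2,0.2,0.2,0.2],
)

```text
clock: 38.95
ee_pos: [0.6044, -0.1785, 0.024]
ee_rot: [0.503, -0.018, 0.864, 0.009]
wrist_force: [0.1, -0.0, 0.1]
gripper_width: 0.596
```

```bash
python3 g.py .556 -.18 .038; python3 - <<'E'
from h import *
p,d=imaging.read_camera('scene'); cv2.imwrite('pics/s19.png',cv2.resize(p[140:240,150:270],None,fx=6,fy=6,interpolation=cv2.INTER_CUBIC))
E
```

```text
grasp [ 0.5948 -0.1785  0.008 ] pre [ 0.6398 -0.1768  0.0859]
clock 38.95 TCP [ 0.6044 -0.1785  0.024 ] F [ 0.1 -0.   0.1] w 0.596
j [-0.369  0.688  1.486 -0.201  1.45  -1.905]
lin units (cur tool axes) [-1.19   0.002  0.002]
rot units [0.    0.073 0.034]
lin units (target axes) [-1.19   0.005 -0.006]
ik pre [-0.35  0.68  1.37 -0.19  1.58 -1.91] grasp [-0.37  0.7   1.51 -0.2   1.43 -1.9 ] 6.0679399005447716e-12
```

View pics/s19.png

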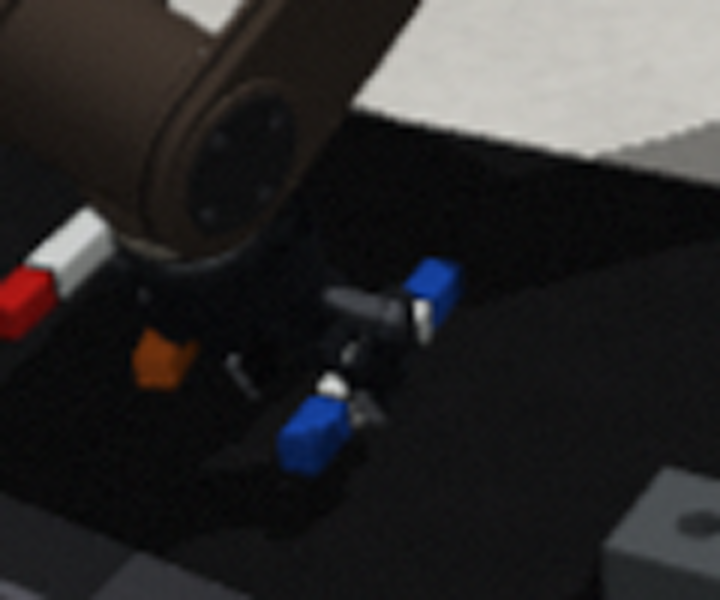

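```bash
python3 - <<'E'
from h import *
for P in ([.6044,-.1785,.03],[.5948,-.1785,.01],[.556+.063,-.18+.0024,.01],[.556+.08,-.18+.003,.02],[.556,-.18,.01]): print(P,(proj('scene',P)-[150,140])*6+2.5)
E
```

```text
[0.6044, -0.1785, 0.03] [[324.88308447 384.84634915]]
[0.5948, -0.1785, 0.01] [[338.77415419 409.54426379]]
[0.619, -0.17759999999999998, 0.01] [[314.86581241 438.91187256]]
[0.636, -0.177, 0.02] [[295.50100905 441.93210626]]
[0.556, -0.18, 0.01] [[375.56214128 364.19702878]]
```

```bash
python3 - <<'E'
from h import *
for y in (-.0255,.0255): print((proj('scene',[.606,-.1785+y,.03])-[150,140])*6+2.5)
print('green case')
for y in (-.0255,0,.0255): print((proj('scene',[.577,-.0832+y,.018])-[190,140])*6+2.5)
E
```

```text
[[273.22511905 374.7970362 ]]
[[373.70678538 398.82066871]]
green case
[[252.8740694  407.01036937]]
[[304.05102573 419.12632556]]
[[355.83491698 431.38597137]]
```

Emit:
servo_tool(
  linear=[
    [0.16,0,0],
    [0.13,0,0],
    [0,0,0],
    [0,0,0],
    [0,0,0],
    [0,0,0],
    [0,0,0],
    [0,0,0],
  ],
  delta_rot=[
    [0,0,0],
    [0,0,0],
    [0,0,0],
    [0,0,0],
    [0,0,0],
    [0,0,0],
    [0,0,0],
    [0,0,0],
  ],
  claw=[0.2,0.2,0.2,-1,-1,-1,-1,-1],
  squeeze=70,
)

```text
clock: 40.0
ee_pos: [0.5953, -0.1788, 0.0083]
ee_rot: [0.502, -0.018, 0.864, 0.009]
wrist_force: [0.6, -0.3, 1.6]
gripper_width: 0.211
```

Emit:
servo_tool(
  linear=[
    [-0.2,0,-0.11],
    [-0.75,0,-0.43],
    [-0.75,0,-0.43],
    [-0.75,0,-0.43],
    [-0.75,0,-0.43],
    [-0.55,0,-0.32],
    [0,0,0],
  ],
  delta_rot=[
    [0,0,0],
    [0,0,0],
    [0,0,0],
    [0,0,0],
    [0,0,0],
    [0,0,0],
    [0,0,0],
  ],
  claw=[-1,-1,-1,-1,-1,-1,-1],
)

```text
clock: 40.88
ee_pos: [0.5957, -0.1787, 0.2723]
ee_rot: [0.505, -0.018, 0.863, 0.008]
wrist_force: [0.6, 0.4, -0.8]
gripper_width: 0.215
```

```bash
python3 pl.py 1 .29
```

```text
place TCP [0.476  0.2115 0.2888]
clock 40.88 TCP [ 0.5957 -0.1787  0.2723] F [ 0.6  0.4 -0.8] w 0.215
j [-0.373  0.418  1.392 -0.207  1.8   -1.981]
lin units (cur tool axes) [ 0.581  6.575 -1.667]
rot units [ 18.232 -14.002  -4.952]
lin units (target axes) [-5.907 -1.369 -3.094]
rot in place err 6.045217548766857e-09
[-0.34  0.19  1.63 -0.29  1.38 -1.41]
[-0.24  0.07  1.83 -0.66  1.08 -0.61]
[-0.11  0.15  1.89 -1.17  1.17  0.34]
then move err 2.0150059398815756e-10 [ 0.24  0.12  1.91 -1.04  1.46  0.47] [ 0.59  0.24  1.76 -0.88  1.74  0.63]
```

Emit:
servo_tool(
  linear=[
    [0,0,0],
    [0,0,0],
    [0,0,0],
    [0,0,0],
    [0,0,0],
    [0,0,0],
    [0,0,0],
    [0,0,0],
    [0,0,0],
    [0,0,0],
    [0,0,0],
    [0,0,0],
    [0,0,0],
    [0,0,0],
    [0,0,0],
    [0,0,0],
    [0,0,0],
    [0,0,0],
    [0,0,0],
    [0,0,0],
  ],
  delta_rot=[
    [0.912,-0.7,-0.248],
    [0.912,-0.7,-0.248],
    [0.912,-0.7,-0.248],
    [0.912,-0.7,-0.248],
    [0.912,-0.7,-0.248],
    [0.912,-0.7,-0.248],
    [0.912,-0.7,-0.248],
    [0.912,-0.7,-0.248],
    [0.912,-0.7,-0.248],
    [0.912,-0.7,-0.248],
    [0.912,-0.7,-0.248],
    [0.912,-0.7,-0.248],
    [0.912,-0.7,-0.248],
    [0.912,-0.7,-0.248],
    [0.912,-0.7,-0.248],
    [0.912,-0.7,-0.248],
    [0.912,-0.7,-0.248],
    [0.912,-0.7,-0.248],
    [0.912,-0.7,-0.248],
    [0.912,-0.7,-0.248],
  ],
  claw=[-1,-1,-1,-1,-1,-1,-1,-1,-1,-1,-1,-1,-1,-1,-1,-1,-1,-1,-1,-1],
)

```text
clock: 43.38
ee_pos: [0.5932, -0.1779, 0.2647]
ee_rot: [0.713, 0.172, 0.195, -0.651]
wrist_force: [1.0, -0.9, -1.1]
gripper_width: 0.211
```

```bash
python3 pl.py 1 .345;  python3 - <<'E'
from h import *
p,d=imaging.read_camera('scene'); cv2.imwrite('pics/s20full.png',p)
E
```

```text
place TCP [0.476  0.2115 0.3438]
clock 43.38 TCP [ 0.5932 -0.1779  0.2647] F [ 1.  -0.9 -1.1] w 0.211
j [-0.112  0.162  1.899 -1.166  1.173  0.342]
lin units (cur tool axes) [-6.398 -1.358 -2.212]
rot units [ 0.079 -0.036  0.08 ]
lin units (target axes) [-6.414 -1.328 -2.183]
rot in place err 3.782224533566137e-13
[-0.11  0.16  1.9  -1.17  1.17  0.35]
[-0.11  0.16  1.9  -1.17  1.17  0.35]
[-0.11  0.16  1.9  -1.17  1.17  0.35]
then move err 3.642859347507965e-10 [ 0.24  0.09  1.9  -1.03  1.48  0.44] [ 0.59  0.19  1.72 -0.9   1.8   0.55]
```

View pics/s20full.png

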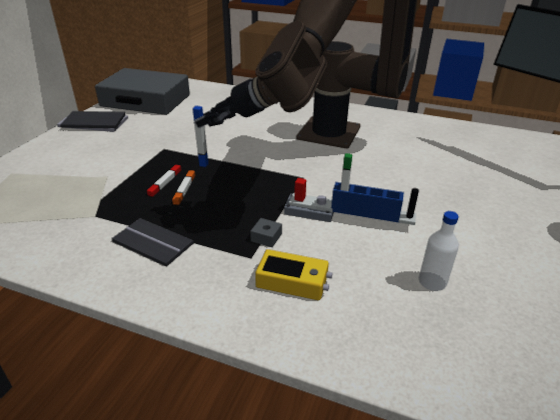

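Emit:
servo_tool(
  linear=[
    [-0.4,-0.08,-0.25],
    [-0.64,-0.134,-0.23],
    [-0.64,-0.134,-0.23],
    [-0.64,-0.134,-0.23],
    [-0.64,-0.134,-0.23],
    [-0.64,-0.134,-0.22],
    [-0.64,-0.134,-0.21],
    [-0.64,-0.134,-0.2],
    [-0.64,-0.134,-0.19],
    [-0.64,-0.134,-0.19],
    [-0.24,-0.05,-0.03],
    [0,0,0],
    [0,0,0],
  ],
  delta_rot=[
    [0.08,-0.04,0.08],
    [0,0,0],
    [0,0,0],
    [0,0,0],
    [0,0,0],
    [0,0,0],
    [0,0,0],
    [0,0,0],
    [0,0,0],
    [0,0,0],
    [0,0,0],
    [0,0,0],
    [0,0,0],
  ],
  claw=[-1,-1,-1,-1,-1,-1,-1,-1,-1,-1,-1,-1,-1],
)

```text
clock: 45.05
ee_pos: [0.4761, 0.21, 0.3436]
ee_rot: [0.715, 0.174, 0.191, -0.65]
wrist_force: [-0.5, -1.2, -0.0]
gripper_width: 0.212
```

```bash
python3 pl.py 1 .17|head -6;  python3 - <<'E'
from geo import *
p,d=imaging.read_camera('scene'); cv2.imwrite('pics/s21full.png',p); cv2.imwrite('pics/s21.png',cv2.resize(p[60:230,270:440],None,fx=3.5,fy=3.5,interpolation=cv2.INTER_CUBIC))
s,r=tool(); g=s['ee_pos']-r.as_matrix()[:,0]*.0025; print(g)
for z in (-.12,.04): print((proj('scene',g+[0,0,z])-[270,60])*3.5+1)
print((proj('scene',[*pocket(1),.094])-[270,60])*3.5+1)
E
```

```text
place TCP [0.476  0.2115 0.1688]
clock 45.05 TCP [0.4761 0.21   0.3436] F [-0.5 -1.2 -0. ] w 0.212
j [ 0.588  0.183  1.723 -0.899  1.795  0.548]
lin units (cur tool axes) [ 1.434e+00  1.000e-03 -2.537e+00]
rot units [ 0.005  0.004 -0.009]
lin units (target axes) [ 1.435e+00  1.000e-03 -2.537e+00]
[0.47588292 0.21203198 0.34490123]
[[334.30001575 293.9231733 ]]
[[364.02619782  68.06151816]]
[[315.65889587 452.86505646]]
```

View pics/s21.png

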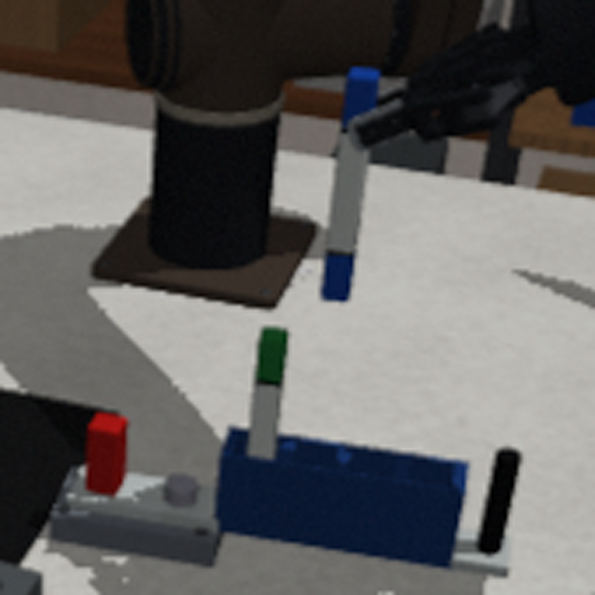

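Emit:
servo_tool(
  linear=[
    [0.2,0,-0.354],
    [0.25,0,-0.44],
    [0.25,0,-0.44],
    [0.25,0,-0.44],
    [0.25,0,-0.44],
    [0.15,0,-0.27],
    [0.08,0,-0.15],
    [0,0,0],
  ],
  delta_rot=[
    [0,0,0],
    [0,0,0],
    [0,0,0],
    [0,0,0],
    [0,0,0],
    [0,0,0],
    [0,0,0],
    [0,0,0],
  ],
  claw=[-1,-1,-1,-1,-1,-1,-1,-1],
)

```text
clock: 46.1
ee_pos: [0.4761, 0.2126, 0.1693]
ee_rot: [0.715, 0.174, 0.191, -0.649]
wrist_force: [-0.3, -0.2, -1.0]
gripper_width: 0.208
```

```bash
python3 pl.py 1 .152|head -6;  python3 - <<'E'
from geo import *
p,d=imaging.read_camera('scene'); cv2.imwrite('pics/s22full.png',p); cv2.imwrite('pics/s22.png',cv2.resize(p[60:230,270:440],None,fx=3.5,fy=3.5,interpolation=cv2.INTER_CUBIC))
E
```

```text
place TCP [0.476  0.2115 0.1508]
clock 46.1 TCP [0.4761 0.2126 0.1693] F [-0.3 -0.2 -1. ] w 0.208
j [ 0.592  0.388  1.818 -0.868  1.605  0.784]
lin units (cur tool axes) [ 0.17  -0.002 -0.26 ]
rot units [ 0.002  0.005 -0.019]
lin units (target axes) [ 0.17  -0.002 -0.26 ]
```

View pics/s22.png

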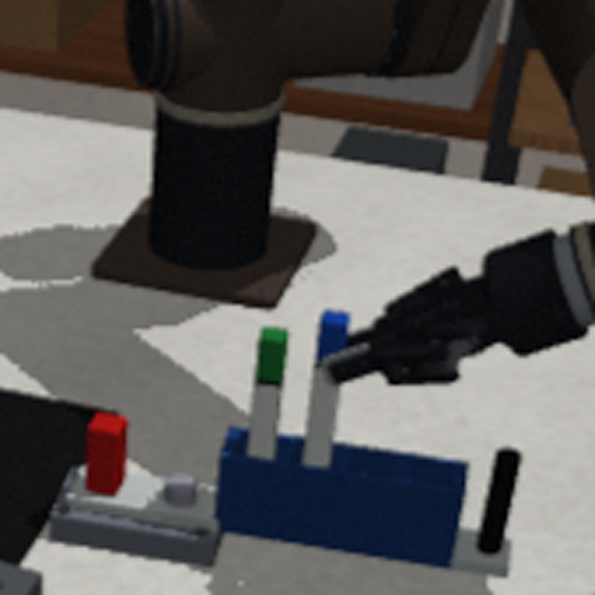

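Blue is in pocket 1. I'll lower it, release it and retreat.

Emit:
servo_tool(
  linear=[
    [0.08,0,-0.13],
    [0.08,0,-0.13],
    [0.01,0,-0.02],
    [0,0,0],
    [0,0,0],
    [0,0,0],
    [0,0,0],
    [0,0,0],
  ],
  delta_rot=[
    [0,0,0],
    [0,0,0],
    [0,0,0],
    [0,0,0],
    [0,0,0],
    [0,0,0],
    [0,0,0],
    [0,0,0],
  ],
  claw=[-1,-1,-1,-1,0,0,0,0],
)

```text
clock: 47.15
ee_pos: [0.4762, 0.2124, 0.1501]
ee_rot: [0.715, 0.175, 0.191, -0.649]
wrist_force: [-0.4, -0.8, -0.1]
gripper_width: 0.502
```

Emit:
servo_tool(
  linear=[
    [-0.3,0,0],
    [-0.6,0,0],
    [-0.9,0,0],
    [-0.5,0,0.8],
    [-0.5,0,0.8],
    [0,0,0],
  ],
  delta_rot=[
    [0,0,0],
    [0,0,0],
    [0,0,0],
    [0,0,0],
    [0,0,0],
    [0,0,0],
  ],
  claw=[0,0,0,0,0,0],
)

```text
clock: 47.9
ee_pos: [0.4677, 0.3117, 0.3245]
ee_rot: [0.716, 0.181, 0.19, -0.647]
wrist_force: [0.5, 0.3, -0.2]
gripper_width: 0.499
```

```bash
python3 - <<'E'
from h import *
p,d=imaging.read_camera('scene'); cv2.imwrite('pics/s23full.png',p)
p,d=imaging.read_camera('top'); cv2.imwrite('pics/t23full.png',p);
E
python3 mk.py pics/t23full.png pics/s23full.png
python3 g.py .5235 -.2888 .233; python3 chk.py .5235 -.2888 .233
```

```text
top marker0 [ 0.5104 -0.3637  0.017 ] ang 0.012 len 0.1259 [np.int32(104), np.int32(101)]
top marker2 [ 0.5225 -0.2902  0.017 ] ang 0.234 len 0.1258 [np.int32(103), np.int32(97)]
top marker1 (None, [])
top marker3 (None, [])
scene marker0 [ 0.502  -0.1662  0.017 ] ang -1.182 len 0.4155 [np.int32(110), np.int32(104)]
scene marker2 [ 0.5263 -0.2865  0.017 ] ang 0.233 len 0.1331 [np.int32(103), np.int32(57)]
scene marker1 (None, [])
scene marker3 (None, [])
grasp [ 0.5613 -0.2798  0.008 ] pre [ 0.6051 -0.2694  0.0859]
clock 48.0 TCP [0.4664 0.3103 0.3185] F [-0.2  0.2 -1.3] w 0.499
j [ 0.72   0.343  1.574 -0.83   1.878  0.643]
lin units (cur tool axes) [10.459  1.346  1.586]
rot units [-20.498  13.099   5.432]
lin units (target axes) [ 3.347 -9.935  1.953]
ik pre [-0.45  0.64  1.43 -0.32  1.5  -2.16] grasp [-0.49  0.67  1.55 -0.35  1.34 -2.14] 5.255133828097057e-12
rot err 1.849740215165152e-10
[ 0.64  0.17  1.64 -0.54  1.64 -0.06]
[ 0.48  0.15  1.61 -0.16  1.66 -0.83]
[ 0.37  0.26  1.51  0.07  1.89 -1.43]
max step [0.02361871 0.02961889 0.01849896 0.05608755 0.04547182 0.11142016]
move err 9.746512374952943e-09 [-0.08  0.31  1.67 -0.15  1.67 -1.86] [-0.45  0.64  1.43 -0.32  1.5  -2.16]
```

View pics/s23full.png

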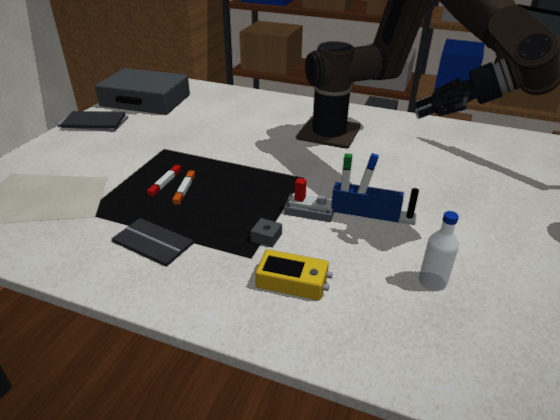

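```bash
python3 - <<'E'
from geo import *
s=cv2.imread('pics/s23full.png'); t=cv2.imread('pics/t23full.png')
cv2.imwrite('pics/a.png',cv2.resize(s[145:225,280:425],None,fx=5.5,fy=5.5,interpolation=cv2.INTER_CUBIC))
cv2.imwrite('pics/b.png',cv2.resize(t[235:290,150:290],None,fx=5.5,fy=5.5,interpolation=cv2.INTER_CUBIC))
for i in (0,1):
  for z in (.03,.094,.19): print(i,z,(proj('scene',[*pocket(i),z])-[280,145])*5.5+2,(proj('top',[*pocket(i),z])-[150,235])*5.5+2)
E
```

```text
0 0.03 [[340.8909883  341.16010073]] [[435.18879171 164.24110173]]
0 0.094 [[352.77778092 230.97390836]] [[420.77409789 156.74701944]]
0 0.19 [[372.05855423  52.24823654]] [[396.01804539 143.87654873]]
1 0.03 [[426.80155914 355.15539964]] [[360.01022883 171.83680296]]
1 0.094 [[441.46397922 244.57366014]] [[341.58035675 164.74586783]]
1 0.19 [[465.26110642  65.09935054]] [[309.92733511 152.56729588]]
```

View pics/a.png

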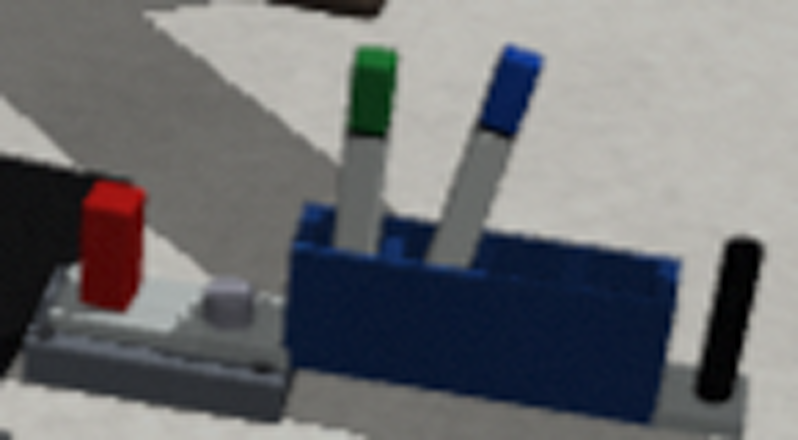

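View pics/b.png

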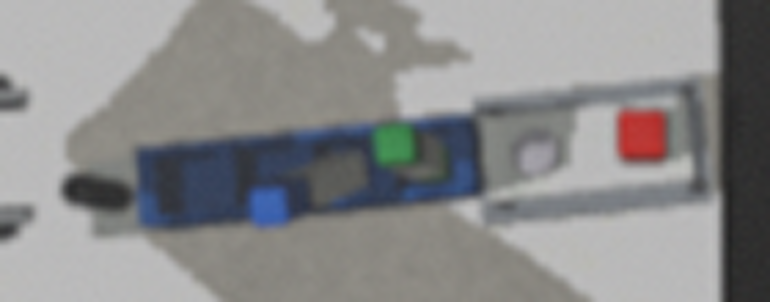

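```bash
cat > mv.py <<'E'
import sys
from geo import *
# sequential waypoints keep orientation; print units per leg in current tool axes
s,r=tool(); p=s['ee_pos']; print('TCP',np.round(p,4),'F',np.round(s['wrist_force'],1),'clk',round(s['clock'],2)); j=s['joint_positions']
for a in sys.argv[1:]:
    q=np.array(list(map(float,a.split(',')))); j,e=ik(q,r,j); print(a,np.round(r.inv().apply(q-p)/.06,3),'ik',round(e,5),np.round(j,2)); p=q
log()
E
python3 mv.py .449,.29,.30 .449,.275,.178 .449,.23,.178 .449,.27,.178 .41,.27,.178 .41,.22,.178 .452,.22,.178
```

```text
TCP [0.4664 0.3103 0.3185] F [-0.2  0.2 -1.3] clk 48.0
.449,.29,.30 [ 0.421 -0.323 -0.11 ] ik 0.0 [ 0.71  0.3   1.66 -0.82  1.84  0.67]
.449,.275,.178 [ 1.236 -0.031 -1.633] ik 0.0 [ 0.7   0.42  1.75 -0.8   1.69  0.82]
.449,.23,.178 [ 0.645 -0.073  0.375] ik 0.0 [ 0.64  0.36  1.84 -0.84  1.64  0.8 ]
.449,.27,.178 [-0.574  0.065 -0.333] ik 0.0 [ 0.69  0.42  1.76 -0.81  1.68  0.82]
.41,.27,.178 [-0.056 -0.647 -0.03 ] ik 0.0 [ 0.73  0.37  1.82 -0.78  1.69  0.85]
.41,.22,.178 [ 0.717 -0.081  0.417] ik 0.0 [ 0.67  0.3   1.92 -0.82  1.64  0.83]
.452,.22,.178 [0.06  0.697 0.032] ik 0.0 [ 0.62  0.35  1.85 -0.85  1.63  0.8 ]
```

Emit:
servo_tool(
  linear=[
    [0.2,-0.16,-0.05],
    [0.2,-0.16,-0.05],
    [0.31,0,-0.41],
    [0.31,0,-0.41],
    [0.31,-0.01,-0.41],
    [0.31,-0.02,-0.41],
    [0.2,-0.02,0.12],
    [0.2,-0.02,0.12],
    [0.2,-0.02,0.12],
    [0,0,0],
  ],
  delta_rot=[
    [0,0,0],
    [0,0,0],
    [0,0,0],
    [0,0,0],
    [0,0,0],
    [0,0,0],
    [0,0,0],
    [0,0,0],
    [0,0,0],
    [0,0,0],
  ],
  claw=[-1,-1,-1,-1,-1,-1,-1,-1,-1,-1],
)

```text
clock: 49.25
ee_pos: [0.4498, 0.2315, 0.1796]
ee_rot: [0.715, 0.176, 0.191, -0.649]
wrist_force: [-0.3, 0.0, -0.4]
gripper_width: -0.001
```

```bash
python3 mv.py .449,.23,.178 .449,.27,.178 .41,.27,.178 .41,.22,.178 .452,.22,.178; python3 - <<'E'
from h import *
p,d=imaging.read_camera('scene'); cv2.imwrite('pics/s24.png',cv2.resize(p[125:225,280:425],None,fx=5.5,fy=5.5,interpolation=cv2.INTER_CUBIC))
p,d=imaging.read_camera('top'); cv2.imwrite('pics/t24.png',cv2.resize(p[235:290,150:290],None,fx=5.5,fy=5.5,interpolation=cv2.INTER_CUBIC))
E
```

```text
TCP [0.4498 0.2315 0.1796] F [-0.3  0.  -0.4] clk 49.25
.449,.23,.178 [ 0.033 -0.015 -0.011] ik 0.0 [ 0.64  0.36  1.83 -0.84  1.64  0.8 ]
.449,.27,.178 [-0.574  0.063 -0.333] ik 0.0 [ 0.69  0.42  1.76 -0.81  1.68  0.82]
.41,.27,.178 [-0.055 -0.647 -0.029] ik 0.0 [ 0.73  0.37  1.82 -0.78  1.7   0.85]
.41,.22,.178 [ 0.718 -0.079  0.416] ik 0.0 [ 0.67  0.3   1.92 -0.82  1.64  0.83]
.452,.22,.178 [0.059 0.697 0.031] ik 0.0 [ 0.62  0.35  1.85 -0.85  1.63  0.8 ]
```

View pics/s24.png

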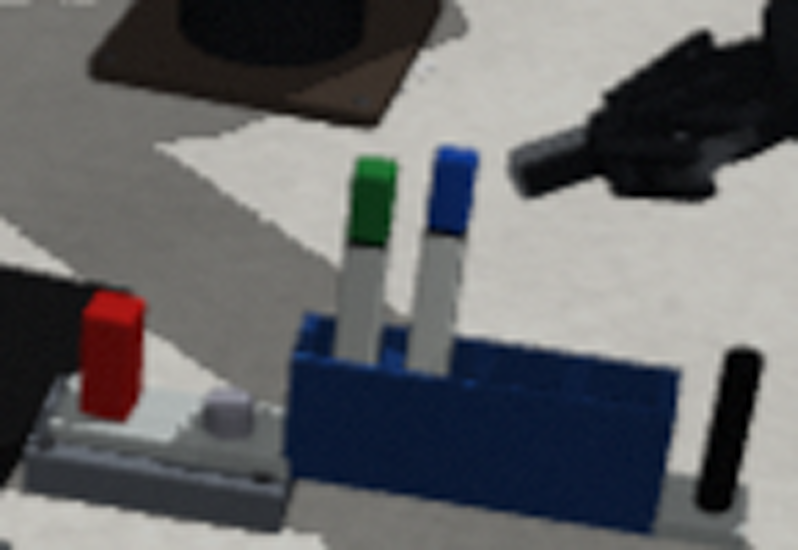

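View pics/t24.png

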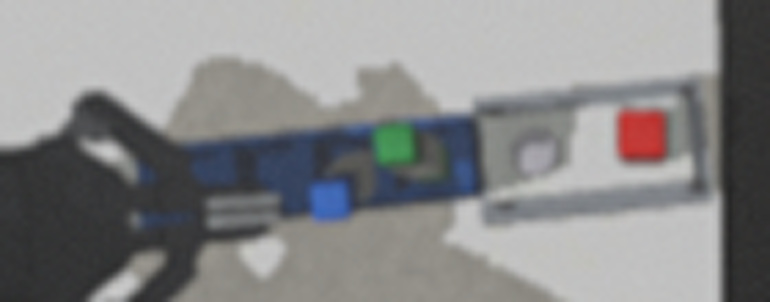

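Emit:
servo_tool(
  linear=[
    [-0.5,0,0],
    [-0.5,0,0.2],
    [-0.45,0,0.75],
    [-0.45,0,0.75],
    [0,0,0],
  ],
  delta_rot=[
    [0,0,0],
    [0,0,0],
    [0,0,0],
    [0,0,0],
    [0,0,0],
  ],
  claw=[0,0,0,0,0],
)

```text
clock: 49.98
ee_pos: [0.446, 0.2814, 0.3297]
ee_rot: [0.716, 0.18, 0.19, -0.647]
wrist_force: [-0.3, -0.8, 0.7]
gripper_width: 0.501
```

```bash
python3 - <<'E'
from h import *
p,d=imaging.read_camera('scene'); cv2.imwrite('pics/s25full.png',p)
p,d=imaging.read_camera('top'); cv2.imwrite('pics/t25full.png',p);
E
python3 mk.py pics/t25full.png pics/s25full.png|grep -v marker1
python3 g.py .5235 -.2888 .233; python3 chk.py .5235 -.2888 .233
```

```text
top marker0 [ 0.5105 -0.3638  0.017 ] ang 0.01 len 0.1262 [np.int32(104), np.int32(101)]
top marker2 [ 0.5224 -0.2903  0.017 ] ang 0.233 len 0.1262 [np.int32(105), np.int32(98)]
top marker3 (None, [])
scene marker0 [ 0.502  -0.1661  0.017 ] ang -1.182 len 0.4154 [np.int32(110), np.int32(105)]
scene marker2 [ 0.5263 -0.2865  0.017 ] ang 0.233 len 0.1331 [np.int32(103), np.int32(57)]
scene marker3 (None, [])
grasp [ 0.5613 -0.2798  0.008 ] pre [ 0.6051 -0.2694  0.0859]
clock 50.08 TCP [0.4447 0.2803 0.3242] F [-0.1 -0.2  0.2] w 0.498
j [ 0.708  0.26   1.667 -0.835  1.863  0.642]
lin units (cur tool axes) [10.108  1.76   1.264]
rot units [-20.498  13.097   5.443]
lin units (target axes) [ 3.197 -9.532  2.406]
ik pre [-0.45  0.64  1.43 -0.32  1.5  -2.16] grasp [-0.49  0.67  1.55 -0.35  1.34 -2.14] 4.561934163760383e-12
rot err 1.8336255638851107e-10
[ 0.62  0.09  1.72 -0.55  1.63 -0.08]
[ 0.45  0.06  1.68 -0.17  1.66 -0.86]
[ 0.34  0.18  1.59  0.06  1.89 -1.46]
max step [0.0249454  0.03004631 0.01763322 0.05593642 0.04487763 0.11322148]
move err 9.837710313043146e-09 [-0.1   0.28  1.7  -0.17  1.66 -1.88] [-0.45  0.64  1.43 -0.32  1.5  -2.16]
```

View pics/s25full.png

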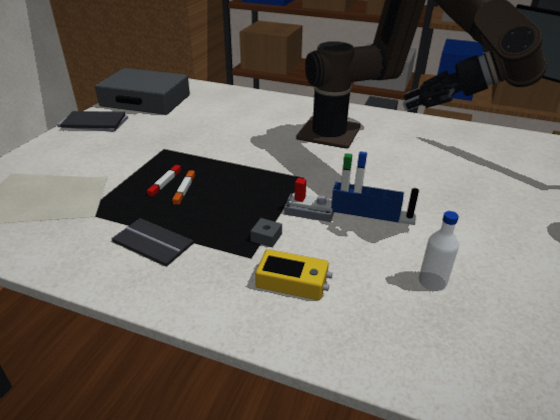

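Emit:
servo_tool(
  linear=[
    [0,0,0],
    [0,0,0],
    [0,0,0],
    [0,0,0],
    [0,0,0],
    [0,0,0],
    [0,0,0],
    [0,0,0],
    [0,0,0],
    [0,0,0],
    [0,0,0],
    [0,0,0],
    [0,0,0],
    [0,0,0],
    [0,0,0],
    [0,0,0],
    [0,0,0],
    [0,0,0],
    [0,0,0],
    [0,0,0],
  ],
  delta_rot=[
    [-0.976,0.624,0.259],
    [-0.976,0.624,0.259],
    [-0.976,0.624,0.259],
    [-0.976,0.624,0.259],
    [-0.976,0.624,0.259],
    [-0.976,0.624,0.259],
    [-0.976,0.624,0.259],
    [-0.976,0.624,0.259],
    [-0.976,0.624,0.259],
    [-0.976,0.624,0.259],
    [-0.976,0.624,0.259],
    [-0.976,0.624,0.259],
    [-0.976,0.624,0.259],
    [-0.976,0.624,0.259],
    [-0.976,0.624,0.259],
    [-0.976,0.624,0.259],
    [-0.976,0.624,0.259],
    [-0.976,0.624,0.259],
    [-0.976,0.624,0.259],
    [-0.976,0.624,0.259],
  ],
  claw=[0.2,0.2,0.2,0.2,0.2,0.2,0.2,0.2,0.2,0.2,0.2,0.2,0.2,0.2,0.2,0.2,0.2,0.2,0.2,0.2],
)

```text
clock: 52.58
ee_pos: [0.4441, 0.2797, 0.3214]
ee_rot: [0.521, -0.088, 0.849, 0.018]
wrist_force: [-0.5, -0.3, -0.2]
gripper_width: 0.598
```

Emit:
servo_tool(
  linear=[
    [0,0,0],
    [0,-0.95,0.24],
    [0,-0.95,0.24],
    [0,-0.95,0.24],
    [0,-0.95,0.24],
    [0,-0.95,0.24],
    [0,-0.95,0.24],
    [0,-0.95,0.24],
    [0,-0.95,0.24],
    [0,-0.95,0.24],
    [0,-0.95,0.24],
    [0.6,0,0],
    [0.6,0,0],
    [0.5,0,0],
    [0,0,0],
  ],
  delta_rot=[
    [-0.976,0.624,0.259],
    [0,0,0],
    [0,0,0],
    [0,0,0],
    [0,0,0],
    [0,0,0],
    [0,0,0],
    [0,0,0],
    [0,0,0],
    [0,0,0],
    [0,0,0],
    [0,0,0],
    [0,0,0],
    [0,0,0],
    [0,0,0],
  ],
  claw=[0.2,0.2,0.2,0.2,0.2,0.2,0.2,0.2,0.2,0.2,0.2,0.2,0.2,0.2,0.2],
)

```text
clock: 54.45
ee_pos: [0.6442, -0.2573, 0.1583]
ee_rot: [0.492, -0.099, 0.863, 0.059]
wrist_force: [0.0, 0.3, -0.4]
gripper_width: 0.597
```

```bash
python3 - <<'E'
from h import *
p,d=imaging.read_camera('scene'); cv2.imwrite('pics/s26full.png',p)
p,d=imaging.read_camera('top'); cv2.imwrite('pics/t26full.png',p);
E
python3 mk.py pics/t26full.png pics/s26full.png|grep -v marker1
python3 g.py .5235 -.2888 .233
```

```text
top marker0 [ 0.5108 -0.3637  0.017 ] ang 0.013 len 0.1266 [np.int32(103), np.int32(91)]
top marker2 (None, [(np.int32(100), 1)])
top marker3 (None, [])
scene marker0 [ 0.5026 -0.1661  0.017 ] ang -1.182 len 0.4155 [np.int32(109), np.int32(95)]
scene marker2 [ 0.5267 -0.2871  0.017 ] ang 0.241 len 0.1352 [np.int32(98), np.int32(49)]
scene marker3 (None, [])
grasp [ 0.5613 -0.2798  0.008 ] pre [ 0.6051 -0.2694  0.0859]
clock 54.55 TCP [ 0.6472 -0.258   0.1633] F [-0.9  0.1  0.8] w 0.602
j [-0.415  0.643  1.278 -0.309  1.65  -2.175]
lin units (cur tool axes) [ 1.48  -0.024  0.019]
rot units [-0.011 -0.038 -0.002]
lin units (target axes) [ 1.48  -0.024  0.014]
ik pre [-0.45  0.64  1.43 -0.32  1.5  -2.16] grasp [-0.49  0.67  1.55 -0.35  1.34 -2.14] 7.82332417598175e-09
```

View pics/s26full.png

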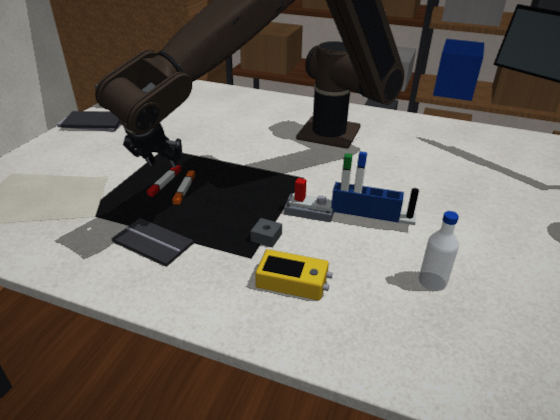

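Remaining approach is 2.98 units along tool x.

Emit:
servo_tool(
  linear=[
    [0.5,-0.025,0.015],
    [0.6,0,0],
    [0.6,0,0],
    [0.5,0,0],
    [0.4,0,0],
    [0.2,0,0],
    [0.1,0,0],
    [0,0,0],
    [0,0,0],
  ],
  delta_rot=[
    [0,-0.03,0],
    [0,0,0],
    [0,0,0],
    [0,0,0],
    [0,0,0],
    [0,0,0],
    [0,0,0],
    [0,0,0],
    [0,0,0],
  ],
  claw=[0.2,0.2,0.2,0.2,0.2,0.2,0.2,0.2,0.2],
)

```text
clock: 55.68
ee_pos: [0.5649, -0.28, 0.014]
ee_rot: [0.498, -0.101, 0.86, 0.057]
wrist_force: [-0.1, 0.6, 0.1]
gripper_width: 0.599
```

```bash
python3 g.py .5235 -.2888 .233; python3 - <<'E'
from h import *
p,d=imaging.read_camera('scene'); cv2.imwrite('pics/s27.png',cv2.resize(p[130:230,120:240],None,fx=6,fy=6,interpolation=cv2.INTER_CUBIC))
E
```

```text
grasp [ 0.5613 -0.2798  0.008 ] pre [ 0.6051 -0.2694  0.0859]
clock 55.67 TCP [ 0.5649 -0.28    0.014 ] F [-0.1  0.6  0.1] w 0.599
j [-0.489  0.67   1.538 -0.346  1.352 -2.144]
lin units (cur tool axes) [-1.385  0.013  0.003]
rot units [-0.022  0.025  0.026]
lin units (target axes) [-1.385  0.016  0.   ]
ik pre [-0.45  0.64  1.43 -0.32  1.5  -2.16] grasp [-0.49  0.67  1.55 -0.35  1.34 -2.14] 1.9363367242952734e-08
```

View pics/s27.png

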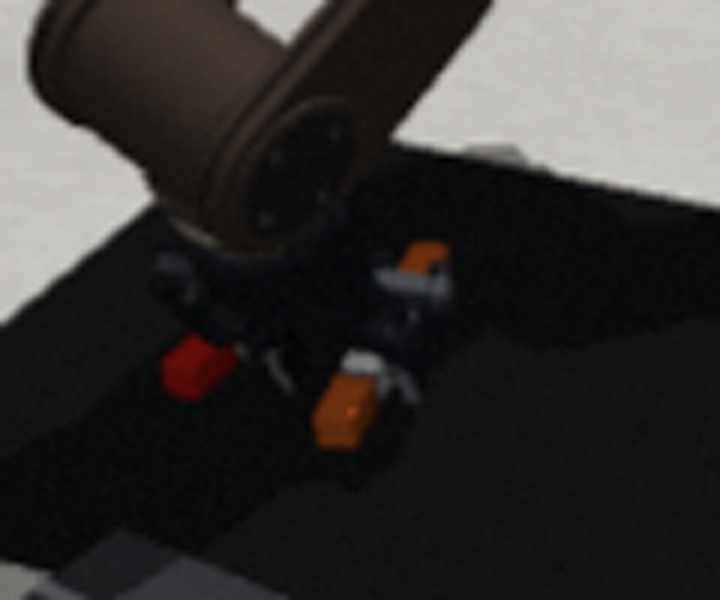

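Emit:
servo_tool(
  linear=[
    [0.1,0,0],
    [0,0,0],
    [0,0,0],
    [0,0,0],
    [0,0,0],
    [0,0,0],
    [0,0,0],
  ],
  delta_rot=[
    [0,0,0],
    [0,0,0],
    [0,0,0],
    [0,0,0],
    [0,0,0],
    [0,0,0],
    [0,0,0],
  ],
  claw=[0.2,0.2,-1,-1,-1,-1,-1],
  squeeze=70,
)

```text
clock: 56.6
ee_pos: [0.5612, -0.2805, 0.008]
ee_rot: [0.497, -0.101, 0.86, 0.057]
wrist_force: [1.2, 0.8, 1.4]
gripper_width: 0.211
```

Emit:
servo_tool(
  linear=[
    [-0.2,0,-0.11],
    [-0.75,0,-0.43],
    [-0.75,0,-0.43],
    [-0.75,0,-0.43],
    [-0.75,0,-0.43],
    [-0.65,0,-0.37],
    [0,0,0],
  ],
  delta_rot=[
    [0,0,0],
    [0,0,0],
    [0,0,0],
    [0,0,0],
    [0,0,0],
    [0,0,0],
    [0,0,0],
  ],
  claw=[-1,-1,-1,-1,-1,-1,-1],
)

```text
clock: 57.48
ee_pos: [0.5633, -0.2806, 0.2802]
ee_rot: [0.501, -0.102, 0.858, 0.055]
wrist_force: [-0.1, 0.6, 0.6]
gripper_width: 0.213
```

```bash
python3 pl.py 2 .345
```

```text
place TCP [0.472  0.2533 0.3438]
clock 57.48 TCP [ 0.5633 -0.2806  0.2802] F [-0.1  0.6  0.6] w 0.213
j [-0.491  0.389  1.417 -0.342  1.724 -2.277]
lin units (cur tool axes) [-1.269  9.001 -0.068]
rot units [ 20.456 -12.932  -5.49 ]
lin units (target axes) [-8.327 -0.67  -3.585]
rot in place err 1.1586242906758135e-08
[-0.49  0.16  1.66 -0.34  1.31 -1.67]
[-0.42  0.02  1.87 -0.66  0.96 -0.83]
[-0.31  0.08  1.96 -1.22  1.02  0.26]
then move err 4.946509313263903e-09 [ 0.2   0.02  1.96 -1.05  1.45  0.4 ] [ 0.65  0.24  1.65 -0.87  1.85  0.58]
```

Emit:
servo_tool(
  linear=[
    [0,0,0],
    [0,0,0],
    [0,0,0],
    [0,0,0],
    [0,0,0],
    [0,0,0],
    [0,0,0],
    [0,0,0],
    [0,0,0],
    [0,0,0],
    [0,0,0],
    [0,0,0],
    [0,0,0],
    [0,0,0],
    [0,0,0],
    [0,0,0],
    [0,0,0],
    [0,0,0],
    [0,0,0],
    [0,0,0],
  ],
  delta_rot=[
    [0.974,-0.616,-0.261],
    [0.974,-0.616,-0.261],
    [0.974,-0.616,-0.261],
    [0.974,-0.616,-0.261],
    [0.974,-0.616,-0.261],
    [0.974,-0.616,-0.261],
    [0.974,-0.616,-0.261],
    [0.974,-0.616,-0.261],
    [0.974,-0.616,-0.261],
    [0.974,-0.616,-0.261],
    [0.974,-0.616,-0.261],
    [0.974,-0.616,-0.261],
    [0.974,-0.616,-0.261],
    [0.974,-0.616,-0.261],
    [0.974,-0.616,-0.261],
    [0.974,-0.616,-0.261],
    [0.974,-0.616,-0.261],
    [0.974,-0.616,-0.261],
    [0.974,-0.616,-0.261],
    [0.974,-0.616,-0.261],
  ],
  claw=[-1,-1,-1,-1,-1,-1,-1,-1,-1,-1,-1,-1,-1,-1,-1,-1,-1,-1,-1,-1],
)

```text
clock: 59.98
ee_pos: [0.5608, -0.2794, 0.2719]
ee_rot: [0.721, 0.163, 0.241, -0.629]
wrist_force: [0.4, -0.0, -0.3]
gripper_width: 0.211
```

Emit:
servo_tool(
  linear=[
    [0,0,0],
    [0,0,0],
  ],
  delta_rot=[
    [0.974,-0.616,-0.261],
    [0,0,0],
  ],
  claw=[-1,-1],
)

```text
clock: 60.22
ee_pos: [0.5609, -0.279, 0.2708]
ee_rot: [0.713, 0.172, 0.199, -0.65]
wrist_force: [-0.4, -0.4, -0.5]
gripper_width: 0.21
```

```bash
python3 pl.py 2 .345|head -6;  python3 - <<'E'
from h import *
p,d=imaging.read_camera('scene'); cv2.imwrite('pics/s28full.png',p)
E
```

```text
place TCP [0.472  0.2533 0.3438]
clock 60.23 TCP [ 0.5609 -0.279   0.2708] F [-0.4 -0.4 -0.5] w 0.21
j [-0.306  0.088  1.966 -1.214  1.013  0.256]
lin units (cur tool axes) [-8.342 -0.633 -3.52 ]
rot units [ 0.141 -0.108  0.06 ]
lin units (target axes) [-8.378 -0.632 -3.433]
```

View pics/s28full.png

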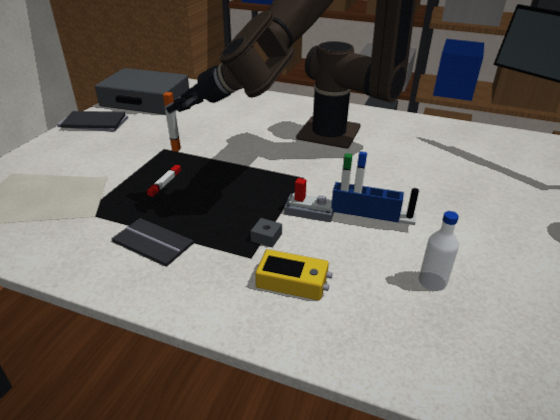

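Emit:
servo_tool(
  linear=[
    [-0.3,0,0.53],
    [-0.31,0,0.53],
    [-0.64,-0.052,-0.374],
    [-0.64,-0.052,-0.374],
    [-0.64,-0.052,-0.374],
    [-0.64,-0.052,-0.374],
    [-0.64,-0.052,-0.374],
    [-0.64,-0.052,-0.374],
    [-0.64,-0.052,-0.374],
    [-0.64,-0.052,-0.374],
    [-0.64,-0.052,-0.374],
    [-0.64,-0.052,-0.374],
    [-0.64,-0.052,-0.374],
    [-0.45,-0.038,-0.25],
    [-0.25,-0.02,-0.12],
    [0,0,0],
    [0,0,0],
  ],
  delta_rot=[
    [0.14,-0.1,0.06],
    [0,0,0],
    [0,0,0],
    [0,0,0],
    [0,0,0],
    [0,0,0],
    [0,0,0],
    [0,0,0],
    [0,0,0],
    [0,0,0],
    [0,0,0],
    [0,0,0],
    [0,0,0],
    [0,0,0],
    [0,0,0],
    [0,0,0],
    [0,0,0],
  ],
  claw=[-1,-1,-1,-1,-1,-1,-1,-1,-1,-1,-1,-1,-1,-1,-1,-1,-1],
)

```text
clock: 62.4
ee_pos: [0.4742, 0.2498, 0.345]
ee_rot: [0.715, 0.175, 0.189, -0.65]
wrist_force: [-0.4, 0.0, -0.9]
gripper_width: 0.212
```

```bash
python3 pl.py 2 .17|head -6;  python3 - <<'E'
from geo import *
p,d=imaging.read_camera('scene'); cv2.imwrite('pics/s29full.png',p); cv2.imwrite('pics/s29.png',cv2.resize(p[60:230,270:440],None,fx=3.5,fy=3.5,interpolation=cv2.INTER_CUBIC))
s,r=tool(); g=s['ee_pos']-r.as_matrix()[:,0]*.0025; print(g)
for z in (-.12,.04): print((proj('scene',g+[0,0,z])-[270,60])*3.5+1)
E
```

```text
place TCP [0.472  0.2533 0.1688]
clock 62.4 TCP [0.4742 0.2498 0.345 ] F [-0.4  0.  -0.9] w 0.212
j [ 0.642  0.24   1.654 -0.878  1.843  0.577]
lin units (cur tool axes) [ 1.41  -0.044 -2.578]
rot units [-0.057  0.026 -0.007]
lin units (target axes) [ 1.415 -0.03  -2.575]
[0.47396371 0.25184001 0.34626071]
[[392.46871945 301.04946877]]
[[427.86535488  73.4354406 ]]
```

View pics/s29.png

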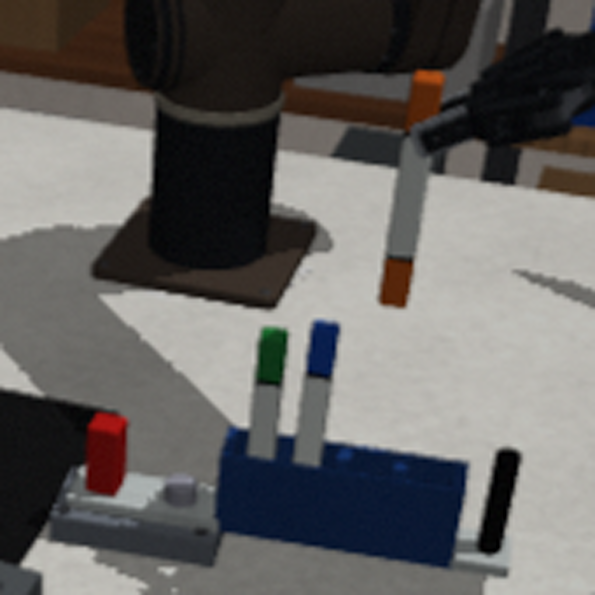

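Emit:
servo_tool(
  linear=[
    [-0.05,-0.03,-0.035],
    [0.2,0,-0.35],
    [0.25,0,-0.433],
    [0.25,0,-0.433],
    [0.25,0,-0.433],
    [0.25,0,-0.433],
    [0.15,0,-0.26],
    [0.11,0,-0.19],
    [0,0,0],
  ],
  delta_rot=[
    [-0.05,0.025,0],
    [0,0,0],
    [0,0,0],
    [0,0,0],
    [0,0,0],
    [0,0,0],
    [0,0,0],
    [0,0,0],
    [0,0,0],
  ],
  claw=[-1,-1,-1,-1,-1,-1,-1,-1,-1],
)

```text
clock: 63.58
ee_pos: [0.4718, 0.254, 0.1684]
ee_rot: [0.715, 0.174, 0.191, -0.65]
wrist_force: [-0.4, -0.4, 0.0]
gripper_width: 0.214
```

```bash
python3 pl.py 2 .152|head -6;  python3 - <<'E'
from geo import *
p,d=imaging.read_camera('scene'); cv2.imwrite('pics/s30.png',cv2.resize(p[60:230,270:440],None,fx=3.5,fy=3.5,interpolation=cv2.INTER_CUBIC))
E
```

```text
place TCP [0.472  0.2533 0.1508]
clock 63.58 TCP [0.4718 0.254  0.1684] F [-0.4 -0.4  0. ] w 0.214
j [ 0.649  0.439  1.75  -0.833  1.653  0.801]
lin units (cur tool axes) [ 0.157  0.003 -0.248]
rot units [ 0.009  0.011 -0.007]
lin units (target axes) [ 0.157  0.003 -0.248]
```

View pics/s30.png

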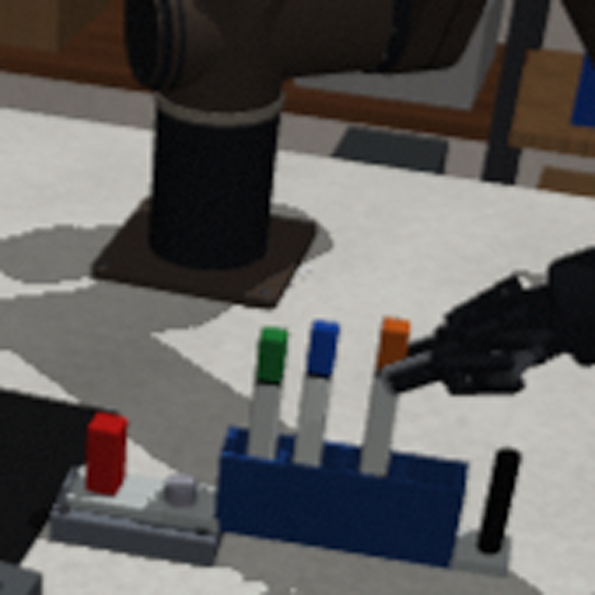

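Emit:
servo_tool(
  linear=[
    [0.08,0,-0.13],
    [0.075,0,-0.12],
    [0.01,0,-0.02],
    [0,0,0],
    [0,0,0],
    [0,0,0],
    [0,0,0],
    [0,0,0],
  ],
  delta_rot=[
    [0,0,0],
    [0,0,0],
    [0,0,0],
    [0,0,0],
    [0,0,0],
    [0,0,0],
    [0,0,0],
    [0,0,0],
  ],
  claw=[-1,-1,-1,-1,0.1,0.1,0.1,0.1],
)

```text
clock: 64.62
ee_pos: [0.4722, 0.2539, 0.1504]
ee_rot: [0.715, 0.174, 0.191, -0.649]
wrist_force: [-0.2, 0.3, -0.6]
gripper_width: 0.551
```

```bash
python3 - <<'E'
from geo import *
p,d=imaging.read_camera('scene'); cv2.imwrite('pics/s31.png',cv2.resize(p[130:230,270:440],None,fx=4.5,fy=4.5,interpolation=cv2.INTER_CUBIC))
p,d=imaging.read_camera('top'); cv2.imwrite('pics/t31.png',cv2.resize(p[235:290,150:290],None,fx=5.5,fy=5.5,interpolation=cv2.INTER_CUBIC))
E
```

```text
(no output)
```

View pics/s31.png

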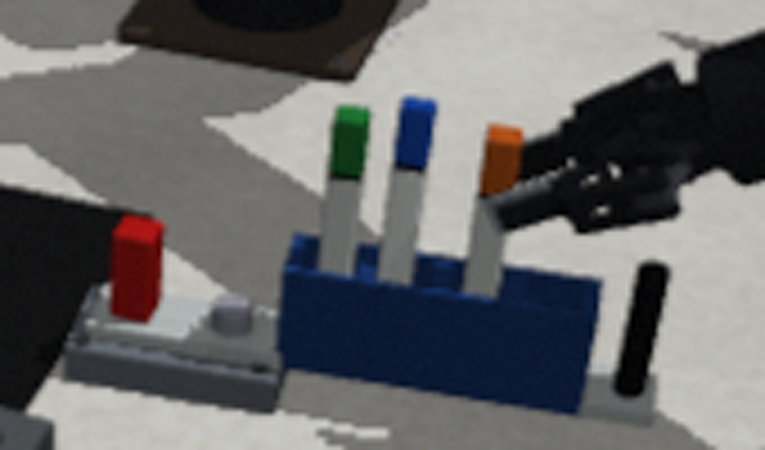

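View pics/t31.png

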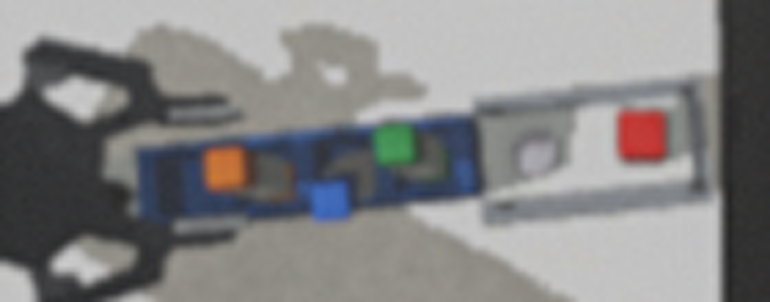

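Emit:
servo_tool(
  linear=[
    [-0.3,0,0],
    [-0.6,0,0],
    [-0.9,0,0],
    [-0.5,0,0.8],
    [-0.5,0,0.8],
    [0,0,0],
  ],
  delta_rot=[
    [0,0,0],
    [0,0,0],
    [0,0,0],
    [0,0,0],
    [0,0,0],
    [0,0,0],
  ],
  claw=[0.1,0.1,0.1,0.1,0.1,0.1],
)

```text
clock: 65.47
ee_pos: [0.4636, 0.3533, 0.3248]
ee_rot: [0.716, 0.181, 0.19, -0.647]
wrist_force: [0.4, -0.8, -0.1]
gripper_width: 0.55
```

```bash
sed -i "s/(100,300,145,250)/(100,250,145,250)/" mk.py; python3 - <<'E'
from h import *
p,d=imaging.read_camera('scene'); cv2.imwrite('pics/s32full.png',p)
p,d=imaging.read_camera('top'); cv2.imwrite('pics/t32full.png',p);
E
python3 mk.py pics/t32full.png pics/s32full.png|grep marker0
python3 g.py .512 -.362 .011; python3 chk.py .512 -.362 .011
```

```text
top marker0 [ 0.5106 -0.3637  0.017 ] ang 0.011 len 0.1263 [np.int32(104), np.int32(99)]
scene marker0 [ 0.5162 -0.3586  0.017 ] ang 0.005 len 0.1289 [np.int32(105), np.int32(69)]
grasp [ 0.5508 -0.3616  0.008 ] pre [ 0.5958 -0.3611  0.0859]
clock 65.58 TCP [0.4624 0.3518 0.3186] F [ 0.2 -0.1 -0.4] w 0.555
j [ 0.768  0.407  1.491 -0.808  1.925  0.661]
lin units (cur tool axes) [12.361  1.053  2.688]
rot units [-17.95   14.311   4.756]
lin units (target axes) [  2.311 -11.905   3.751]
ik pre [-0.59  0.72  1.3  -0.29  1.56 -2.1 ] grasp [-0.62  0.74  1.43 -0.3   1.41 -2.09] 3.0826452501742097e-11
rot err 1.4985349211515952e-10
[ 0.68  0.23  1.57 -0.5   1.67  0.05]
[ 0.51  0.18  1.56 -0.09  1.66 -0.64]
[ 0.39  0.27  1.49  0.2   1.86 -1.18]
max step [0.02500086 0.03022576 0.01492139 0.05985743 0.04597534 0.09985464]
move err 1.499321078402005e-08 [-0.16  0.29  1.68 -0.09  1.68 -1.73] [-0.59  0.72  1.3  -0.29  1.56 -2.1 ]
```

View pics/s32full.png

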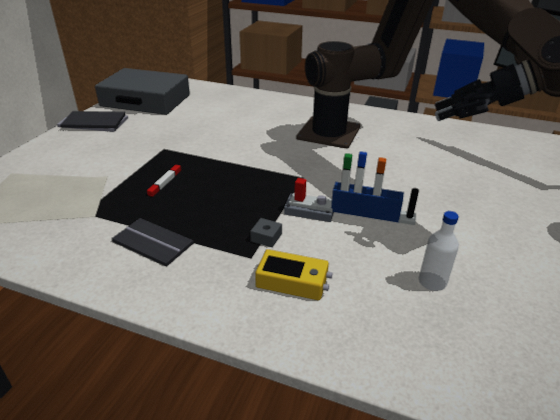

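Emit:
servo_tool(
  linear=[
    [0,0,0],
    [0,0,0],
    [0,0,0],
    [0,0,0],
    [0,0,0],
    [0,0,0],
    [0,0,0],
    [0,0,0],
    [0,0,0],
    [0,0,0],
    [0,0,0],
    [0,0,0],
    [0,0,0],
    [0,0,0],
    [0,0,0],
    [0,0,0],
    [0,0,0],
    [0,0,0],
    [0,0,0],
    [0,0,0],
  ],
  delta_rot=[
    [-0.898,0.716,0.238],
    [-0.898,0.716,0.238],
    [-0.898,0.716,0.238],
    [-0.898,0.716,0.238],
    [-0.898,0.716,0.238],
    [-0.898,0.716,0.238],
    [-0.898,0.716,0.238],
    [-0.898,0.716,0.238],
    [-0.898,0.716,0.238],
    [-0.898,0.716,0.238],
    [-0.898,0.716,0.238],
    [-0.898,0.716,0.238],
    [-0.898,0.716,0.238],
    [-0.898,0.716,0.238],
    [-0.898,0.716,0.238],
    [-0.898,0.716,0.238],
    [-0.898,0.716,0.238],
    [-0.898,0.716,0.238],
    [-0.898,0.716,0.238],
    [-0.898,0.716,0.238],
  ],
  claw=[0.2,0.2,0.2,0.2,0.2,0.2,0.2,0.2,0.2,0.2,0.2,0.2,0.2,0.2,0.2,0.2,0.2,0.2,0.2,0.2],
)

```text
clock: 68.08
ee_pos: [0.4619, 0.3508, 0.3153]
ee_rot: [0.496, -0.006, 0.868, 0.003]
wrist_force: [0.4, 0.1, -0.1]
gripper_width: 0.604
```

Emit:
servo_tool(
  linear=[
    [0,-0.92,0.29],
    [0,-0.92,0.29],
    [0,-0.92,0.29],
    [0,-0.92,0.29],
    [0,-0.92,0.29],
    [0,-0.92,0.29],
    [0,-0.92,0.29],
    [0,-0.92,0.29],
    [0,-0.92,0.29],
    [0,-0.92,0.29],
    [0,-0.92,0.29],
    [0,-0.92,0.29],
    [0,-0.86,0.27],
    [0.6,0,0],
    [0.6,0,0],
    [0,0,0],
    [0,0,0],
  ],
  delta_rot=[
    [0,0,0],
    [0,0,0],
    [0,0,0],
    [0,0,0],
    [0,0,0],
    [0,0,0],
    [0,0,0],
    [0,0,0],
    [0,0,0],
    [0,0,0],
    [0,0,0],
    [0,0,0],
    [0,0,0],
    [0,0,0],
    [0,0,0],
    [0,0,0],
    [0,0,0],
  ],
  claw=[0.2,0.2,0.2,0.2,0.2,0.2,0.2,0.2,0.2,0.2,0.2,0.2,0.2,0.2,0.2,0.2,0.2],
)

```text
clock: 70.2
ee_pos: [0.6294, -0.3614, 0.1437]
ee_rot: [0.499, -0.005, 0.867, 0.002]
wrist_force: [0.9, 0.9, -0.4]
gripper_width: 0.599
```

```bash
python3 - <<'E'
from h import *
p,d=imaging.read_camera('scene'); cv2.imwrite('pics/s33full.png',p)
p,d=imaging.read_camera('top'); cv2.imwrite('pics/t33full.png',p);
E
python3 mk.py pics/t33full.png pics/s33full.png|grep marker0
python3 g.py .512 -.362 .011
```

```text
top marker0 (None, [(np.int32(6), 1)])
scene marker0 [ 0.5167 -0.3593  0.017 ] ang 0.015 len 0.1294 [np.int32(95), np.int32(56)]
grasp [ 0.5508 -0.3616  0.008 ] pre [ 0.5958 -0.3611  0.0859]
clock 70.3 TCP [ 0.6304 -0.3618  0.1456] F [ 0.5  0.8 -0. ] w 0.6
j [-0.565  0.732  1.174 -0.28   1.679 -2.114]
lin units (cur tool axes) [ 1.149  0.022 -0.002]
rot units [-0.013  0.009  0.041]
lin units (target axes) [ 1.149e+00  1.800e-02 -1.000e-03]
ik pre [-0.59  0.72  1.3  -0.29  1.56 -2.1 ] grasp [-0.62  0.74  1.43 -0.3   1.41 -2.09] 3.0979366831798323e-09
```

View pics/s33full.png

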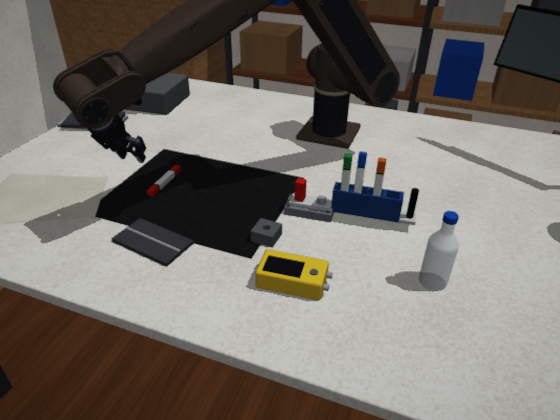

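Remaining approach is 2.65 units along tool x.

Emit:
servo_tool(
  linear=[
    [0.5,0.02,0],
    [0.6,0,0],
    [0.6,0,0],
    [0.4,0,0],
    [0.3,0,0],
    [0.15,0,0],
    [0,0,0],
    [0,0,0],
  ],
  delta_rot=[
    [0,0,0.04],
    [0,0,0],
    [0,0,0],
    [0,0,0],
    [0,0,0],
    [0,0,0],
    [0,0,0],
    [0,0,0],
  ],
  claw=[0.2,0.2,0.2,0.2,0.2,0.2,0.2,0.2],
)

```text
clock: 71.3
ee_pos: [0.5531, -0.3616, 0.0123]
ee_rot: [0.5, -0.004, 0.866, 0.002]
wrist_force: [0.4, -0.9, 0.5]
gripper_width: 0.595
```

```bash
python3 g.py .512 -.362 .011; python3 - <<'E'
from h import *
p,d=imaging.read_camera('scene'); cv2.imwrite('pics/s34.png',cv2.resize(p[130:230,100:220],None,fx=6,fy=6,interpolation=cv2.INTER_CUBIC))
E
```

```text
grasp [ 0.5508 -0.3616  0.008 ] pre [ 0.5958 -0.3611  0.0859]
clock 71.3 TCP [ 0.5531 -0.3616  0.0123] F [ 0.4 -0.9  0.5] w 0.595
j [-0.62   0.741  1.427 -0.303  1.418 -2.086]
lin units (cur tool axes) [-1.419  0.002  0.003]
rot units [-0.016 -0.004 -0.008]
lin units (target axes) [-1.419e+00  1.000e-03  4.000e-03]
ik pre [-0.59  0.72  1.3  -0.29  1.56 -2.1 ] grasp [-0.62  0.74  1.43 -0.3   1.41 -2.09] 4.570255923240627e-09
```

View pics/s34.png

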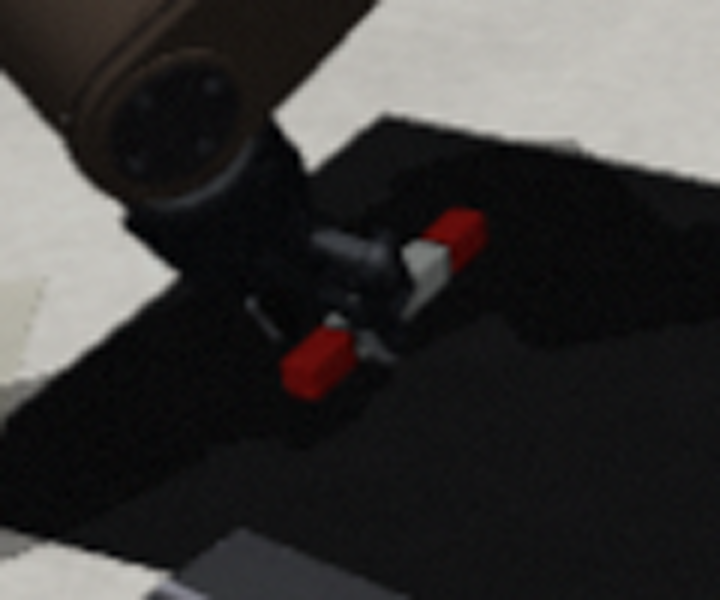

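Emit:
servo_tool(
  linear=[
    [0.07,0,0],
    [0,0,0],
    [0,0,0],
    [0,0,0],
    [0,0,0],
    [0,0,0],
    [0,0,0],
  ],
  delta_rot=[
    [0,0,0],
    [0,0,0],
    [0,0,0],
    [0,0,0],
    [0,0,0],
    [0,0,0],
    [0,0,0],
  ],
  claw=[0.2,0.2,-1,-1,-1,-1,-1],
  squeeze=70,
)

```text
clock: 72.22
ee_pos: [0.5502, -0.3613, 0.0078]
ee_rot: [0.499, -0.004, 0.866, 0.003]
wrist_force: [1.6, 0.0, 2.0]
gripper_width: 0.211
```

Emit:
servo_tool(
  linear=[
    [-0.2,0,-0.11],
    [-0.75,0,-0.43],
    [-0.75,0,-0.43],
    [-0.75,0,-0.43],
    [-0.75,0,-0.43],
    [-0.65,0,-0.37],
    [0,0,0],
  ],
  delta_rot=[
    [0,0,0],
    [0,0,0],
    [0,0,0],
    [0,0,0],
    [0,0,0],
    [0,0,0],
    [0,0,0],
  ],
  claw=[-1,-1,-1,-1,-1,-1,-1],
)

```text
clock: 73.1
ee_pos: [0.5531, -0.3624, 0.2802]
ee_rot: [0.503, -0.005, 0.864, -0.0]
wrist_force: [0.1, -0.3, -0.3]
gripper_width: 0.214
```

```bash
python3 pl.py 3 .345
```

```text
place TCP [0.468  0.2952 0.3438]
clock 73.1 TCP [ 0.5531 -0.3624  0.2802] F [ 0.1 -0.3 -0.3] w 0.214
j [-0.621  0.477  1.299 -0.307  1.784 -2.201]
lin units (cur tool axes) [-0.319 10.966 -1.698]
rot units [ 17.911 -14.21   -4.803]
lin units (target axes) [-10.094  -0.372  -4.606]
rot in place err 1.0056389850021662e-08
[-0.63  0.23  1.57 -0.29  1.33 -1.67]
[-0.57  0.07  1.82 -0.59  0.91 -0.92]
[-0.45  0.09  1.94 -1.25  0.89  0.2 ]
then move err 1.2528472204120789e-08 [ 0.16 -0.01  1.99 -1.06  1.42  0.39] [ 0.7   0.3   1.58 -0.85  1.89  0.6 ]
```

Emit:
servo_tool(
  linear=[
    [0,0,0],
    [0,0,0],
    [0,0,0],
    [0,0,0],
    [0,0,0],
    [0,0,0],
    [0,0,0],
    [0,0,0],
    [0,0,0],
    [0,0,0],
    [0,0,0],
    [0,0,0],
    [0,0,0],
    [0,0,0],
    [0,0,0],
    [0,0,0],
    [0,0,0],
    [0,0,0],
    [0,0,0],
    [0,0,0],
  ],
  delta_rot=[
    [0.896,-0.711,-0.24],
    [0.896,-0.711,-0.24],
    [0.896,-0.711,-0.24],
    [0.896,-0.711,-0.24],
    [0.896,-0.711,-0.24],
    [0.896,-0.711,-0.24],
    [0.896,-0.711,-0.24],
    [0.896,-0.711,-0.24],
    [0.896,-0.711,-0.24],
    [0.896,-0.711,-0.24],
    [0.896,-0.711,-0.24],
    [0.896,-0.711,-0.24],
    [0.896,-0.711,-0.24],
    [0.896,-0.711,-0.24],
    [0.896,-0.711,-0.24],
    [0.896,-0.711,-0.24],
    [0.896,-0.711,-0.24],
    [0.896,-0.711,-0.24],
    [0.896,-0.711,-0.24],
    [0.896,-0.711,-0.24],
  ],
  claw=[-1,-1,-1,-1,-1,-1,-1,-1,-1,-1,-1,-1,-1,-1,-1,-1,-1,-1,-1,-1],
)

```text
clock: 75.6
ee_pos: [0.5508, -0.3609, 0.2716]
ee_rot: [0.713, 0.174, 0.196, -0.651]
wrist_force: [1.2, 0.8, -1.0]
gripper_width: 0.209
```

```bash
python3 pl.py 3 .345|head -6;  python3 - <<'E'
from h import *
p,d=imaging.read_camera('scene'); cv2.imwrite('pics/s35full.png',p)
E
```

```text
place TCP [0.468  0.2952 0.3438]
clock 75.6 TCP [ 0.5508 -0.3609  0.2716] F [ 1.2  0.8 -1. ] w 0.209
j [-0.453  0.1    1.952 -1.254  0.891  0.21 ]
lin units (cur tool axes) [-10.109  -0.368  -4.536]
rot units [ 0.058 -0.077  0.062]
lin units (target axes) [-10.141  -0.335  -4.466]
```

View pics/s35full.png

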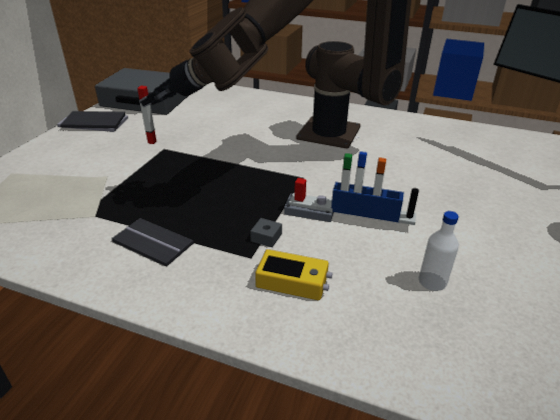

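Emit:
servo_tool(
  linear=[
    [-0.3,0,0.53],
    [-0.31,0,0.53],
    [-0.6,-0.021,-0.345],
    [-0.6,-0.021,-0.345],
    [-0.6,-0.021,-0.345],
    [-0.6,-0.021,-0.345],
    [-0.6,-0.021,-0.345],
    [-0.6,-0.021,-0.345],
    [-0.6,-0.021,-0.345],
    [-0.6,-0.021,-0.345],
    [-0.6,-0.021,-0.345],
    [-0.6,-0.021,-0.345],
    [-0.6,-0.021,-0.345],
    [-0.6,-0.021,-0.345],
    [-0.6,-0.021,-0.345],
    [-0.6,-0.021,-0.345],
    [-0.6,-0.021,-0.345],
    [-0.35,-0.015,-0.2],
    [-0.18,0,-0.13],
    [0,0,0],
  ],
  delta_rot=[
    [0.06,-0.08,0.06],
    [0,0,0],
    [0,0,0],
    [0,0,0],
    [0,0,0],
    [0,0,0],
    [0,0,0],
    [0,0,0],
    [0,0,0],
    [0,0,0],
    [0,0,0],
    [0,0,0],
    [0,0,0],
    [0,0,0],
    [0,0,0],
    [0,0,0],
    [0,0,0],
    [0,0,0],
    [0,0,0],
    [0,0,0],
  ],
  claw=[-1,-1,-1,-1,-1,-1,-1,-1,-1,-1,-1,-1,-1,-1,-1,-1,-1,-1,-1,-1],
)

```text
clock: 78.15
ee_pos: [0.4685, 0.2938, 0.3458]
ee_rot: [0.715, 0.173, 0.192, -0.649]
wrist_force: [0.9, 0.1, 0.2]
gripper_width: 0.212
```

```bash
python3 - <<'E'
from geo import *
p,d=imaging.read_camera('scene'); cv2.imwrite('pics/s36.png',cv2.resize(p[60:230,270:440],None,fx=3.5,fy=3.5,interpolation=cv2.INTER_CUBIC))
s,r=tool(); g=s['ee_pos']-r.as_matrix()[:,0]*.0025; print(g)
for z in (-.12,.04): print((proj('scene',g+[0,0,z])-[270,60])*3.5+1)
E
python3 pl.py 3 .345|head -6; python3 pl.py 3 .17|sed -n 6p
```

```text
[0.46839503 0.29535732 0.34731661]
[[458.0754033  307.31778767]]
[[499.87831597  78.26297911]]
place TCP [0.468  0.2952 0.3438]
clock 78.2 TCP [0.4686 0.2932 0.3461] F [-0.2 -0.5  0.2] w 0.214
j [ 0.699  0.299  1.58  -0.851  1.893  0.594]
lin units (cur tool axes) [-0.01  -0.006 -0.05 ]
rot units [ 0.024  0.005 -0.008]
lin units (target axes) [-0.009 -0.006 -0.05 ]
lin units (target axes) [ 1.449 -0.006 -2.576]
```

View pics/s36.png

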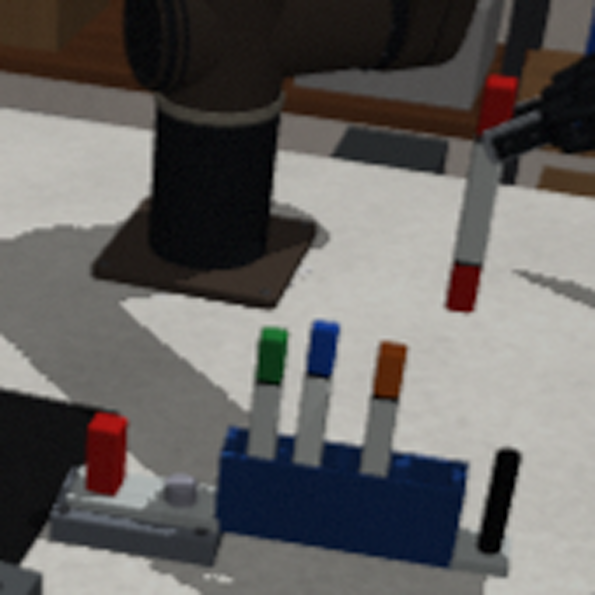

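Emit:
servo_tool(
  linear=[
    [-0.02,-0.01,-0.03],
    [0.2,0,-0.35],
    [0.25,0,-0.433],
    [0.25,0,-0.433],
    [0.25,0,-0.433],
    [0.25,0,-0.433],
    [0.15,0,-0.26],
    [0.11,0,-0.19],
    [0,0,0],
  ],
  delta_rot=[
    [0,0,0],
    [0,0,0],
    [0,0,0],
    [0,0,0],
    [0,0,0],
    [0,0,0],
    [0,0,0],
    [0,0,0],
    [0,0,0],
  ],
  claw=[-1,-1,-1,-1,-1,-1,-1,-1,-1],
)

```text
clock: 79.32
ee_pos: [0.4677, 0.2954, 0.1696]
ee_rot: [0.715, 0.173, 0.192, -0.649]
wrist_force: [-0.3, 1.4, -0.2]
gripper_width: 0.213
```

```bash
python3 pl.py 3 .152|head -6;  python3 - <<'E'
from geo import *
p,d=imaging.read_camera('scene'); cv2.imwrite('pics/s37.png',cv2.resize(p[60:230,270:440],None,fx=3.5,fy=3.5,interpolation=cv2.INTER_CUBIC))
E
```

```text
place TCP [0.468  0.2952 0.1508]
clock 79.33 TCP [0.4677 0.2954 0.1696] F [-0.3  1.4 -0.2] w 0.213
j [ 0.702  0.489  1.676 -0.801  1.701  0.813]
lin units (cur tool axes) [ 0.161  0.005 -0.269]
rot units [ 0.018  0.011 -0.01 ]
lin units (target axes) [ 0.161  0.005 -0.269]
```

View pics/s37.png

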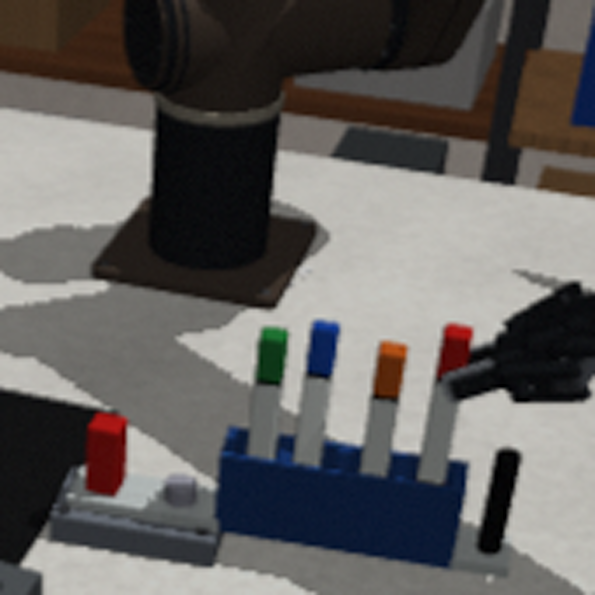

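Emit:
servo_tool(
  linear=[
    [0.08,0,-0.135],
    [0.08,0,-0.13],
    [0.01,0,-0.02],
    [0,0,0],
    [0,0,0],
    [0,0,0],
    [0,0,0],
    [0,0,0],
  ],
  delta_rot=[
    [0,0,0],
    [0,0,0],
    [0,0,0],
    [0,0,0],
    [0,0,0],
    [0,0,0],
    [0,0,0],
    [0,0,0],
  ],
  claw=[-1,-1,-1,-1,0.1,0.1,0.1,0.1],
)

```text
clock: 80.38
ee_pos: [0.4679, 0.2953, 0.1505]
ee_rot: [0.715, 0.174, 0.192, -0.649]
wrist_force: [-0.5, 0.1, -0.4]
gripper_width: 0.547
```

Emit:
servo_tool(
  linear=[
    [-0.3,0,0],
    [-0.6,0,0],
    [-0.9,0,0],
    [-0.5,0,0.8],
    [-0.5,0,0.8],
    [-0.2,0,0.4],
    [0,0,0],
    [0,0,0],
    [0,0,0],
  ],
  delta_rot=[
    [0,0,0],
    [0,0,0],
    [0,0,0],
    [0,0,0],
    [0,0,0],
    [0,0,0],
    [0,0,0],
    [0,0,0],
    [0,0,0],
  ],
  claw=[0.1,0.1,0.1,0.1,0.1,0.1,0.1,0.1,0.1],
)

```text
clock: 81.5
ee_pos: [0.4582, 0.3902, 0.3412]
ee_rot: [0.715, 0.171, 0.192, -0.65]
wrist_force: [0.5, 0.5, 0.0]
gripper_width: 0.551
```

```bash
python3 - <<'E'
from geo import *
p,d=imaging.read_camera('scene'); cv2.imwrite('pics/s38full.png',p); cv2.imwrite('pics/s38.png',cv2.resize(p[130:230,270:440],None,fx=4.5,fy=4.5,interpolation=cv2.INTER_CUBIC))
p,d=imaging.read_camera('top'); cv2.imwrite('pics/t38full.png',p);cv2.imwrite('pics/t38.png',cv2.resize(p[235:290,150:290],None,fx=5.5,fy=5.5,interpolation=cv2.INTER_CUBIC))
s,r=tool(); print(s['clock'],s['ee_pos'],s['wrist_force'])
for i in range(4): print(i,(proj('top',[*pocket(i),.19])-[150,235])*5.5+2,(proj('scene',[*pocket(i),.19])-[270,130])*4.5+2)
E
```

```text
81.6 [0.45841516 0.39033864 0.34211571] [-0.31984987 -0.81656963 -0.01328978]
0 [[396.01804539 143.87654873]] [[349.77518074 110.61219353]]
1 [[309.92733511 152.56729588]] [[426.03181434 121.12674135]]
2 [[223.78374121 161.26338156]] [[503.50794287 131.80943766]]
3 [[137.58721493 169.96481069]] [[582.23305534 142.66434852]]
```

View pics/s38.png

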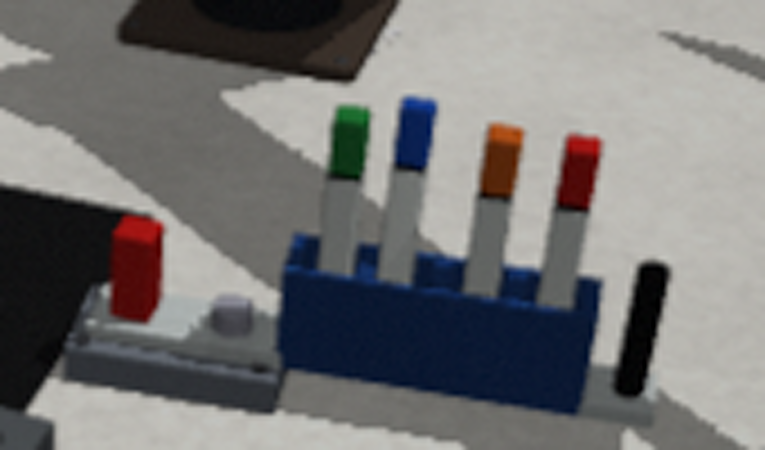

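View pics/t38.png

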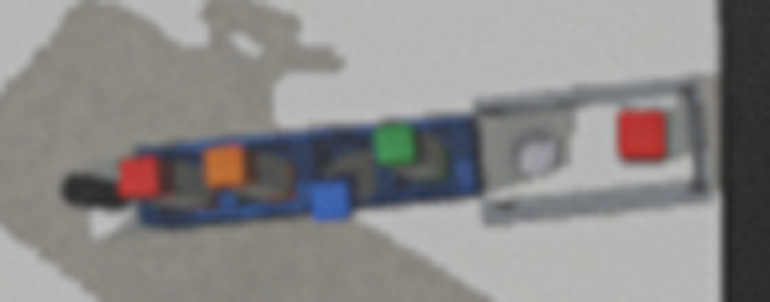

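View pics/s38full.png

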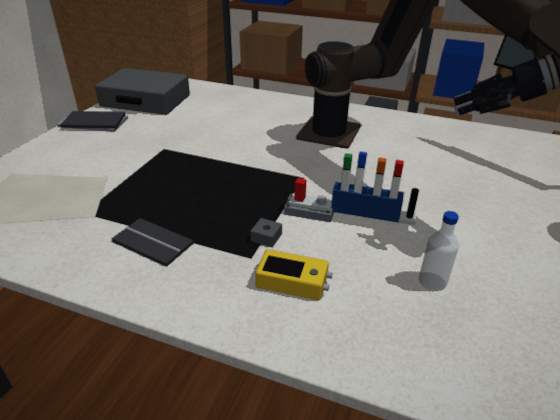

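```bash
python3 - <<'E'
from geo import *
t=cv2.imread('pics/t38full.png'); s=cv2.imread('pics/s38full.png')
def bright(img,c,box):
    h=cv2.cvtColor(img,cv2.COLOR_BGR2HSV).astype(int); x0,x1,y0,y1=box; m=np.zeros(h.shape[:2],bool)
    sub=h[y0:y1,x0:x1]; m[y0:y1,x0:x1]=(sub[...,0]>100)&(sub[...,0]<130)&(sub[...,1]>130)&(sub[...,2]>120)
    yy,xx=np.nonzero(m); return xx.mean(),yy.mean(),len(xx)
a=bright(t,'top',(203,218,266,278)); b=bright(s,'scene',(352,372,148,170)); print(a,b)
P,e=tri(ray('top',*a[:2]),ray('scene',*b[:2])); print(P,e)
d=P[:2]-pocket(1); print('in rack frame x,y',d@bx,d@by)
for n in ('marker3_mid','marker1_mid','marker0_mid','marker2_mid','pin_grip'):
    r={}
    for c in('scene','top'):
        m=mark_of(c,n)
        if m: r[c]=pix(m[0])
    if len(r)==2:
        P,e=tri(ray('scene',*r['scene']),ray('top',*r['top'])); d=P[:2]-PIV; print(n,np.round(P,3),round(e,3),'bracket xy',np.round([d@bx,d@by],3))
    else: print(n,r)
E
```

```text
(np.float64(208.59183673469389), np.float64(270.6938775510204), 49) (np.float64(362.9230769230769), np.float64(152.84615384615384), 13)
[0.45395035 0.20620509 0.18753969] 0.0007217260151231925
in rack frame x,y -0.022473406683039973 -0.005374940046467184
marker3_mid [0.691 0.181 0.241] 0.128 bracket xy [0.211 0.045]
marker1_mid [0.474 0.175 0.105] 0.003 bracket xy [-0.005  0.06 ]
marker0_mid {'scene': (391.216, 189.21)}
marker2_mid [0.471 0.257 0.101] 0.009 bracket xy [-0.     0.141]
pin_grip [0.497 0.055 0.076] 0.009 bracket xy [ 0.006 -0.062]
```

```bash
python3 - <<'E'
from plant import arm,get_state
print(arm.job_done(), get_state()['clock'])
E
```

```text
the job is handed in; nothing more can be done
the job is handed in; nothing more can be done
```

The job is handed in, at about 82 s of the 208 s allowed; no verdict was reported. The rack is at its stop, the lock pin is in its hole, and all four markers stand in the rack with the gripper clear of everything.

- **Rack:** I pushed it by the handle until the tool stopped moving and the wrist force rose to about 12 N.
- **Lock pin:** It slid into the hole freely. It stopped at the height worked out for the shoulder resting on the tail, with about 7 N pushing back.
- **Markers:** Green is in pocket 0, blue in pocket 1, orange in pocket 2 and red in pocket 3. Green, orange and red look upright, with their tops within a few millimetres of where they should be.
- **Blue marker:** After I let go it leaned diagonally, so I nudged it back. It still leans towards the robot by an estimated 0.19 rad at most, against the 0.35 rad limit. Its top is at about the height expected with the marker on the pocket floor.
- **Tester, plate and bottle:** They look unmoved in the last pictures.

**Checks that failed or disagreed:** The trained network put the pin's centre 11 mm too high and found red in only one camera. For blue it gave an impossible position. I relied on the images and the contact measurements instead.

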